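# Unload the plate-edging vise in a wet-plate studio

## Task

Change over the edging vise: pull its sliding jaw open while the finished plates still stand in it, lift out every plate and stand each one in a free slot of the drying rack, right down to the bottom. Then stand the raw plate from the stock stand in the middle of the vise's groove and push the jaw up snug against it. Also put the scraper away, its blade slid home into the sheath and its handle lying on the board; leave the plate that is already drying and the other things on the bench where they are.

Things in the scene. Friction and masses are not known exactly. Their poses are not given: they have to be found in the camera images.
- vise: Vise for dressing plate edges, fixed to the bench: grey bed 37 mm high (from x = -85 mm) and two wooden jaws 350 mm wide, tops 62 mm above the bench. Origin on the bench under the middle of the row of plates; x runs through the plates from the sliding jaw (robot side) to the fixed jaw, y along the jaws. Two 12 mm guide rods at y = +-160 mm, 50 mm up, reach out to x = -126 mm.
- groove (a point): Floor of the groove in the vise's bed, under its middle, 15 mm above the bench; axes as the vise. The groove spans x = -7.5 to +4.2 mm (the fixed jaw's face), is 22 mm deep along y (front edge bevelled), so plates stay standing in it when the jaw is open. The plates' places are at y = -114, -38, +38, +114 mm from here (some empty); plates stick up 43 mm above the jaws.
- jaw (a joint): Travel of the vise's sliding jaw, m: 0 = shut on the 8 mm plates as found; grows as it is pulled along the vise's -x (towards the robot), up to 0.055; 0 again when pushed shut on one 8 mm plate (-0.004 if empty). Slides with about 6 N of friction and stays where it is left.
- jaw_handle (a point): Middle of the sliding jaw's bow handle: round steel bar 14 mm thick, 100 mm long along the vise's y, 54 mm above the bench, 62 mm in front of the jaw's front face (104 mm in front of the vise's origin when the jaw is at 0). Axes as the vise. Take it from above, fingers closing along the vise's x: there is room for open fingers.
- plate1: Black acrylic plate, 8 mm thick (x) x 65 mm wide (y) x 90 mm tall (z), 60 g; origin at the centre of its lower edge, z up along its height. Finished; starts clamped upright in the vise, its x along the vise's x; may be absent.
- plate2: Black acrylic plate, 8 mm thick (x) x 65 mm wide (y) x 90 mm tall (z), 60 g; origin at the centre of its lower edge, z up along its height. Finished; starts clamped upright in the vise, its x along the vise's x; may be absent.
- plate3: Black acrylic plate, 8 mm thick (x) x 65 mm wide (y) x 90 mm tall (z), 60 g; origin at the centre of its lower edge, z up along its height. Finished; starts clamped upright in the vise, its x along the vise's x; may be absent.
- plate4: Black acrylic plate, 8 mm thick (x) x 65 mm wide (y) x 90 mm tall (z), 60 g; origin at the centre of its lower edge, z up along its height. Finished; starts clamped upright in the vise, its x along the vise's x; may be absent.
- rawplate: Raw plate, the next to be dressed: black acrylic, 8 mm thick (x) x 80 mm wide (y) x 90 mm tall (z), 70 g; origin at the centre of its lower edge, z up. Starts upright in the stock stand. It is too wide for the rack.
- stand: Stock stand: plywood block 60 (x) x 110 (y) x 45 mm high, fixed to the bench, with one slot 11.5 mm (x) x 85 mm (y), 30 mm deep, across its top in which the raw plate stands, its top 105 mm above the bench. Origin at the centre of its underside.
- rack: Drying rack: light wooden block 240 (x) x 100 (y) x 45 mm high, fixed to the bench. Origin at the centre of its underside. Five slots in its top at y = 0, x = -90, -45, 0, +45, +90 mm, each 11.5 mm (x) x 70 mm (y), bevelled, 30 mm deep (floor 15 mm above the bench). A plate stands in a slot with its thickness along x, its top 105 mm up; beside a standing plate open the fingers only part way.
- dry1: Black acrylic plate, 8 mm thick (x) x 65 mm wide (y) x 90 mm tall (z), 60 g; origin at the centre of its lower edge, z up along its height. Already drying in the rack, in the slot at the rack's x = -90 mm; exactly one of dry1, dry2, dry3 is present. To be left alone.
- dry2: Black acrylic plate, 8 mm thick (x) x 65 mm wide (y) x 90 mm tall (z), 60 g; origin at the centre of its lower edge, z up along its height. Already drying in the rack, in the slot at the rack's x = 0 mm; exactly one of dry1, dry2, dry3 is present. To be left alone.
- dry3: Black acrylic plate, 8 mm thick (x) x 65 mm wide (y) x 90 mm tall (z), 60 g; origin at the centre of its lower edge, z up along its height. Already drying in the rack, in the slot at the rack's x = 90 mm; exactly one of dry1, dry2, dry3 is present. To be left alone.
- scraper: Flat scraper lying on the bench, 120 g: dark wooden handle 100 mm long, 24 mm wide, 22 mm high (x = -100 to 0) and a steel blade 85 mm long, 44 mm wide, 4 mm thick (x = 0 to +85 mm; 6 to 10 mm above the handle's underside). Origin on the underside at the shoulder where handle meets blade; x along the blade, z up. It balances at x = -45 mm.
- sheath: The scraper's sheath, fixed to the bench: board 220 (x) x 90 (y) x 12 mm with a bridge over its far half (x = +10 to +100 mm, top 39 mm up). Origin at the centre of the underside. Under the bridge a level slot 56 mm wide, 15 mm high (12 to 27 mm above the bench), open to -x. Home, the scraper's origin is at x = +10, y = 0, z = 12 mm, its x along this x, its handle on the board's near half.
- bottle: capped amber bottle, 68 mm across, 140 mm tall; not part of the job, to be left where it stands. Origin at the centre of its underside.
- sander: cork sanding block, 75 x 45 x 30 mm; not part of the job, to be left where it stands. Origin at the centre of its underside.
- beaker: glass beaker, 70 mm across, 90 mm tall; not part of the job, to be left where it stands. Origin at the centre of its underside.
- brush: bench brush, 170 mm long, lying; not part of the job, to be left where it stands. Origin about its middle.
- jar: amber jar with black lid, 70 mm across, 85 mm tall; not part of the job, to be left where it stands. Origin at the centre of its underside.
Things that resemble listed ones, but are neither listed nor needed, are in the scene too. What is shaped like the plate3 but brown or purple is not meant.

How it is judged:
On the way:
1. the sliding jaw is pulled open by more than 10 mm while all the plates still stand in the vise (value of joint jaw above 0.01 m and z of each of plate1, plate2, plate3, plate4 in the frame of vise below 0.025 m and x of plate1 in the frame of vise between -0.02 and 0.02 m and x of plate2 in the frame of vise between -0.02 and 0.02 m and x of plate3 in the frame of vise between -0.02 and 0.02 m and x of plate4 in the frame of vise between -0.02 and 0.02 m), for 0.2 s.
At the end, for the whole second after the job is handed in: Finished and drying plates stand in rack slots (within 7 mm of the floor, 12 mm of the middle, lean under 0.25 rad); raw plate upright in the vise groove within 50 mm of its middle, jaw within 3 mm of shut on it; scraper in its sheath, shoulder within 10 mm of the bridge, 0.2 rad; all at rest (z of plate1 in the frame of rack between 0.008 and 0.022 m and y of plate1 in the frame of rack between -0.012 and 0.012 m and x of plate1 in the frame of rack between -0.105 and 0.105 m and angle between each of plate1, plate2, plate3, plate4, dry1, dry2, dry3's own z axis and vertical below 0.25 rad and linear speed of each of plate1, plate2, plate3, plate4, dry1, dry2, dry3, scraper, rawplate below 0.02 m/s and z of plate2 in the frame of rack between 0.008 and 0.022 m and y of plate2 in the frame of rack between -0.012 and 0.012 m and x of plate2 in the frame of rack between -0.105 and 0.105 m and z of plate3 in the frame of rack between 0.008 and 0.022 m and y of plate3 in the frame of rack between -0.012 and 0.012 m and x of plate3 in the frame of rack between -0.105 and 0.105 m and z of plate4 in the frame of rack between 0.008 and 0.022 m and y of plate4 in the frame of rack between -0.012 and 0.012 m and x of plate4 in the frame of rack between -0.105 and 0.105 m and z of dry1 in the frame of rack between 0.008 and 0.022 m and y of dry1 in the frame of rack between -0.012 and 0.012 m and x of dry1 in the frame of rack between -0.105 and 0.105 m and z of dry2 in the frame of rack between 0.008 and 0.022 m and y of dry2 in the frame of rack between -0.012 and 0.012 m and x of dry2 in the frame of rack between -0.105 and 0.105 m and z of dry3 in the frame of rack between 0.008 and 0.022 m and y of dry3 in the frame of rack between -0.012 and 0.012 m and x of dry3 in the frame of rack between -0.105 and 0.105 m and x of scraper in the frame of sheath between 0 and 0.016 m and y of scraper in the frame of sheath between -0.014 and 0.014 m and z of scraper in the frame of sheath between 0.006 and 0.019 m and angle between the x axis of scraper and the x axis of sheath, either way round below 0.2 rad and z of rawplate in the frame of vise between 0.008 and 0.022 m and x of rawplate in the frame of vise between -0.008 and 0.008 m and y of rawplate in the frame of vise between -0.05 and 0.05 m and angle between rawplate's own z axis and vertical below 0.1 rad and angle between the x axis of rawplate and the x axis of vise, either way round below 0.15 rad and value of joint jaw between -0.003 and 0.003 m); the robot touches nothing.
It fails at once if one of the bystanders is moved more than 40 mm (distance of any of bottle, sander, beaker, brush, jar from where it was at the start of the episode above 0.04 m).
It fails at once if the plate already drying is lifted out (z of any of dry1, dry2, dry3 in the frame of rack above 0.035 m).
Of plate1, plate2, plate3, plate4 only 2 to 4 are there at a start; the rules pass over those that are not, and their reading is None.
Of dry1, dry2, dry3 only 1 to 1 are there at a start; the rules pass over those that are not, and their reading is None.
At some moment in a run one of scraper may be knocked a few centimetres aside while the robot is not near it.
It also fails if it takes over 210 s, if anything falls off the work surface, if the arm or the gripper's body presses on something with over 40 N, if the wrist force passes 120 N, or if a joint passes its speed limit or range.

## Robot

A 6-joint arm with a two-finger parallel gripper is mounted at the origin on the work surface. World frame = base frame: x ahead of the robot, y to its left, z up, the work surface at z = 0. Lengths are in m, angles in rad, forces in N, time in s.
With the tool pointing down it reaches from about 0.275 to 0.825 m from the base axis. Payload 4.9 kg.
Tool frame: the origin (TCP) lies midway between the tips of the shut fingers; the grasp point (between the pads) lies 19 mm behind it (robot.pinch_z is the distance from the TCP to the grasp point, in m); y points along the fingers, x is the direction in which the jaws open and shut, and the axes are right-handed (so a half turn about y gives the same grasp; the last joint's range is limited). The gripper opens to 85 mm and grips with 20 to 120 N. Pads are 22 mm wide; open, the fingers measure 114 mm over their backs; the gripper's body (76 mm by 85 mm) begins 54 mm behind the grasp point. The pads swing forward as they close: fully open they stand 13 mm farther back than shut.
Start: joints at [1.167, 0.326, -0.193, 1.052, 0, 1.437], TCP at [0.147, 0.53, 0.231] pointing down, gripper open.
Joint ranges: [-2.65, 2.65], [-0.97, 1.79], [-1.3, 1.35], [-1.93, 2.1], [-1.47, 1.37], [-3.14, 3.14]. Speed limits (rad/s): [2.57, 2.57, 3.14, 3.14, 3.14, 3.14].

## Interface

Orientations are given as a rotation vector (axis times angle).
In Python, from workcell import robot gives the robot as it stands. The module is installed in compiled form; this text tells all that it offers.
- The arm moves only by the shell command python3 -m crank 'ROWS' [FORCE]. ROWS is a JSON object of lists of equal length, an entry for each row: "hand": the opening, from 0 (shut) to 1 (fully open); "linear": the shift along the tool's x, y, z in mm, a list of three; "dr": the turn, a rotation vector about the tool's x, y, z in degrees, a list of three. In form: {"hand": [hand, ...], "linear": [[tx, ty, tz], ...], "dr": [[ax, ay, az], ...]}. A call has 1 to 5 rows; each row shifts and turns the commanded pose from where the row before left it, along the tool's axes as they then stand; what a row does not reach is not made up. A row lasts 1/8 s, in which the tool goes at most 62.5 mm and 10.7 degrees, less where a joint would pass 70% of its speed; a pose out of reach is approached as far as the arm can. A call with a gripper value outside its range is refused whole. The fingers move at their own pace and stop on an object; FORCE is the grip in N (left out, the last holds). Time passes only in rows, so rows that do not move let the fingers close. It gives the time, the measured TCP pose, the force and the opening at its end, in the units of the state.
- robot.observe(): the state, without advancing time (a new reading comes with each control period).
- robot.grab_frame(name): name is "side" or "top"; returns a dict with "frame" (480x640x3 uint8, red, green, blue), "K" (3x3 intrinsics, pixels), "k1" (the pictures are not rectified: a ray, as slopes to the right and down, at radius r is drawn at 1 + k1 r^2 times it, then the intrinsics apply), "eye" and "rotation" of the camera in the world. Camera axes: x right, y up, looking along -z (the intrinsics and any distortion apply to the point x, -y, -z); pixel columns grow to the right and rows downward; lengths in m; the calibration is good to about 2 mm. A picture is of the moment at which its call begins. There is no depth.
- robot.finish_job(): hands the job in, once; it reports no verdict.
Trained networks look in a picture, given as the dict that the camera call returned (one of the last four; its "shot" number tells which), for a name from the list of things; names that differ only in an ending like _2 or _b are one class to them, and where a whole thing is asked for, a point or a joint stands for the part that bears it (a point fixed in the world has none). Each returns a list of dicts, best first, with "score" (0 to 1); they miss things now and then, are a little off and sometimes report something else, mostly with a low value. They report only what shows in the picture. A call takes as long as a camera call. They do not tell look-alikes from the thing itself.
- robot.search_frame(thing, picture): "uv" ([column, row] in pixels, amid what is visible of it).
- robot.masks_of(thing, picture): "region" (480x640 bool, what is visible of it) and "uv" ([column, row] in pixels, amid what is visible of it).
- robot.place_of(thing, picture): "uv" ([column, row] in pixels: a listed point, or the origin of a listed thing).
The state is a dict: "time": time; "qpos": joint angles; "joint_velocities": joint speeds; "joint_torque": joint torques, N m; "tcp_pos": TCP position; "ee_rot": TCP orientation; "wrist_force": force on the tool from outside, world axes, zero at the start; "moment": the same for the moment, N m; "gripper_width": finger opening in m.
Only numpy, scipy, OpenCV 4.12 (cv2) and the standard library are available. Lean on these libraries where they do the work, as an engineer would, in place of code of your own. Each camera call takes 0.05 s, during which the arm holds its last target.

## Working session

There is one attempt and no reset: what is moved stays moved. The work goes in short steps, Python scripts to look and compute and a shell command to move; the robot and the scene stay as the last step left them, time stands still between calls to the robot, and variables do not carry over. Pictures are saved under pics/ and viewed, and the job is handed in when it is done.

```bash
mkdir -p pics
python3 - <<'E'
from workcell import robot
import cv2
s=robot.observe(); print(s)
print(robot.pinch_z)
for n in("side","top"):
    f=robot.grab_frame(n); print(n,f["K"],f["k1"],f["eye"],f["rotation"],f["shot"])
    cv2.imwrite(f"pics/{n}0.png",f["frame"][:,:,::-1])
E
```

```text
{'time': 0.0, 'qpos': array([ 1.16675849e+00,  3.26940942e-01, -1.93601475e-01,  1.05196887e+00,
        1.51859682e-05,  1.43660565e+00]), 'joint_velocities': array([ 0.00047856,  0.00099046,  0.00050675,  0.00118022, -0.00053114,
       -0.0003547 ]), 'joint_torque': array([ 5.64014390e-04, -4.43397188e+01,  2.62440956e+01,  1.52814301e-02,
        5.32633777e-07, -1.90273738e-05]), 'tcp_pos': array([0.1463717 , 0.52956623, 0.23049674]), 'ee_rot': array([-1.32570504, -1.00702409,  1.00951982]), 'wrist_force': array([-0.37436151, -0.43968625, -0.35853196]), 'moment': array([ 0.00523368, -0.02128583,  0.04109336]), 'gripper_width': 0.08534123120879789}
0.0187
side [[566.7587467    0.         319.95154475]
 [  0.         566.7587467  243.2975429 ]
 [  0.           0.           1.        ]] -0.06576067095701295 [-0.0436034  -0.81017683  0.62612568] [ 1.03861991 -0.29415542 -0.53222295] 1
top [[471.12715916   0.         314.36756004]
 [  0.         471.12715916 243.3543793 ]
 [  0.           0.           1.        ]] -0.0002718058848191828 [0.45705826 0.04577286 1.11958019] [ 0.01504734 -0.04951265 -1.59103823] 2
```

View pics/top0.png

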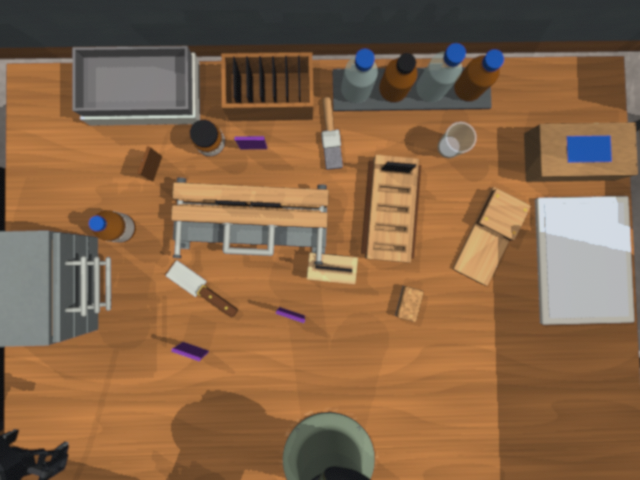

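View pics/side0.png

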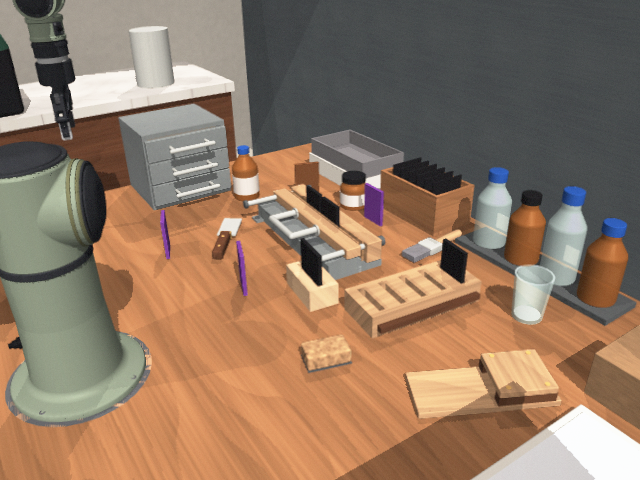

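The top view shows the vise at about (250,215), the stand at (332,268), the rack at (392,208), the sheath at (490,235) and the scraper at (200,288). The drying plate is in the rack's far slot (398,166). The side view shows two dark plates in the vise. Next I'll set up helpers and query the networks.

```bash
cat > h.py <<'E'
import numpy as np, cv2
from scipy.spatial.transform import Rotation as R
from scipy.optimize import least_squares
from workcell import robot
def proj(f,P):
    P=np.atleast_2d(P).astype(float); Rm=R.from_rotvec(f["rotation"]).as_matrix()
    c=(P-f["eye"])@Rm; x=c[:,0]/-c[:,2]; y=-c[:,1]/-c[:,2]
    s=1+f["k1"]*(x*x+y*y); K=np.array(f["K"])
    return np.stack([K[0,0]*x*s+K[0,2],K[1,1]*y*s+K[1,2]],1)
def ray(f,uv):
    K=np.array(f["K"]); d=np.array([(uv[0]-K[0,2])/K[0,0],(uv[1]-K[1,2])/K[1,1]])
    u=d.copy()
    for _ in range(20): u=d/(1+f["k1"]*(u@u))
    return R.from_rotvec(f["rotation"]).as_matrix()@np.array([u[0],-u[1],-1])
def onz(f,uv,z):
    d=ray(f,uv); e=np.array(f["eye"]); return e+d*(z-e[2])/d[2]
def tri(fs,uvs):
    A=np.zeros((3,3));b=np.zeros(3)
    for f,uv in zip(fs,uvs):
        d=ray(f,uv);d/=np.linalg.norm(d);M=np.eye(3)-np.outer(d,d);A+=M;b+=M@np.array(f["eye"])
    return np.linalg.solve(A,b)
def save(f,name,box=None,k=1,pts=None):
    im=f["frame"][:,:,::-1].copy()
    if box is None: box=(0,0,640,480)
    x0,y0,x1,y1=box; im=cv2.resize(im[y0:y1,x0:x1],None,fx=k,fy=k,interpolation=cv2.INTER_CUBIC)
    for p in (pts if pts is not None else []):
        cv2.circle(im,(int((p[0]+.5-x0)*k),int((p[1]+.5-y0)*k)),2,(0,255,0),-1)
    cv2.imwrite("pics/"+name+".png",im)
def tf(pos,yaw,P): # body->world, planar
    return R.from_euler('z',yaw).apply(np.atleast_2d(P))+np.array(pos)
def st():
    s=robot.observe(); M=R.from_rotvec(s["ee_rot"]).as_matrix()
    print("t",round(s["time"],2),"tcp",(s["tcp_pos"]*1000).round(1),"w",round(s["gripper_width"]*1000,1),"F",s["wrist_force"].round(1),"q",s["qpos"].round(2))
    print("toolx",M[:,0].round(4),"tooly",M[:,1].round(4),"toolz",M[:,2].round(4)); return s,M
E
python3 - <<'E'
from h import *
import pickle
t=robot.grab_frame("top"); s=robot.grab_frame("side")
pickle.dump((t,s),open("f0.pkl","wb"))
for n in ["vise","groove","jaw_handle","plate1","rawplate","stand","rack","dry1","scraper","sheath","bottle","sander","beaker","brush","jar"]:
    for nm,f in(("top",t),("side",s)):
        p=[(np.round(d["uv"]).astype(int).tolist(),round(d["score"],2)) for d in robot.place_of(n,f)][:5]
        print(n,nm,p)
E
python3 - <<'E'
from h import *
st()
E
```

```text
vise top [([250, 206], 0.57)]
vise side [([321, 238], 0.82)]
groove top [([257, 206], 0.91), ([119, 228], 0.4)]
groove side [([410, 303], 0.45)]
jaw_handle top [([248, 253], 0.92), ([238, 205], 0.52)]
jaw_handle side [([282, 224], 0.55)]
plate1 top [([290, 311], 0.81), ([266, 208], 0.76), ([254, 147], 0.72), ([158, 170], 0.67), ([196, 345], 0.59)]
plate1 side [([372, 222], 0.95), ([167, 254], 0.72), ([280, 223], 0.72), ([306, 195], 0.7), ([322, 237], 0.52)]
rawplate top [([331, 267], 0.42), ([410, 303], 0.26)]
rawplate side [([308, 286], 0.85), ([530, 314], 0.33)]
stand top [([328, 267], 0.55), ([250, 252], 0.22), ([266, 208], 0.22)]
stand side [([314, 291], 0.8)]
rack top [([388, 213], 0.55)]
rack side [([412, 302], 0.94)]
dry1 top [([396, 169], 0.58)]
dry1 side [([451, 285], 0.78), ([311, 292], 0.32)]
scraper top [([201, 288], 0.67), ([210, 145], 0.46)]
scraper side [([226, 236], 0.6)]
sheath top [([488, 237], 0.62)]
sheath side [([482, 392], 0.76), ([529, 313], 0.28)]
bottle top [([119, 228], 0.85), ([256, 207], 0.75)]
bottle side [([248, 196], 0.55), ([479, 392], 0.33)]
sander top [([408, 304], 0.78), ([331, 266], 0.61)]
sander side [([327, 358], 0.93)]
beaker top [([267, 212], 0.66), ([450, 147], 0.61), ([249, 251], 0.34)]
beaker side [([528, 315], 0.87)]
brush top []
brush side [([435, 248], 0.75), ([282, 226], 0.57)]
jar top [([209, 144], 0.71), ([394, 172], 0.41)]
jar side [([355, 206], 0.84), ([450, 285], 0.48)]
t 1.7 tcp [146.6 530.1 231.3] w 85.4 F [-0.3  0.5  0.1] q [ 1.17  0.33 -0.19  1.05 -0.    1.44]
toolx [ 0.2665  0.9638 -0.    ] tooly [ 0. -0. -1.] toolz [-0.9638  0.2665 -0.    ]
```

Run:
```python
from h import *
import pickle
t,s=pickle.load(open("f0.pkl","rb"))
save(t,"t_vise",(160,140,360,290),4)
save(t,"t_rack",(340,140,540,290),4)
save(s,"s_vise",(150,160,350,310),4)
save(s,"s_rack",(330,220,530,370),4)
```

```text
(no output)
```

View pics/t_vise.png

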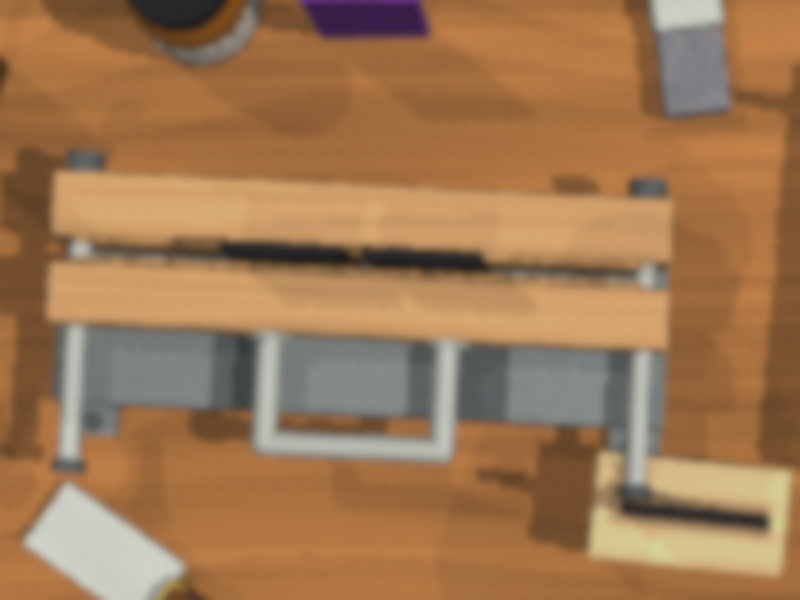

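View pics/t_rack.png

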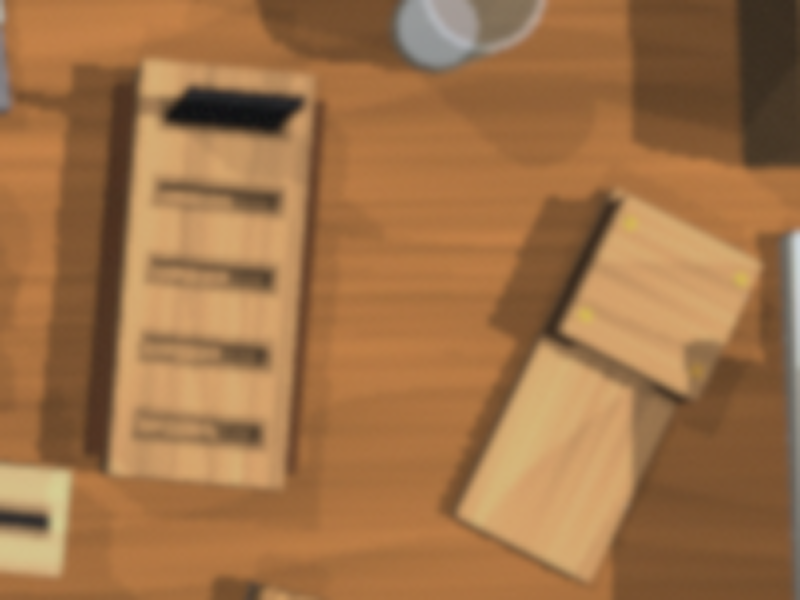

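View pics/s_vise.png

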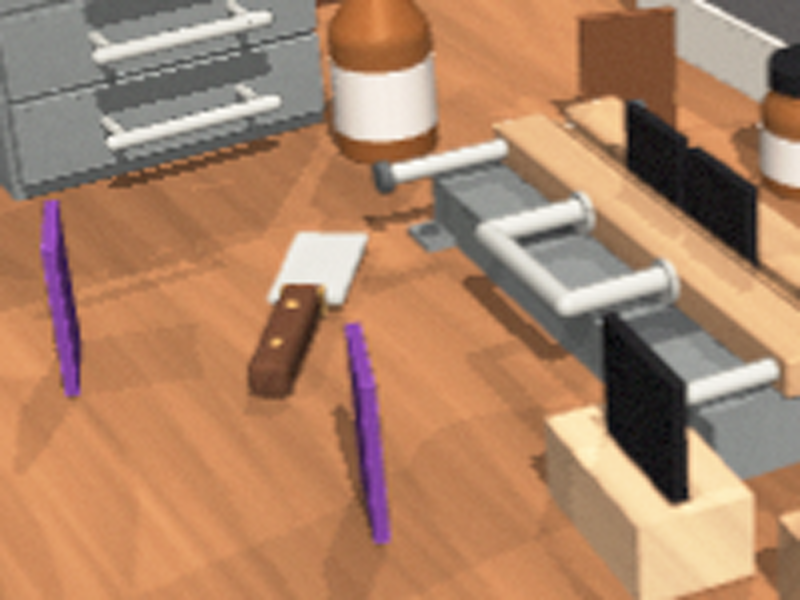

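View pics/s_rack.png

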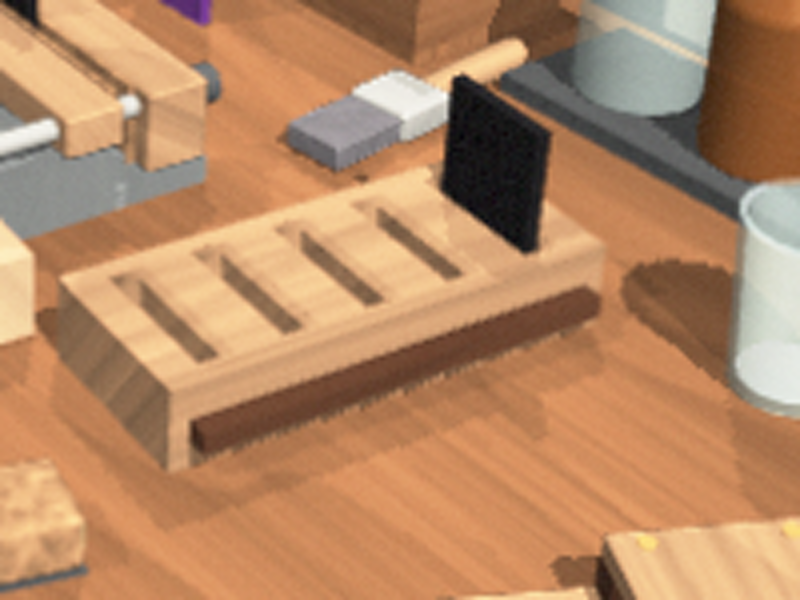

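Run:
```python
from h import *
import pickle
t,s=pickle.load(open("f0.pkl","rb"))
save(s,"s_vise2",(240,165,400,285),5)
save(s,"s_sheath",(400,340,570,430),4.5)
save(s,"s_stand",(270,230,370,320),6)
```

```text
(no output)
```

View pics/s_vise2.png

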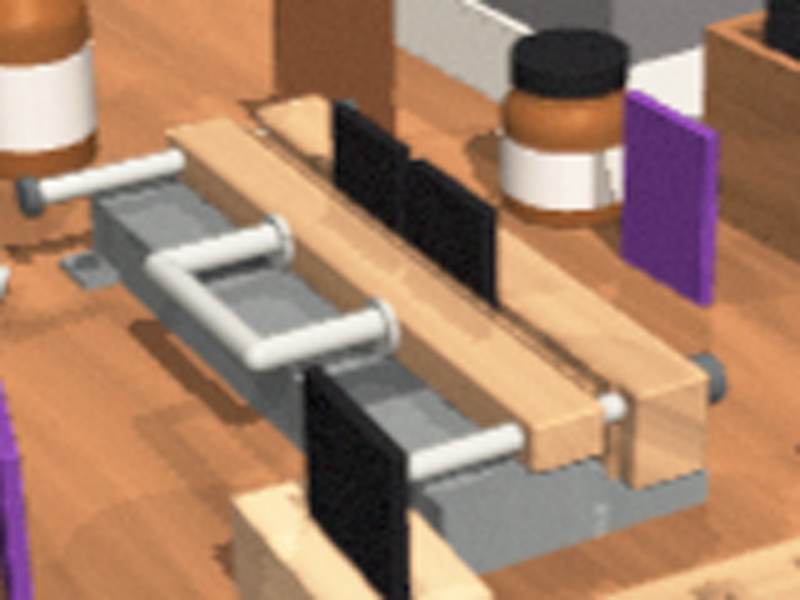

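View pics/s_sheath.png

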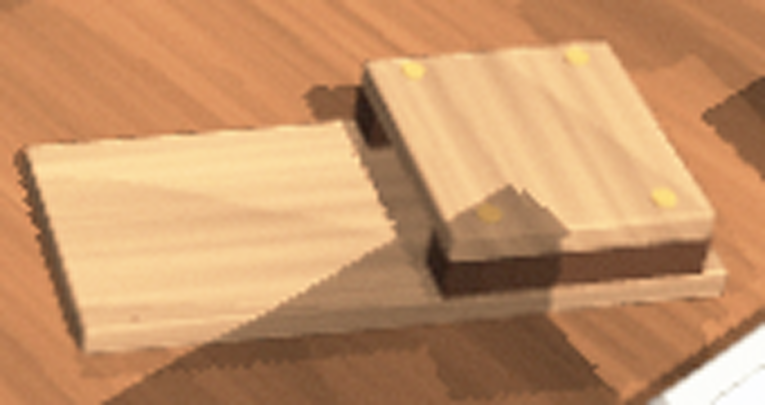

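View pics/s_stand.png

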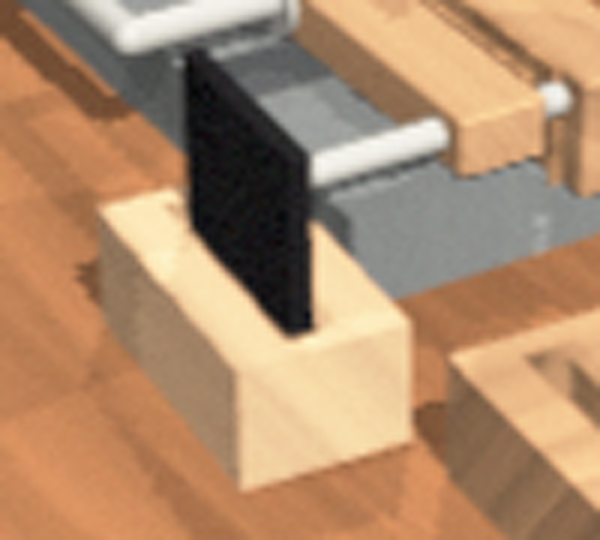

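```bash
cat > fit.py <<'E'
from h import *
import pickle
t,s=pickle.load(open("f0.pkl","rb"))
def c(o,k,u): return [(u[0]+.5)/k-.5+o[0],(u[1]+.5)/k-.5+o[1]]
TV=((160,140),4);TR=((340,140),4);SV=((240,165),5);SR=((330,220),4);SS=((270,230),6);SH=((400,340),4.5)
def fit(name,obs,x0):
    def res(p):
        return np.concatenate([proj(f,tf([p[0],p[1],0],p[2],P))[0]-c(*w,u) for f,P,w,u in obs])
    r=least_squares(res,x0,loss='soft_l1')
    print(name,"x,y mm",(r.x[:2]*1000).round(1),"yaw deg",np.degrees(r.x[2]).round(2)); print(res(r.x).reshape(-1,2).round(1).tolist())
    return r.x
m=lambda *a: np.array(a)/1000
P={}
P["vise"]=fit("vise",[(t,m(-42,175,62),TV,(47,320)),(t,m(-42,-175,62),TV,(667,350)),
 (s,m(-42,175,62),SV,(167,131)),(s,m(-42,-175,62),SV,(528,430)),
 (s,m(-4,70.5,105),SV,(334,103)),(s,m(-4,5.5,105),SV,(408,145)),(s,m(-4,-5.5,105),SV,(410,160)),(s,m(-4,-70.5,105),SV,(496,210)),
 (t,m(-104,50,61),TV,(256,446)),(t,m(-104,-50,61),TV,(454,452))],[.53,.17,0])
P["rack"]=fit("rack",[(t,m(120,50,45),TR,(142,58)),(t,m(120,-50,45),TR,(317,76)),(t,m(-120,-50,45),TR,(285,488)),(t,m(-120,50,45),TR,(108,470)),
 (s,m(-120,50,45),SR,(60,283)),(s,m(-120,-50,45),SR,(175,385)),(s,m(120,-50,45),SR,(603,240))],[.53,-.12,0])
P["stand"]=fit("stand",[(t,m(30,55,45),TV,(598,452)),(t,m(30,-55,45),TV,(792,470)),(t,m(-30,-55,45),TV,(782,576)),(t,m(-30,55,45),TV,(590,556)),
 (s,m(-30,55,45),SS,(97,208)),(s,m(-30,-55,45),SS,(237,372)),(s,m(30,-55,45),SS,(410,322)),
 (s,m(-4,40,105),SS,(187,50)),(s,m(-4,-40,105),SS,(307,155))],[.4,0,0])
P["sheath"]=fit("sheath",[(t,m(-110,45,12),TR,(455,516)),(t,m(-110,-45,12),TR,(590,583)),(t,m(100,45,39),TR,(615,190)),(t,m(100,-45,39),TR,(762,262)),(t,m(10,-45,39),TR,(692,400)),(t,m(10,45,39),TR,(556,330)),
 (s,m(-110,45,12),SH,(22,147)),(s,m(-110,-45,12),SH,(85,352)),(s,m(10,45,39),SH,(365,62)),(s,m(10,-45,39),SH,(450,240)),(s,m(100,45,39),SH,(608,42)),(s,m(100,-45,39),SH,(715,215))],[.5,-.35,-.5])
pickle.dump(P,open("P.pkl","wb"))
E
python3 fit.py
```

```text
vise x,y mm [589.9 163.9] yaw deg -4.09
[[-0.2, -0.3], [0.9, 0.3], [0.1, -0.6], [1.6, -0.4], [-0.6, 0.1], [-1.9, 1.4], [0.1, 0.2], [-2.3, 0.9], [2.0, -1.3], [-2.9, -0.5]]
rack x,y mm [ 579.6 -160.1] yaw deg -5.92
[[-0.0, -0.0], [-0.8, -0.8], [-0.4, -0.2], [0.4, 0.7], [-0.3, -1.6], [-0.3, 1.3], [0.8, 0.8]]
stand x,y mm [444.2 -18. ] yaw deg -6.91
[[0.5, -0.3], [-0.1, 0.0], [-0.1, -0.3], [-0.1, -0.1], [0.1, -0.1], [0.5, -0.1], [0.6, -0.1], [-0.8, -0.1], [-2.6, 0.9]]
sheath x,y mm [ 511.7 -397.1] yaw deg -27.74
[[-0.1, 0.2], [0.2, 0.5], [2.7, 1.0], [0.5, 0.3], [1.5, 0.4], [0.8, 0.5], [0.2, -0.5], [-0.0, -4.3], [-0.8, -0.9], [1.0, -0.5], [-0.8, -1.1], [0.7, -0.6]]
```

```bash
sed -i 's/(s,m(-4,5.5,105)/(s,m(4,5.5,105)/; s/(s,m(-4,-70.5,105)/(s,m(4,-70.5,105)/; s/m(-4,-40,105)/m(4,-40,105)/; s/m(-104,50,61)/m(-104,55.5,61)/; s/m(-104,-50,61)/m(-104,-55.5,61)/; s/(85,352)/(85,332)/' fit.py; python3 fit.py
cat > ov.py <<'E'
from h import *
import pickle
def box(x0,x1,y0,y1,z): 
    return np.array([[x0,y0,z],[x1,y0,z],[x1,y1,z],[x0,y1,z]])/1000
def draw(f,P,name,bx,k,jaw=0):
    im=cv2.resize(f["frame"][bx[1]:bx[3],bx[0]:bx[2],::-1],None,fx=k,fy=k,interpolation=cv2.INTER_CUBIC)
    def poly(o,B,col=(0,255,0)):
        q=(proj(f,tf([P[o][0],P[o][1],0],P[o][2],B))+.5-np.array(bx[:2]))*k
        cv2.polylines(im,[np.round(q).astype(int)],True,col,1,cv2.LINE_AA)
    poly("vise",box(-42-jaw,-3.8-jaw,-175,175,62)); poly("vise",box(4.2,4.2,-175,175,62)); 
    for y in(-38,38): poly("vise",box(-4,4,y-32.5,y+32.5,105),(255,255,0))
    poly("vise",box(-111-jaw,-97-jaw,-55,55,54))
    poly("rack",box(-120,120,-50,50,45))
    for x in(-90,-45,0,45,90): poly("rack",box(x-5.75,x+5.75,-35,35,45),(0,0,255))
    poly("stand",box(-30,30,-55,55,45)); poly("stand",box(-4,4,-40,40,105),(255,255,0))
    poly("sheath",box(-110,110,-45,45,12)); poly("sheath",box(10,100,-45,45,39))
    cv2.imwrite("pics/"+name+".png",im)
if __name__=="__main__":
    t,s=pickle.load(open("f0.pkl","rb")); P=pickle.load(open("P.pkl","rb"))
    draw(t,P,"ov_t1",(160,150,360,290),4); draw(t,P,"ov_t2",(340,150,540,290),4); draw(s,P,"ov_s1",(240,165,400,285),5); draw(s,P,"ov_s2",(330,220,580,420),3.2)
E
python3 ov.py
```

```text
vise x,y mm [588.7 164. ] yaw deg -4.17
[[-0.3, 0.1], [0.9, 0.9], [-0.3, -0.5], [1.0, -0.2], [-1.1, 0.2], [0.8, 0.8], [-0.4, 0.3], [0.4, 0.2], [-0.6, -0.9], [-0.5, 0.2]]
rack x,y mm [ 579.6 -160.1] yaw deg -5.92
[[-0.0, -0.0], [-0.8, -0.8], [-0.4, -0.2], [0.4, 0.7], [-0.3, -1.6], [-0.3, 1.3], [0.8, 0.8]]
stand x,y mm [443.7 -17.8] yaw deg -7.25
[[0.6, -0.2], [-0.1, 0.4], [-0.2, 0.1], [-0.2, 0.0], [-0.0, -0.1], [0.0, -0.0], [0.2, 0.1], [-1.0, -0.0], [0.9, -0.1]]
sheath x,y mm [ 512.  -396.8] yaw deg -27.89
[[-0.2, 0.0], [0.0, 0.4], [2.7, 0.9], [0.5, 0.3], [1.4, 0.3], [0.7, 0.4], [0.2, -0.7], [-0.2, -0.2], [-0.7, -1.0], [0.9, -0.6], [-0.7, -1.1], [0.6, -0.7]]
```

View pics/ov_t1.png

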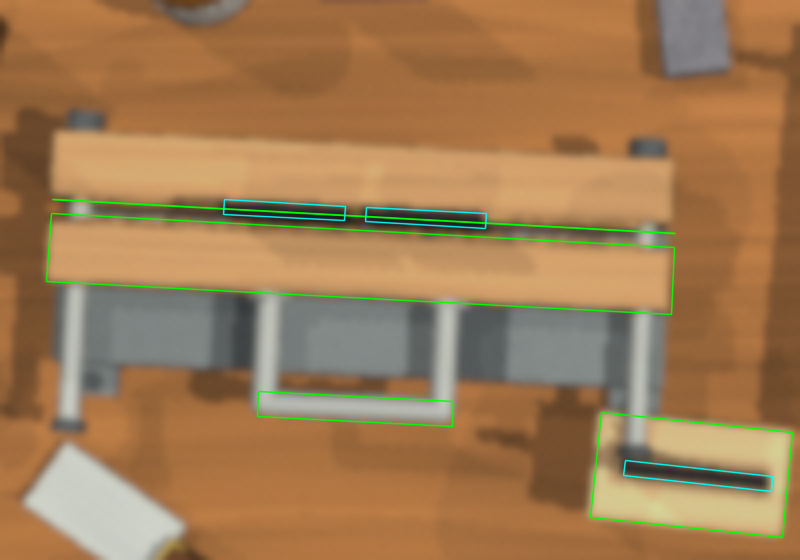

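View pics/ov_t2.png

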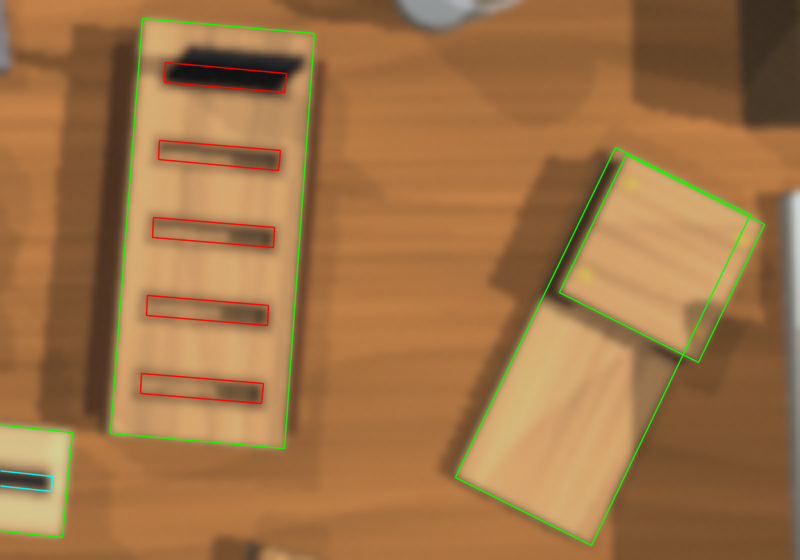

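View pics/ov_s1.png

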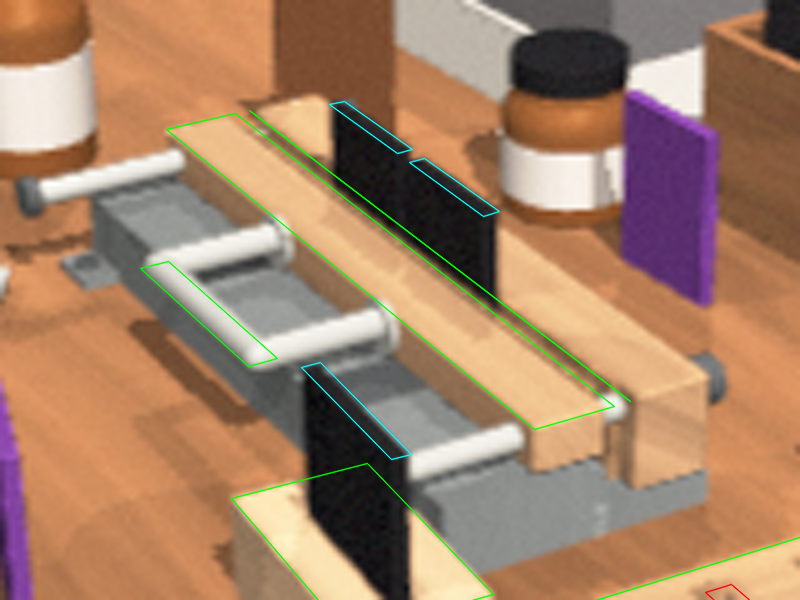

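View pics/ov_s2.png

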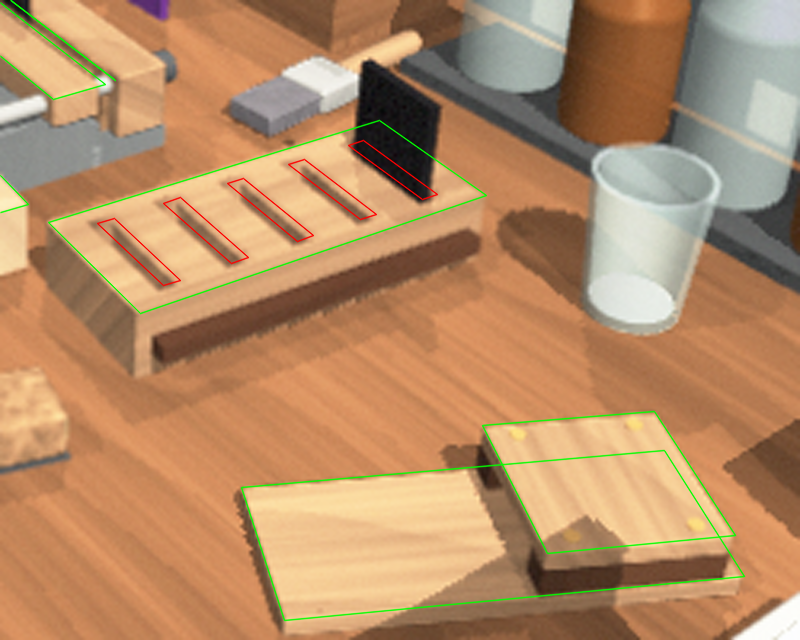

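Fits match both views within about 1 px: vise (589,164) yaw −4°, rack (580,−160) yaw −5.9°, stand (444,−18) yaw −7.2°, sheath (512,−397) yaw −27.9°. Two plates stand in the vise, at y = ±38. The tool's +y points down. I'll turn the tool first, then approach the handle.

```bash
cat > go.py <<'E'
# usage: go.py X Y Z [yawdeg] : remaining shift in tool axes for a world TCP target (mm), and turn about tool axes; or go.py obj ox oy Z [yaw rel to obj]
from h import *
import sys,pickle
P=pickle.load(open("P.pkl","rb"))
a=sys.argv[1:]
s,M=st()
if a:
    if a[0] in P:
        p=P[a[0]]; w=tf([p[0],p[1],0],p[2],np.array([float(a[1]),float(a[2]),0])/1000)[0]; T=np.array([w[0],w[1],float(a[3])/1000]); yaw=np.degrees(p[2])+(float(a[4]) if len(a)>4 else 0)
    else:
        T=np.array(list(map(float,a[:3])))/1000; yaw=float(a[3]) if len(a)>3 else None
    print("target",(T*1000).round(1),"yaw",yaw)
    d=M.T@(T-s["tcp_pos"])*1000
    if yaw is not None:
        y=np.radians(yaw); X=np.array([np.cos(y),np.sin(y),0]); Y=np.array([0,0,-1.]); G=np.stack([X,Y,np.cross(X,Y)],1)
        rv=R.from_matrix(M.T@G).as_rotvec(degrees=True); print("turn deg (tool)",rv.round(2)); print("shift after turn",(G.T@(T-s["tcp_pos"])*1000).round(1))
    print("shift tool mm",d.round(1))
E
python3 -m crank '{"hand":[1,1,1,1,1],"linear":[[0,0,0],[0,0,0],[0,0,0],[0,0,0],[0,0,0]],"dr":[[0,9.8,0],[0,9.8,0],[0,9.8,0],[0,9.8,0],[0,9.8,0]]}' 60
python3 -m crank '{"hand":[1,1,1,1,1],"linear":[[0,0,0],[0,0,0],[0,0,0],[0,0,-50],[0,0,-50]],"dr":[[0,9.8,0],[0,9.8,0],[0,9.9,0],[0,0,0],[0,0,0]]}'
python3 go.py vise -104 0 200
```

```text
time: 2.33
tcp_pos: [0.1466, 0.5301, 0.2313]
ee_rot: [-1.543, -0.345, 0.345]
wrist_force: [0.6, 0.0, -0.2]
gripper_width: 0.0857
time: 2.95
tcp_pos: [0.1396, 0.4293, 0.2309]
ee_rot: [-1.571, 0.054, -0.054]
wrist_force: [0.4, 0.2, 1.5]
gripper_width: 0.085
t 2.95 tcp [139.6 429.3 230.9] w 85.0 F [0.4 0.2 1.5] q [ 1.09  0.14 -0.43  0.99 -0.    2.73]
toolx [ 0.9977 -0.0685  0.    ] tooly [-0.e+00 -5.e-04 -1.e+00] toolz [ 6.850e-02  9.977e-01 -5.000e-04]
target [485.  171.5 200. ] yaw -4.165885363044324
turn deg (tool) [0.03 0.24 0.  ]
shift after turn [ 363.2   30.9 -232. ]
shift tool mm [ 362.3   31.  -233.5]
```

```bash
python3 -m crank '{"hand":[1,1,1,1,1],"linear":[[20,0,-55],[35,0,-50],[40,0,-45],[40,0,-43],[40,0,-40]],"dr":[[0,0,0],[0,0,0],[0,0,0],[0,0,0],[0,0,0]]}'
python3 -m crank '{"hand":[1,1,1,1,1],"linear":[[40,0,0],[45,0,0],[45,0,0],[45,10,0],[12,20,0]],"dr":[[0,0,0],[0,0,0],[0,0,0],[0,0,0],[0,0,0]]}'
python3 go.py vise -104 0 35
```

```text
time: 3.58
tcp_pos: [0.2992, 0.1843, 0.2317]
ee_rot: [-1.569, 0.053, -0.055]
wrist_force: [1.3, 0.6, 0.1]
gripper_width: 0.0854
time: 4.2
tcp_pos: [0.4883, 0.1726, 0.2014]
ee_rot: [-1.569, 0.053, -0.058]
wrist_force: [-0.4, -0.5, -0.3]
gripper_width: 0.0855
t 4.2 tcp [488.3 172.6 201.4] w 85.5 F [-0.4 -0.5 -0.3] q [ 0.2   0.29 -0.33  0.95 -0.    1.84]
toolx [ 0.9975 -0.0705  0.0033] tooly [ 3.3e-03  5.0e-04 -1.0e+00] toolz [7.050e-02 9.975e-01 8.000e-04]
target [485.  171.5  35. ] yaw -4.165885363044324
turn deg (tool) [-0.04  0.12  0.19]
shift after turn [ -3.2 166.4  -1.4]
shift tool mm [ -3.8 166.4  -1.5]
```

```bash
python3 -m crank '{"hand":[1,1,1,1,1],"linear":[[-3.5,40,-1.5],[0,40,0],[0,40,0],[0,20,0],[0,0,0]],"dr":[[0,0,0],[0,0,0],[0,0,0],[0,0,0],[0,0,0]]}'
python3 - <<'E'
from h import *
st()
s=robot.grab_frame("side"); save(s,"s_h1",(240,140,400,260),5)
t=robot.grab_frame("top"); save(t,"t_h1",(160,150,360,290),4)
E
```

```text
time: 4.82
tcp_pos: [0.4797, 0.1714, 0.0599]
ee_rot: [-1.571, 0.057, -0.052]
wrist_force: [-0.1, -0.2, 0.4]
gripper_width: 0.0857
t 4.83 tcp [479.7 171.4  59.9] w 85.7 F [-0.1 -0.2  0.4] q [ 0.2   0.44 -0.52  0.62  0.    1.84]
toolx [ 0.9976 -0.0691 -0.0034] tooly [-3.4e-03 -7.0e-04 -1.0e+00] toolz [ 6.910e-02  9.976e-01 -9.000e-04]
```

View pics/s_h1.png

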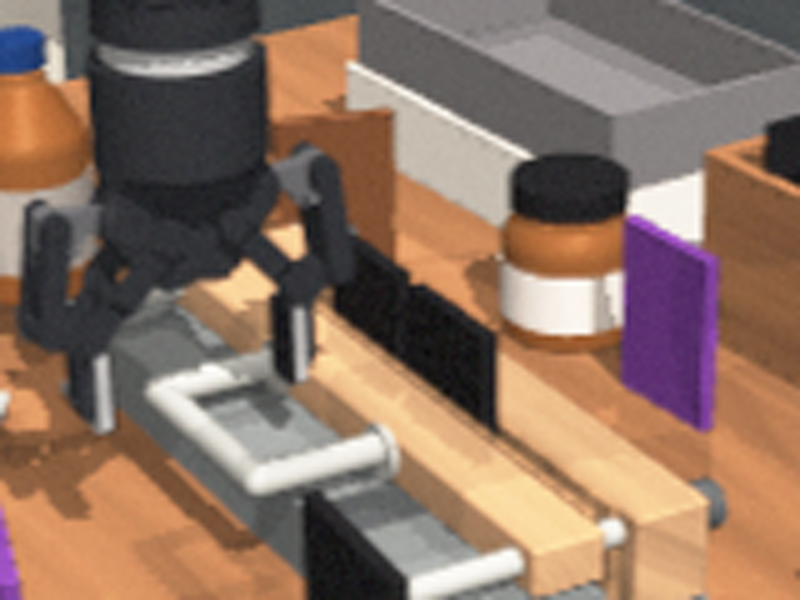

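View pics/t_h1.png

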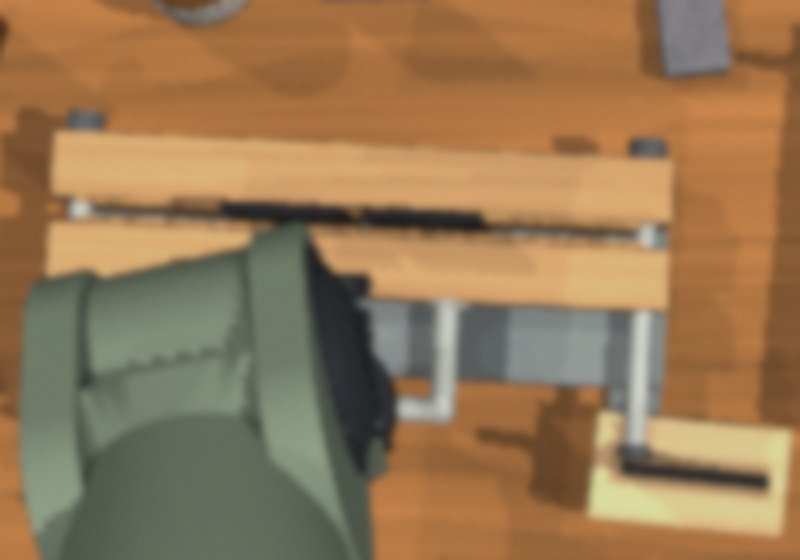

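```bash
python3 -m crank '{"hand":[1,1],"linear":[[0,0,0],[0,0,0]],"dr":[[0,0,0],[0,0,0]]}'
python3 go.py vise -104 0 40
```

```text
time: 5.18
tcp_pos: [0.4819, 0.1719, 0.0623]
ee_rot: [-1.57, 0.053, -0.056]
wrist_force: [-0.1, 0.3, -1.2]
gripper_width: 0.0853
t 5.17 tcp [481.9 171.9  62.3] w 85.3 F [-0.1  0.3 -1.2] q [ 0.2   0.44 -0.52  0.62  0.    1.84]
toolx [ 0.9976 -0.069   0.0018] tooly [ 1.9e-03  4.0e-04 -1.0e+00] toolz [6.900e-02 9.976e-01 5.000e-04]
target [485.  171.5  40. ] yaw -4.165885363044324
turn deg (tool) [-0.03  0.21  0.11]
shift after turn [ 3.1 22.3 -0.1]
shift tool mm [ 3.  22.3 -0.1]
```

```bash
python3 -m crank '{"hand":[1,1,0,0,0],"linear":[[3,12,0],[0,10,0],[0,0,0],[0,0,0],[0,0,0]],"dr":[[0,0,0],[0,0,0],[0,0,0],[0,0,0],[0,0,0]]}' 60
python3 -m crank '{"hand":[0,0],"linear":[[0,0,0],[0,0,0]],"dr":[[0,0,0],[0,0,0]]}'
python3 go.py vise -104 0 40
```

```text
time: 5.8
tcp_pos: [0.4843, 0.1715, 0.0394]
ee_rot: [-1.57, 0.054, -0.054]
wrist_force: [-0.0, 0.0, 0.4]
gripper_width: 0.0327
time: 6.05
tcp_pos: [0.4847, 0.1715, 0.0398]
ee_rot: [-1.57, 0.053, -0.055]
wrist_force: [0.8, -0.7, 2.6]
gripper_width: 0.0118
t 6.05 tcp [484.7 171.5  39.8] w 11.8 F [ 0.8 -0.7  2.6] q [ 0.2   0.48 -0.53  0.57 -0.    1.84]
toolx [ 0.9976 -0.069   0.0012] tooly [ 1.2e-03  1.0e-04 -1.0e+00] toolz [6.900e-02 9.976e-01 2.000e-04]
target [485.  171.5  40. ] yaw -4.165885363044324
turn deg (tool) [-0.01  0.21  0.07]
shift after turn [ 0.3 -0.2  0. ]
shift tool mm [ 0.3 -0.2  0. ]
```

```bash
python3 -m crank '{"hand":[0,0],"linear":[[0,0,0],[0,0,0]],"dr":[[0,0,0],[0,0,0]]}'
python3 - <<'E'
from h import *
st()
s=robot.grab_frame("side"); save(s,"s_h2",(240,140,400,260),5)
E
```

```text
time: 6.3
tcp_pos: [0.4847, 0.1715, 0.0397]
ee_rot: [-1.57, 0.053, -0.055]
wrist_force: [-0.8, -0.5, 4.5]
gripper_width: 0.0117
t 6.3 tcp [484.7 171.5  39.7] w 11.7 F [-0.8 -0.5  4.5] q [ 0.2   0.48 -0.53  0.57 -0.    1.84]
toolx [ 0.9976 -0.0691  0.0012] tooly [ 1.2e-03  1.0e-04 -1.0e+00] toolz [6.910e-02 9.976e-01 1.000e-04]
```

View pics/s_h2.png

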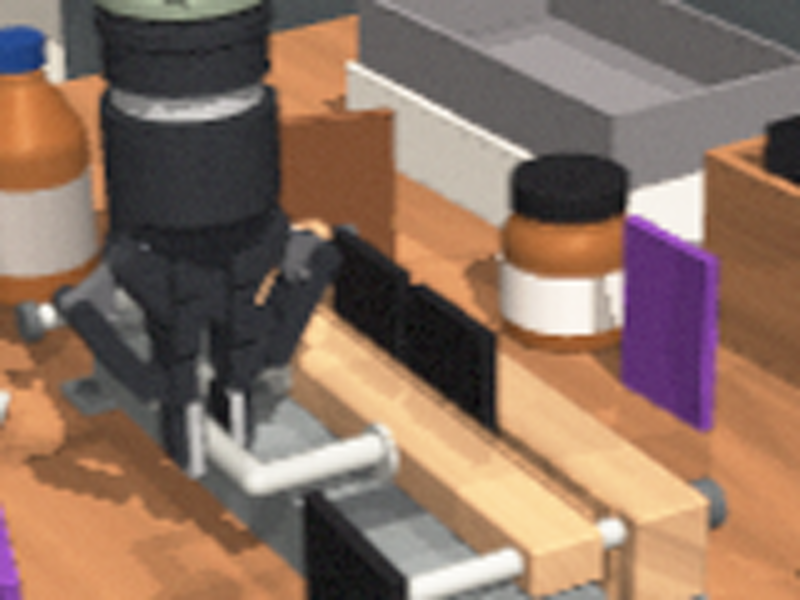

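```bash
python3 -m crank '{"hand":[0,0,0,0,0],"linear":[[-6,0,0],[-10,0,0],[-10,0,0],[-10,0,0],[-8,0,0]],"dr":[[0,0,0],[0,0,0],[0,0,0],[0,0,0],[0,0,0]]}' 70
python3 -m crank '{"hand":[0,0],"linear":[[-4,0,0],[0,0,0]],"dr":[[0,0,0],[0,0,0]]}'
python3 - <<'E'
from h import *
st()
s=robot.grab_frame("side"); save(s,"s_h3",(240,140,400,260),5)
E
```

```text
time: 6.98
tcp_pos: [0.4428, 0.1743, 0.0398]
ee_rot: [-1.571, 0.051, -0.059]
wrist_force: [7.2, -2.3, -1.0]
gripper_width: 0.0116
time: 7.22
tcp_pos: [0.438, 0.1746, 0.0398]
ee_rot: [-1.571, 0.052, -0.057]
wrist_force: [4.3, -1.4, 1.7]
gripper_width: 0.0112
t 7.22 tcp [438.  174.6  39.8] w 11.2 F [ 4.3 -1.4  1.7] q [ 0.22  0.41 -0.64  0.51 -0.    1.86]
toolx [ 0.9976 -0.0693  0.0037] tooly [ 3.7e-03 -7.0e-04 -1.0e+00] toolz [ 6.930e-02  9.976e-01 -4.000e-04]
```

View pics/s_h3.png

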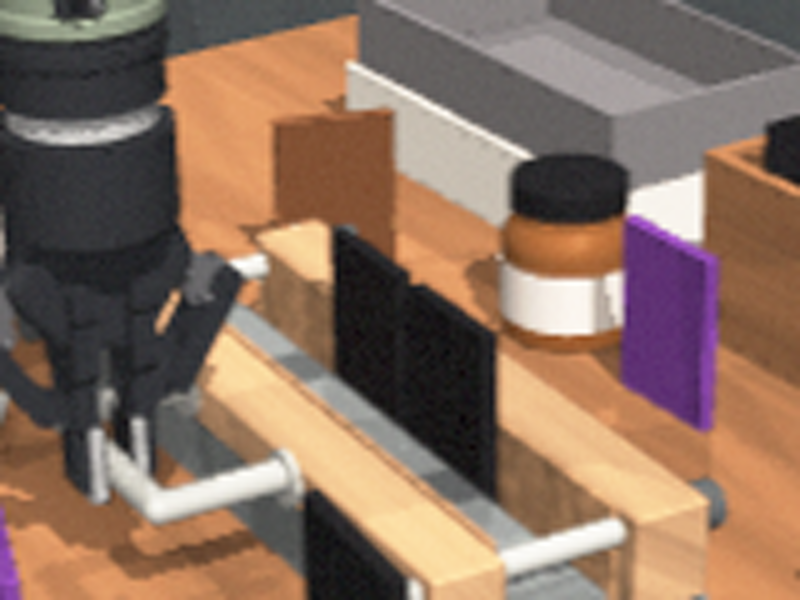

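```bash
python3 -m crank '{"hand":[0.5,0.5,0.5,0.5,0.5],"linear":[[0,0,0],[0,0,0],[0,0,0],[0,-40,0],[0,-60,0]],"dr":[[0,0,0],[0,0,0],[0,0,0],[0,0,0],[0,0,0]]}' 
python3 -m crank '{"hand":[0.5,0.5],"linear":[[0,-50,0],[0,0,0]],"dr":[[0,0,0],[0,0,0]]}'
python3 - <<'E'
from h import *
st()
E
python3 go.py vise 0.2 38 190
python3 go.py vise 0.2 -38 190
```

```text
time: 7.9
tcp_pos: [0.4341, 0.1744, 0.1388]
ee_rot: [-1.571, 0.058, -0.05]
wrist_force: [0.4, 1.1, 1.0]
gripper_width: 0.043
time: 8.15
tcp_pos: [0.4387, 0.1756, 0.193]
ee_rot: [-1.568, 0.048, -0.06]
wrist_force: [-0.2, -0.1, -0.3]
gripper_width: 0.0425
t 8.15 tcp [438.7 175.6 193. ] w 42.5 F [-0.2 -0.1 -0.3] q [ 0.22  0.21 -0.45  0.9   0.    1.86]
toolx [ 0.9976 -0.0688  0.007 ] tooly [ 0.0072  0.0019 -1.    ] toolz [0.0688 0.9976 0.0024]
t 8.15 tcp [438.7 175.6 193. ] w 42.5 F [-0.2 -0.1 -0.3] q [ 0.22  0.21 -0.45  0.9   0.    1.86]
toolx [ 0.9976 -0.0688  0.007 ] tooly [ 0.0072  0.0019 -1.    ] toolz [0.0688 0.9976 0.0024]
target [591.7 201.9 190. ] yaw -4.165885363044324
turn deg (tool) [-0.14  0.22  0.4 ]
shift after turn [150.6   3.   37.4]
shift tool mm [150.7   4.2  36.8]
t 8.15 tcp [438.7 175.6 193. ] w 42.5 F [-0.2 -0.1 -0.3] q [ 0.22  0.21 -0.45  0.9   0.    1.86]
toolx [ 0.9976 -0.0688  0.007 ] tooly [ 0.0072  0.0019 -1.    ] toolz [0.0688 0.9976 0.0024]
target [586.1 126.1 190. ] yaw -4.165885363044324
turn deg (tool) [-0.14  0.22  0.4 ]
shift after turn [150.6   3.  -38.6]
shift tool mm [150.4   4.  -39.2]
```

```bash
python3 -m crank '{"hand":[0.5,0.5,0.5,0.5,0.5],"linear":[[45,0,-13],[50,0,-13],[45,0,-13],[10,0,0],[0,0,0]],"dr":[[0,0,0],[0,0,0],[0,0,0],[0,0,0],[0,0,0]]}' 
python3 -m crank '{"hand":[0.5,0.5],"linear":[[0,30,0],[0,0,0]],"dr":[[0,0,0],[0,0,0]]}' 
python3 go.py vise 0.2 -38 68
python3 - <<'E'
from h import *
s=robot.grab_frame("side"); save(s,"s_p1",(240,100,400,260),4)
t=robot.grab_frame("top"); save(t,"t_p1",(160,150,360,290),4)
E
```

```text
time: 8.78
tcp_pos: [0.5822, 0.1255, 0.1875]
ee_rot: [-1.57, 0.057, -0.052]
wrist_force: [0.3, -0.2, 0.4]
gripper_width: 0.0425
time: 9.02
tcp_pos: [0.5796, 0.126, 0.157]
ee_rot: [-1.571, 0.058, -0.049]
wrist_force: [-0.0, 0.0, 0.3]
gripper_width: 0.0427
t 9.03 tcp [579.6 126.  157. ] w 42.7 F [-0.   0.   0.3] q [ 0.09  0.47 -0.18  0.93  0.    1.73]
toolx [ 0.9977 -0.068  -0.0062] tooly [-6.3e-03 -4.0e-04 -1.0e+00] toolz [ 6.800e-02  9.977e-01 -8.000e-04]
target [586.1 126.1  68. ] yaw -4.165885363044324
turn deg (tool) [ 0.05  0.27 -0.36]
shift after turn [ 6.5 89.   0.6]
shift tool mm [ 7.  88.9  0.6]
```

View pics/s_p1.png

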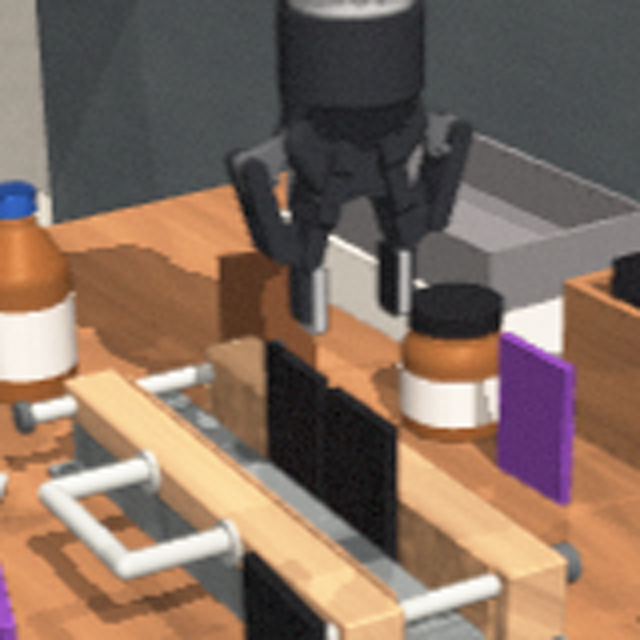

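View pics/t_p1.png

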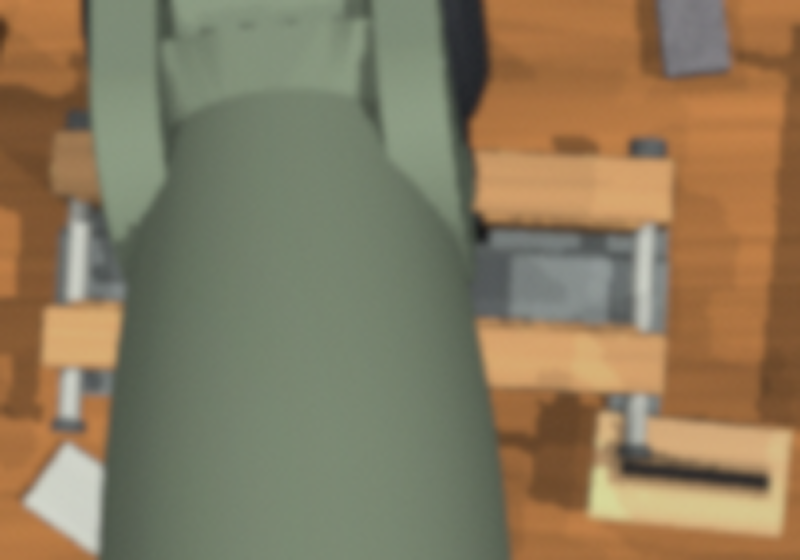

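```bash
python3 -m crank '{"hand":[0.5,0.5,0.5,0.5,0.5],"linear":[[4,30,0],[0,30,0],[0,15,0],[0,0,0],[0,0,0]],"dr":[[0,0,0],[0,0,0],[0,0,0],[0,0,0],[0,0,0]]}' 
python3 go.py vise 0.2 -38 68
```

```text
time: 9.75
tcp_pos: [0.5881, 0.1254, 0.0857]
ee_rot: [-1.57, 0.053, -0.056]
wrist_force: [-0.1, -0.0, -0.4]
gripper_width: 0.0425
t 9.75 tcp [588.1 125.4  85.7] w 42.5 F [-0.1 -0.  -0.4] q [ 0.09  0.55 -0.25  0.78 -0.    1.73]
toolx [ 0.9976 -0.0689  0.002 ] tooly [ 2.1e-03  2.0e-04 -1.0e+00] toolz [6.890e-02 9.976e-01 3.000e-04]
target [586.1 126.1  68. ] yaw -4.165885363044324
turn deg (tool) [-0.02  0.21  0.12]
shift after turn [-2.1 17.7  0.5]
shift tool mm [-2.1 17.7  0.5]
```

```bash
python3 -m crank '{"hand":[0.5,0.5,0.5,0,0],"linear":[[-2,10,0.5],[0,7.5,0],[0,0,0],[0,0,0],[0,0,0]],"dr":[[0,0,0],[0,0,0],[0,0,0],[0,0,0],[0,0,0]]}' 45
python3 -m crank '{"hand":[0,0,0],"linear":[[0,0,0],[0,0,0],[0,0,0]],"dr":[[0,0,0],[0,0,0],[0,0,0]]}' 
python3 go.py vise 0.2 -38 68
```

```text
time: 10.38
tcp_pos: [0.5854, 0.1259, 0.067]
ee_rot: [-1.57, 0.054, -0.055]
wrist_force: [-1.8, 1.8, 7.4]
gripper_width: 0.0074
time: 10.75
tcp_pos: [0.5854, 0.1259, 0.067]
ee_rot: [-1.57, 0.054, -0.055]
wrist_force: [0.4, 0.1, 2.0]
gripper_width: 0.0073
t 10.75 tcp [585.4 125.9  67. ] w 7.3 F [0.4 0.1 2. ] q [ 0.09  0.56 -0.27  0.74  0.    1.73]
toolx [ 9.976e-01 -6.910e-02  4.000e-04] tooly [ 4.e-04  0.e+00 -1.e+00] toolz [6.910e-02 9.976e-01 1.000e-04]
target [586.1 126.1  68. ] yaw -4.165885363044324
turn deg (tool) [-0.    0.21  0.02]
shift after turn [ 0.7 -1.   0.2]
shift tool mm [ 0.8 -1.   0.2]
```

Plate gripped (7.3 mm). I'll lift it slowly at first, then check.

```bash
python3 -m crank '{"hand":[0,0,0,0,0],"linear":[[0,-10,0],[0,-20,0],[0,-30,0],[0,-35,0],[0,-30,0]],"dr":[[0,0,0],[0,0,0],[0,0,0],[0,0,0],[0,0,0]]}' 
python3 -m crank '{"hand":[0,0],"linear":[[0,0,0],[0,0,0]],"dr":[[0,0,0],[0,0,0]]}'
python3 - <<'E'
from h import *
s=robot.grab_frame("side"); save(s,"s_p2",(240,100,400,260),4)
E
python3 go.py rack 0 0 190
```

```text
time: 11.38
tcp_pos: [0.5853, 0.1259, 0.1937]
ee_rot: [-1.57, 0.054, -0.055]
wrist_force: [0.6, -0.4, -1.0]
gripper_width: 0.0073
time: 11.62
tcp_pos: [0.5848, 0.1258, 0.1912]
ee_rot: [-1.57, 0.055, -0.054]
wrist_force: [0.9, 0.3, -1.1]
gripper_width: 0.0075
t 11.68 tcp [584.4 125.8 190.7] w 7.3 F [-0.7  0.6 -1.6] q [ 0.09  0.44 -0.12  1.01 -0.    1.73]
toolx [ 0.9976 -0.0691 -0.0019] tooly [-1.9e-03 -2.0e-04 -1.0e+00] toolz [ 6.910e-02  9.976e-01 -4.000e-04]
target [ 579.6 -160.1  190. ] yaw -5.916005306499299
turn deg (tool) [ 0.02  1.96 -0.11]
shift after turn [  24.7    0.7 -284.8]
shift tool mm [  15.     0.7 -285.5]
```

View pics/s_p2.png

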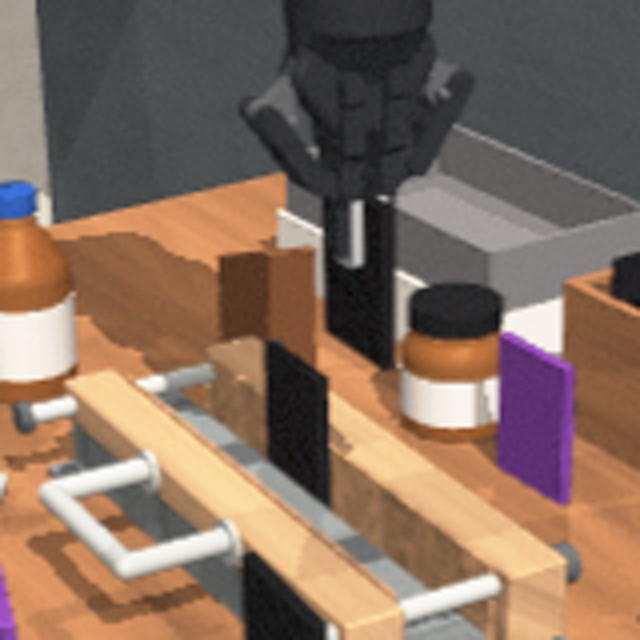

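```bash
python3 -m crank '{"hand":[0,0,0,0,0],"linear":[[0,0,-25],[5,0,-50],[5,0,-50],[5,0,-50],[5,0,-50]],"dr":[[0,1.9,0],[0,0,0],[0,0,0],[0,0,0],[0,0,0]]}' 
python3 -m crank '{"hand":[0,0,0,0],"linear":[[4.5,0,-40],[0,0,-20],[0,0,0],[0,0,0]],"dr":[[0,0,0],[0,0,0],[0,0,0],[0,0,0]]}' 
python3 go.py rack 0 0 100
python3 - <<'E'
from h import *
s=robot.grab_frame("side"); save(s,"s_p3",(330,130,530,330),3.6)
E
```

```text
time: 12.3
tcp_pos: [0.5819, -0.1013, 0.1902]
ee_rot: [-1.569, 0.082, -0.078]
wrist_force: [1.2, -0.2, 0.4]
gripper_width: 0.0076
time: 12.8
tcp_pos: [0.581, -0.1588, 0.1913]
ee_rot: [-1.568, 0.08, -0.078]
wrist_force: [0.5, -0.1, -0.6]
gripper_width: 0.0074
t 12.8 tcp [ 581.  -158.8  191.3] w 7.4 F [ 0.5 -0.1 -0.6] q [-0.39  0.45 -0.11  1.01  0.    1.28]
toolx [ 0.9949 -0.1008 -0.0011] tooly [-0.001   0.0011 -1.    ] toolz [0.1008 0.9949 0.001 ]
target [ 579.6 -160.1  100. ] yaw -5.916005306499299
turn deg (tool) [-0.06  0.13 -0.06]
shift after turn [-1.3 91.3 -1.4]
shift tool mm [-1.2 91.3 -1.5]
```

View pics/s_p3.png

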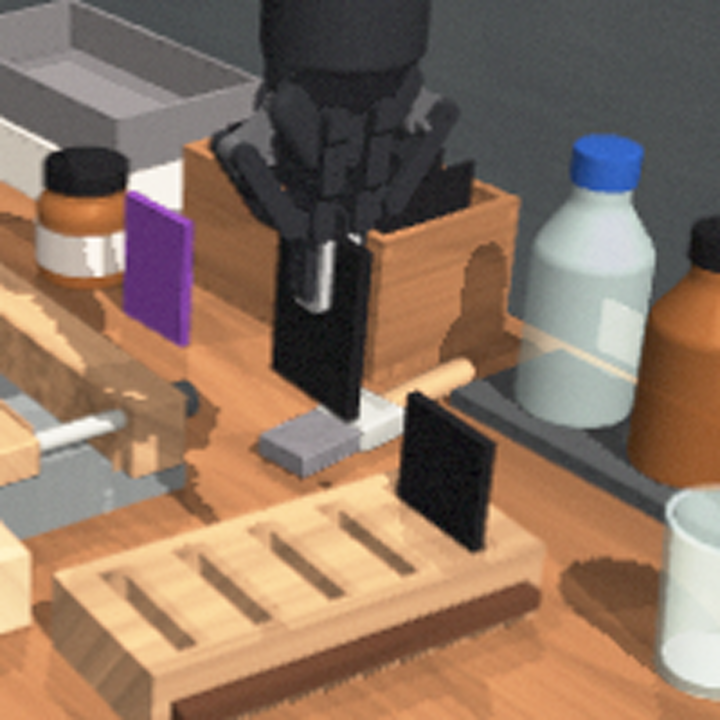

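```bash
python3 -m crank '{"hand":[0,0,0,0,0],"linear":[[-1,40,-1.5],[0,40,0],[0,9,0],[0,0,0],[0,0,0]],"dr":[[0,0,0],[0,0,0],[0,0,0],[0,0,0],[0,0,0]]}' 
python3 go.py rack 0 0 100
python3 - <<'E'
from h import *
s=robot.grab_frame("side"); save(s,"s_p4",(380,210,480,310),7)
t=robot.grab_frame("top"); save(t,"t_p4",(340,140,480,280),5)
E
```

```text
time: 13.48
tcp_pos: [0.5815, -0.1617, 0.1046]
ee_rot: [-1.57, 0.078, -0.082]
wrist_force: [-0.6, -0.3, -1.1]
gripper_width: 0.0074
t 13.47 tcp [ 581.5 -161.7  104.6] w 7.4 F [-0.6 -0.3 -1.1] q [-0.39  0.53 -0.22  0.82  0.    1.28]
toolx [ 0.9948 -0.1015  0.0028] tooly [ 0.0027 -0.0011 -1.    ] toolz [ 1.015e-01  9.948e-01 -8.000e-04]
target [ 579.6 -160.1  100. ] yaw -5.916005306499299
turn deg (tool) [0.05 0.09 0.16]
shift after turn [-2.1  4.6  1.5]
shift tool mm [-2.1  4.6  1.5]
```

View pics/s_p4.png

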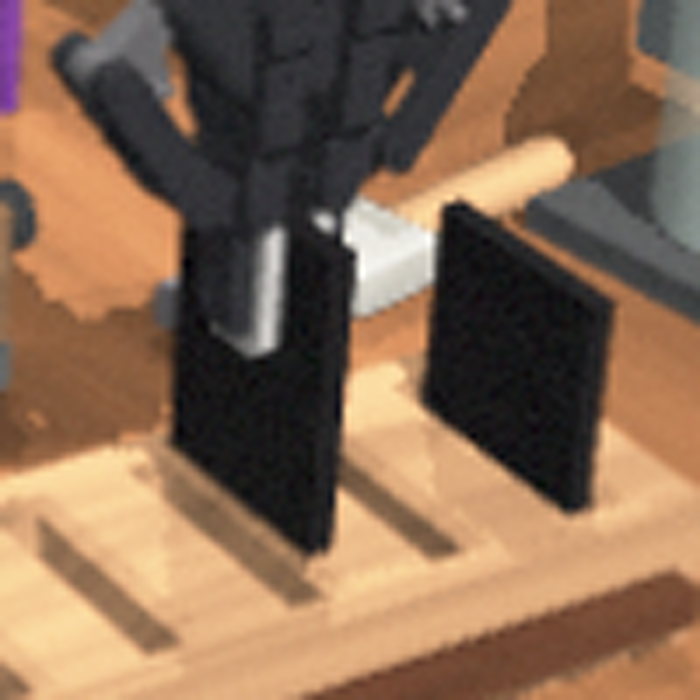

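View pics/t_p4.png

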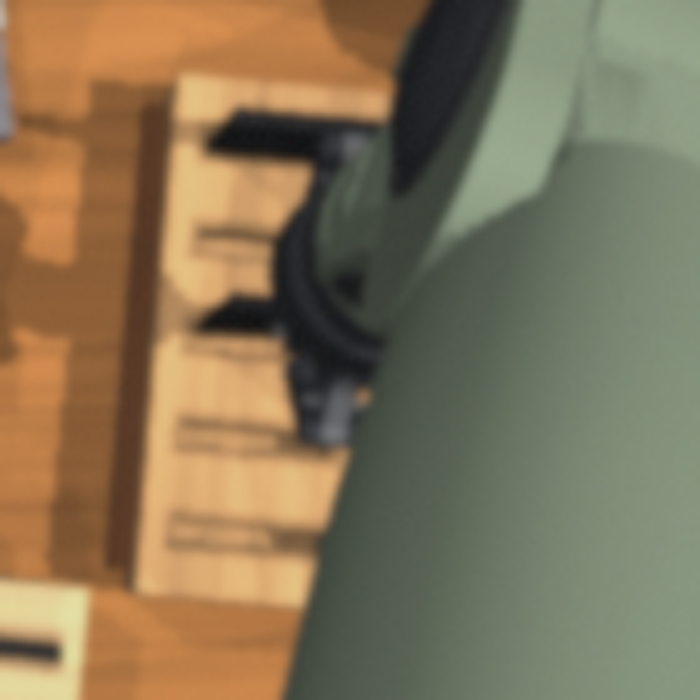

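```bash
cat > chk.py <<'E'
from h import *
import pickle,sys
# chk.py name x0 y0 x1 y1 k off slotx width obj
a=sys.argv
P=pickle.load(open("P.pkl","rb"))
s0,M=st(); s=robot.grab_frame("side")
bx=list(map(int,a[2:6])); k=float(a[6]); off=float(a[7]); w=float(a[8])/2; obj=a[9]; sl=eval(a[10])
im=cv2.resize(s["frame"][bx[1]:bx[3],bx[0]:bx[2],::-1],None,fx=k,fy=k,interpolation=cv2.INTER_CUBIC)
def pl(Q,col): cv2.polylines(im,[np.round((proj(s,Q)+.5-np.array(bx[:2]))*k).astype(int)],True,col,1,cv2.LINE_AA)
p=s0["tcp_pos"]; 
for yb in(off,off-90): # along tool y
    C=np.array([[-4,yb,-w],[4,yb,-w],[4,yb,w],[-4,yb,w]])/1000
    pl(p+C@M.T,(0,255,0))
x0,x1,y0,y1,z=sl
pl(tf([P[obj][0],P[obj][1],0],P[obj][2],np.array([[x0,y0,z],[x1,y0,z],[x1,y1,z],[x0,y1,z]])/1000),(0,0,255))
cv2.imwrite("pics/"+a[1]+".png",im)
E
python3 chk.py c1 380 210 480 310 7 52 65 rack "(-5.75,5.75,-35,35,45)"
```

```text
t 13.57 tcp [ 581.4 -161.9  104.5] w 7.6 F [-0.1  1.1 -0.7] q [-0.39  0.53 -0.22  0.82  0.    1.28]
toolx [ 0.9948 -0.1018  0.0028] tooly [ 0.0027 -0.0011 -1.    ] toolz [ 1.018e-01  9.948e-01 -8.000e-04]
```

View pics/c1.png

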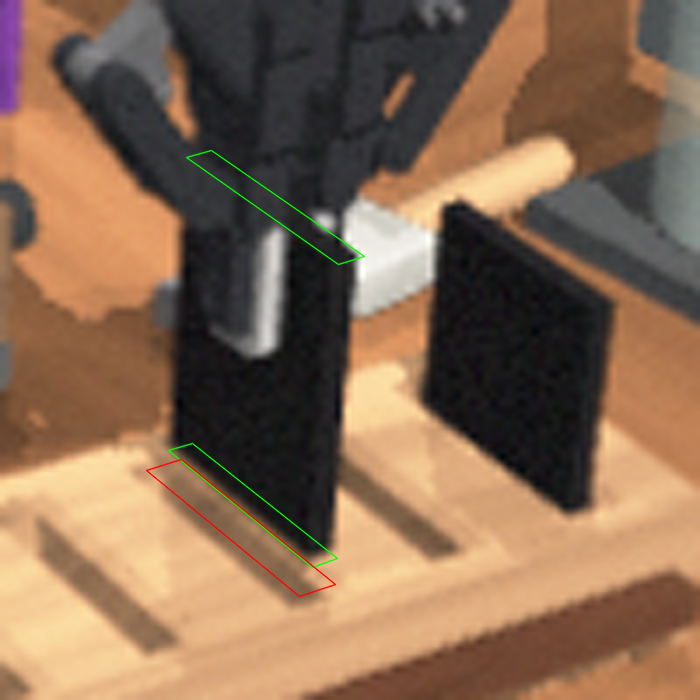

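```bash
python3 -m crank '{"hand":[0,0,0,0,0],"linear":[[-1.8,0,1.5],[0,6,0],[0,8,0],[0,6,0],[0,0,0]],"dr":[[0,0,0],[0,0,0],[0,0,0],[0,0,0],[0,0,0]]}' 
python3 go.py rack 0 0 67
```

```text
time: 14.25
tcp_pos: [0.5779, -0.1597, 0.0818]
ee_rot: [-1.569, 0.082, -0.079]
wrist_force: [-0.1, 0.1, -0.9]
gripper_width: 0.0078
t 14.25 tcp [ 577.9 -159.7   81.8] w 7.8 F [-0.1  0.1 -0.9] q [-0.39  0.55 -0.25  0.77  0.    1.28]
toolx [ 0.9948 -0.1021 -0.0017] tooly [-1.6e-03  7.0e-04 -1.0e+00] toolz [1.021e-01 9.948e-01 5.000e-04]
target [ 579.6 -160.1   67. ] yaw -5.916005306499299
turn deg (tool) [-0.03  0.05 -0.1 ]
shift after turn [ 1.7 14.8 -0.2]
shift tool mm [ 1.8 14.8 -0.2]
```

```bash
python3 -m crank '{"hand":[0,0,0,0,0],"linear":[[1,4,0],[0,5,0],[0,4,0],[0,2,0],[0,0,0]],"dr":[[0,0,0],[0,0,0],[0,0,0],[0,0,0],[0,0,0]]}' 
python3 go.py rack 0 0 67
```

```text
time: 14.88
tcp_pos: [0.5795, -0.16, 0.0676]
ee_rot: [-1.569, 0.08, -0.08]
wrist_force: [0.7, 0.4, -0.4]
gripper_width: 0.0076
t 14.88 tcp [ 579.5 -160.    67.6] w 7.6 F [ 0.7  0.4 -0.4] q [-0.39  0.57 -0.26  0.74  0.    1.28]
toolx [ 9.948e-01 -1.021e-01 -2.000e-04] tooly [-2.e-04  1.e-04 -1.e+00] toolz [1.021e-01 9.948e-01 1.000e-04]
target [ 579.6 -160.1   67. ] yaw -5.916005306499299
turn deg (tool) [-0.    0.06 -0.01]
shift after turn [ 0.1  0.6 -0.1]
shift tool mm [ 0.1  0.6 -0.1]
```

Plate went in freely. I'll release part way, rise, and look.

```bash
python3 -m crank '{"hand":[0,0.35,0.35,0.35,0.35],"linear":[[0,0.5,0],[0,0,0],[0,0,0],[0,-25,0],[0,-50,0]],"dr":[[0,0,0],[0,0,0],[0,0,0],[0,0,0],[0,0,0]]}' 
python3 -m crank '{"hand":[0.5,0.5,0.5],"linear":[[0,-50,0],[0,0,0],[0,0,0]],"dr":[[0,0,0],[0,0,0],[0,0,0]]}' 
python3 go.py vise 0.2 38 190
python3 - <<'E'
from h import *
s=robot.grab_frame("side"); save(s,"s_p5",(240,160,480,320),3.3)
E
```

```text
time: 15.5
tcp_pos: [0.5778, -0.1593, 0.141]
ee_rot: [-1.568, 0.084, -0.077]
wrist_force: [0.6, -0.1, -1.1]
gripper_width: 0.0299
time: 15.88
tcp_pos: [0.5793, -0.1599, 0.1921]
ee_rot: [-1.569, 0.08, -0.08]
wrist_force: [0.6, -0.4, -1.6]
gripper_width: 0.0425
t 15.88 tcp [ 579.3 -159.9  192.1] w 42.5 F [ 0.6 -0.4 -1.6] q [-0.39  0.45 -0.11  1.01  0.    1.28]
toolx [ 0.9948 -0.1021  0.    ] tooly [ 0. -0. -1.] toolz [ 0.1021  0.9948 -0.    ]
target [591.7 201.9 190. ] yaw -4.165885363044324
turn deg (tool) [ 0.   -1.69  0.  ]
shift after turn [-14.    2.1 361.7]
shift tool mm [-24.7   2.1 361.2]
```

View pics/s_p5.png

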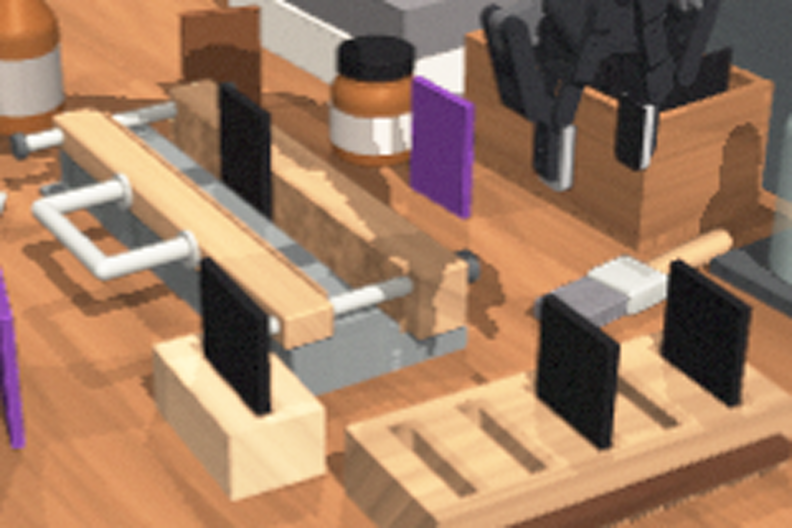

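The first plate is seated in the middle slot at the same height as the drying one. Next is the second plate at vise y = +38.

```bash
python3 -m crank '{"hand":[0.5,0.5,0.5,0.5,0.5],"linear":[[-2,0,40],[-2,0,60],[-2,0,60],[-2,0,60],[-2,0,60]],"dr":[[0,-1.7,0],[0,0,0],[0,0,0],[0,0,0],[0,0,0]]}' 
python3 -m crank '{"hand":[0.5,0.5,0.5,0.5,0.5],"linear":[[-2,0,50],[-2,30,32],[0,30,0],[0,30,0],[0,0,0]],"dr":[[0,0,0],[0,0,0],[0,0,0],[0,0,0],[0,0,0]]}' 
python3 go.py vise 0.2 38 68
```

```text
time: 16.55
tcp_pos: [0.5898, 0.1217, 0.1904]
ee_rot: [-1.57, 0.06, -0.055]
wrist_force: [0.5, -1.5, -0.2]
gripper_width: 0.0425
time: 17.18
tcp_pos: [0.5895, 0.2014, 0.0981]
ee_rot: [-1.572, 0.063, -0.05]
wrist_force: [0.4, 0.1, -0.1]
gripper_width: 0.0423
t 17.18 tcp [589.5 201.4  98.1] w 42.3 F [ 0.4  0.1 -0.1] q [ 0.21  0.58 -0.16  0.85 -0.    1.85]
toolx [ 0.9974 -0.0723 -0.0082] tooly [-0.0083 -0.0018 -1.    ] toolz [ 0.0723  0.9974 -0.0024]
target [591.7 201.9  68. ] yaw -4.165885363044324
turn deg (tool) [ 0.14  0.02 -0.47]
shift after turn [ 2.1 30.1  0.6]
shift tool mm [ 2.3 30.1  0.7]
```

```bash
python3 -m crank '{"hand":[0.5,0.5,0.5,0.5],"linear":[[0,15,0.5],[0,8,0],[0,0,0],[0,0,0]],"dr":[[0,0,0],[0,0,0],[0,0,0],[0,0,0]]}' 
python3 go.py vise 0.2 38 67
```

```text
time: 17.68
tcp_pos: [0.5935, 0.2025, 0.0799]
ee_rot: [-1.57, 0.056, -0.058]
wrist_force: [0.0, 0.5, 0.0]
gripper_width: 0.0427
t 17.68 tcp [593.5 202.5  79.9] w 42.7 F [0.  0.5 0. ] q [ 0.21  0.59 -0.18  0.8   0.    1.85]
toolx [ 9.974e-01 -7.260e-02  9.000e-04] tooly [ 9.e-04  2.e-04 -1.e+00] toolz [7.260e-02 9.974e-01 3.000e-04]
target [591.7 201.9  67. ] yaw -4.165885363044324
turn deg (tool) [-0.02  0.    0.05]
shift after turn [-1.8 12.9 -0.8]
shift tool mm [-1.8 12.9 -0.8]
```

```bash
python3 -m crank '{"hand":[0.5,0.5,0.5,0,0],"linear":[[-2,8,-0.8],[0,5,0],[0,0,0],[0,0,0],[0,0,0]],"dr":[[0,0,0],[0,0,0],[0,0,0],[0,0,0],[0,0,0]]}' 45
python3 -m crank '{"hand":[0,0,0],"linear":[[0,0,0],[0,0,0],[0,0,0]],"dr":[[0,0,0],[0,0,0],[0,0,0]]}' 
python3 go.py vise 0.2 38 67
python3 -m crank '{"hand":[0,0,0,0,0],"linear":[[0,-10,0],[0,-20,0],[0,-30,0],[0,-35,0],[0,-30,0]],"dr":[[0,0,0],[0,0,0],[0,0,0],[0,0,0],[0,0,0]]}' 
python3 go.py rack -90 0 190
```

```text
time: 18.3
tcp_pos: [0.5912, 0.2019, 0.0665]
ee_rot: [-1.57, 0.057, -0.057]
wrist_force: [-1.8, 0.2, 11.8]
gripper_width: 0.0072
time: 18.68
tcp_pos: [0.5913, 0.2019, 0.0665]
ee_rot: [-1.57, 0.057, -0.058]
wrist_force: [0.8, 0.4, 1.9]
gripper_width: 0.0075
t 18.68 tcp [591.3 201.9  66.5] w 7.5 F [0.8 0.4 1.9] q [ 0.21  0.61 -0.19  0.77 -0.    1.85]
toolx [ 9.974e-01 -7.260e-02  6.000e-04] tooly [ 6.e-04  1.e-04 -1.e+00] toolz [7.260e-02 9.974e-01 1.000e-04]
target [591.7 201.9  67. ] yaw -4.165885363044324
turn deg (tool) [-0.01  0.    0.03]
shift after turn [ 0.4 -0.5  0. ]
shift tool mm [ 0.4 -0.5  0. ]
time: 19.3
tcp_pos: [0.591, 0.2019, 0.1931]
ee_rot: [-1.57, 0.056, -0.057]
wrist_force: [0.8, 0.5, -0.7]
gripper_width: 0.0076
t 19.3 tcp [591.  201.9 193.1] w 7.6 F [ 0.8  0.5 -0.7] q [ 0.21  0.49 -0.04  1.04 -0.    1.85]
toolx [ 9.974e-01 -7.250e-02  7.000e-04] tooly [ 7.e-04  1.e-04 -1.e+00] toolz [7.250e-02 9.974e-01 2.000e-04]
target [ 490.1 -150.8  190. ] yaw -5.916005306499299
turn deg (tool) [-0.01  1.76  0.04]
shift after turn [ -64.1    3.1 -361.2]
shift tool mm [ -75.1    3.  -359.1]
```

```bash
python3 -m crank '{"hand":[0,0,0,0,0],"linear":[[-5,0,-30],[-10,0,-50],[-10,0,-55],[-10,0,-55],[-10,0,-55]],"dr":[[0,1.7,0],[0,0,0],[0,0,0],[0,0,0],[0,0,0]]}' 
python3 -m crank '{"hand":[0,0,0,0,0],"linear":[[-10,0,-55],[-8,0,-45],[-3,20,-15],[0,35,0],[0,30,0]],"dr":[[0,0,0],[0,0,0],[0,0,0],[0,0,0],[0,0,0]]}' 
python3 -m crank '{"hand":[0,0],"linear":[[0,0,0],[0,0,0]],"dr":[[0,0,0],[0,0,0]]}' 
python3 go.py rack -90 0 100
```

```text
time: 19.92
tcp_pos: [0.5214, -0.0391, 0.1919]
ee_rot: [-1.57, 0.079, -0.081]
wrist_force: [1.1, -1.3, -0.0]
gripper_width: 0.0074
time: 20.55
tcp_pos: [0.4893, -0.1503, 0.1059]
ee_rot: [-1.569, 0.081, -0.082]
wrist_force: [0.3, -0.0, -1.6]
gripper_width: 0.0075
time: 20.8
tcp_pos: [0.4901, -0.15, 0.1075]
ee_rot: [-1.57, 0.079, -0.081]
wrist_force: [0.1, 0.1, -0.6]
gripper_width: 0.0072
t 20.8 tcp [ 490.1 -150.   107.5] w 7.2 F [ 0.1  0.1 -0.6] q [-0.44  0.38 -0.47  0.73 -0.    1.23]
toolx [ 0.9948 -0.102   0.0011] tooly [ 1.1e-03 -5.0e-04 -1.0e+00] toolz [ 1.020e-01  9.948e-01 -4.000e-04]
target [ 490.1 -150.8  100. ] yaw -5.916005306499299
turn deg (tool) [0.02 0.06 0.06]
shift after turn [ 0.1  7.5 -0.8]
shift tool mm [ 0.   7.5 -0.8]
```

```bash
python3 -m crank '{"hand":[0,0,0,0,0],"linear":[[0,5,-0.5],[0,7,0],[0,7,0],[0,6,0],[0,0,0]],"dr":[[0,0,0],[0,0,0],[0,0,0],[0,0,0],[0,0,0]]}' 
python3 go.py rack -90 0 67
```

```text
time: 21.42
tcp_pos: [0.4889, -0.15, 0.0806]
ee_rot: [-1.569, 0.081, -0.079]
wrist_force: [0.4, 0.3, -0.2]
gripper_width: 0.0074
t 21.43 tcp [ 488.9 -150.    80.6] w 7.4 F [ 0.4  0.3 -0.2] q [-0.44  0.41 -0.49  0.66 -0.    1.23]
toolx [ 0.9948 -0.1021 -0.0014] tooly [-1.4e-03  6.0e-04 -1.0e+00] toolz [1.021e-01 9.948e-01 5.000e-04]
target [ 490.1 -150.8   67. ] yaw -5.916005306499299
turn deg (tool) [-0.03  0.06 -0.08]
shift after turn [ 1.3 13.6 -0.7]
shift tool mm [ 1.3 13.6 -0.7]
```

```bash
python3 -m crank '{"hand":[0,0,0,0,0],"linear":[[0.5,5,-0.5],[0,5,0],[0,4,0],[0,0,0],[0,0,0]],"dr":[[0,0,0],[0,0,0],[0,0,0],[0,0,0],[0,0,0]]}' 
python3 go.py rack -90 0 67
python3 -m crank '{"hand":[0.35,0.35,0.35,0.35,0.35],"linear":[[0,0,0],[0,0,0],[0,-25,0],[0,-50,0],[0,-50,0]],"dr":[[0,0,0],[0,0,0],[0,0,0],[0,0,0],[0,0,0]]}'
python3 - <<'E'
from h import *
import pickle
s=robot.grab_frame("side"); save(s,"s_p6",(240,160,480,320),3.3)
t=robot.grab_frame("top"); save(t,"t_p6",(160,140,420,320),3)
E
```

```text
time: 22.05
tcp_pos: [0.4899, -0.1508, 0.0673]
ee_rot: [-1.569, 0.08, -0.08]
wrist_force: [0.5, -0.7, 0.6]
gripper_width: 0.0072
t 22.05 tcp [ 489.9 -150.8   67.3] w 7.2 F [ 0.5 -0.7  0.6] q [-0.44  0.43 -0.51  0.63 -0.    1.23]
toolx [ 0.9948 -0.1021 -0.    ] tooly [-0.  0. -1.] toolz [ 0.1021  0.9948 -0.    ]
target [ 490.1 -150.8   67. ] yaw -5.916005306499299
turn deg (tool) [ 0.    0.06 -0.  ]
shift after turn [0.2 0.3 0. ]
shift tool mm [0.2 0.3 0. ]
time: 22.68
tcp_pos: [0.4895, -0.1506, 0.1935]
ee_rot: [-1.569, 0.081, -0.08]
wrist_force: [0.3, -0.3, 0.1]
gripper_width: 0.0296
```

View pics/s_p6.png

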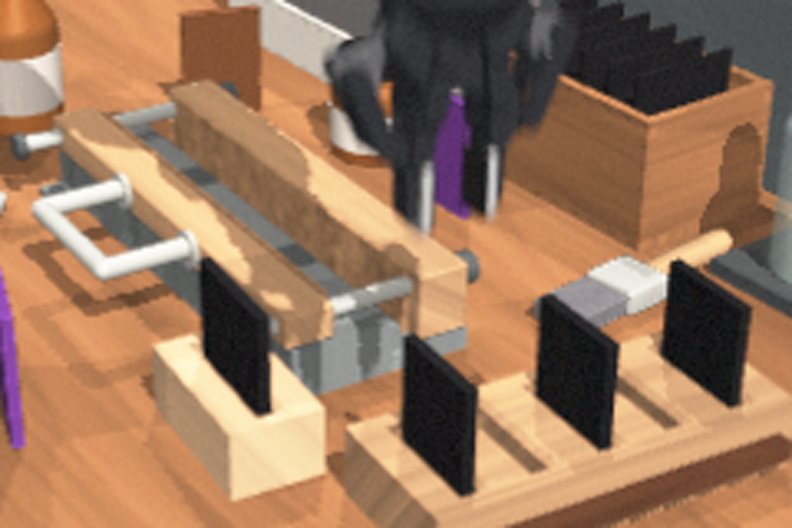

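View pics/t_p6.png

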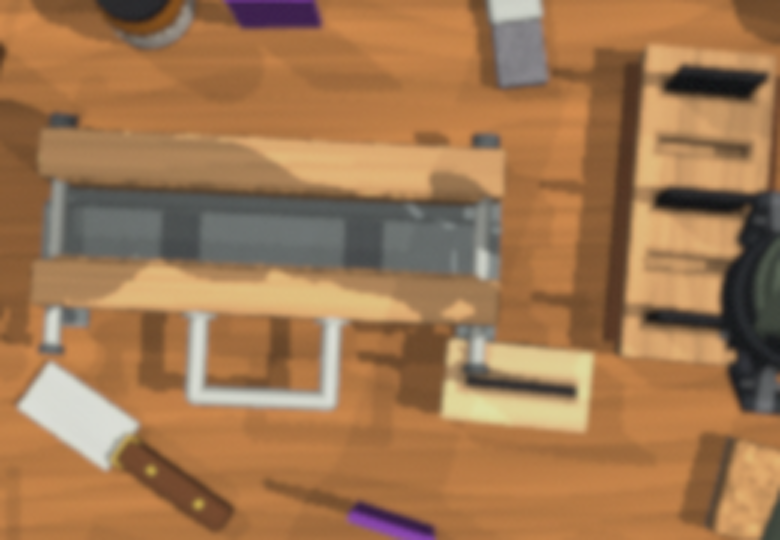

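All three plates in the rack stand level and the vise is empty. The raw plate is next.

```bash
python3 go.py stand 0 0 190
```

```text
t 22.77 tcp [ 493.2 -152.3  197.9] w 30.0 F [ 1.6 -0.6  0.3] q [-0.44  0.28 -0.34  0.93  0.    1.23]
toolx [ 0.9947 -0.1019  0.0094] tooly [ 0.0091 -0.0043 -0.9999] toolz [ 0.1019  0.9948 -0.0033]
target [443.7 -17.8 190. ] yaw -7.2466426403986866
turn deg (tool) [0.18 1.4  0.54]
shift after turn [-66.1   7.9 127.2]
shift tool mm [-63.1   6.8 128.8]
```

```bash
python3 -m crank '{"hand":[0.4,0.4,0.4,0.4,0.4],"linear":[[-15,0,30],[-20,0,40],[-20,0,37],[-11,0,20],[0,20,0]],"dr":[[0,1.4,0],[0,0,0],[0,0,0],[0,0,0],[0,0,0]]}' 
python3 -m crank '{"hand":[0.4,0.4,0.4,0.4,0.4],"linear":[[0,30,0],[0,30,0],[0,15,0],[0,0,0],[0,0,0]],"dr":[[0,0,0],[0,0,0],[0,0,0],[0,0,0],[0,0,0]]}' 
python3 go.py stand 0 0 67
python3 - <<'E'
from h import *
import pickle
s=robot.grab_frame("side"); save(s,"s_p7",(260,180,380,320),5)
t=robot.grab_frame("top"); save(t,"t_p7",(280,200,400,300),6)
E
```

```text
time: 23.4
tcp_pos: [0.4397, -0.0154, 0.1726]
ee_rot: [-1.569, 0.096, -0.099]
wrist_force: [0.2, -1.2, 0.6]
gripper_width: 0.0341
time: 24.02
tcp_pos: [0.4399, -0.0168, 0.0976]
ee_rot: [-1.569, 0.099, -0.1]
wrist_force: [0.1, 0.0, 0.8]
gripper_width: 0.0341
t 24.02 tcp [439.9 -16.8  97.6] w 34.1 F [0.1 0.  0.8] q [-0.21  0.28 -0.66  0.64 -0.    1.49]
toolx [ 9.920e-01 -1.263e-01  4.000e-04] tooly [ 3.e-04 -1.e-04 -1.e+00] toolz [ 1.263e-01  9.920e-01 -1.000e-04]
target [443.7 -17.8  67. ] yaw -7.2466426403986866
turn deg (tool) [ 0.   -0.01  0.02]
shift after turn [ 3.9 30.6 -0.5]
shift tool mm [ 3.9 30.6 -0.5]
```

View pics/s_p7.png

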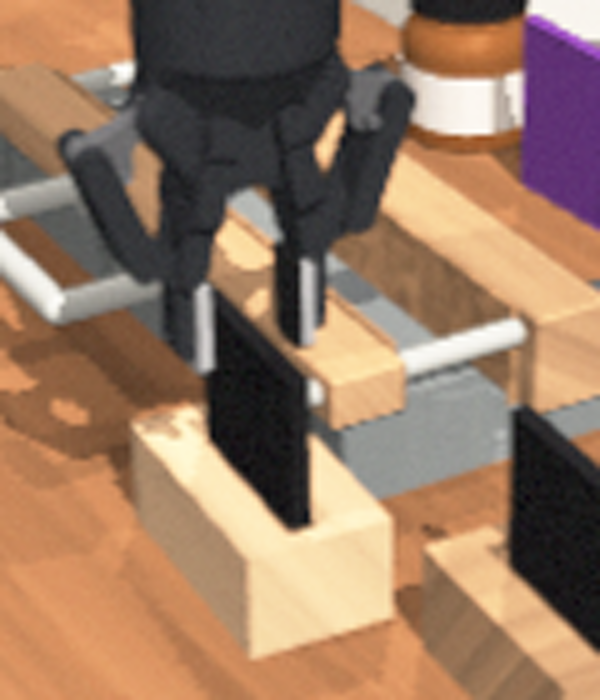

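View pics/t_p7.png

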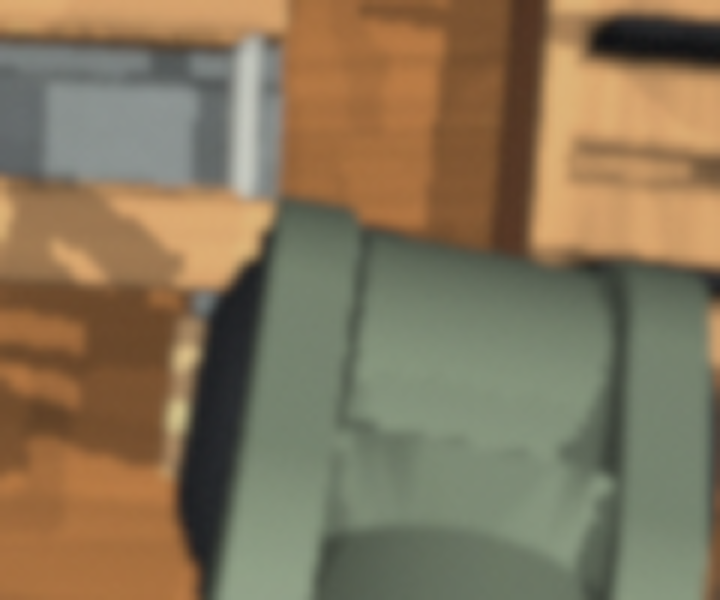

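```bash
python3 -m crank '{"hand":[0.4,0.4,0.4,0.4,0.4],"linear":[[3.5,0,-0.5],[0,10,0],[0,12,0],[0,7,0],[0,0,0]],"dr":[[0,0,0],[0,0,0],[0,0,0],[0,0,0],[0,0,0]]}' 
python3 -m crank '{"hand":[0.4,0,0,0,0],"linear":[[0,0,0],[0,0,0],[0,0,0],[0,0,0],[0,0,0]],"dr":[[0,0,0],[0,0,0],[0,0,0],[0,0,0],[0,0,0]]}' 
python3 go.py stand 0 0 67
```

```text
time: 24.75
tcp_pos: [0.4422, -0.0175, 0.0674]
ee_rot: [-1.568, 0.101, -0.098]
wrist_force: [0.4, 0.6, 0.1]
gripper_width: 0.0345
time: 25.38
tcp_pos: [0.4434, -0.0178, 0.0686]
ee_rot: [-1.569, 0.099, -0.1]
wrist_force: [-0.7, 0.4, 4.8]
gripper_width: 0.0071
t 25.38 tcp [443.4 -17.8  68.6] w 7.1 F [-0.7  0.4  4.8] q [-0.21  0.33 -0.68  0.56 -0.    1.49]
toolx [ 9.920e-01 -1.263e-01  7.000e-04] tooly [ 7.e-04 -2.e-04 -1.e+00] toolz [ 1.263e-01  9.920e-01 -1.000e-04]
target [443.7 -17.8  67. ] yaw -7.2466426403986866
turn deg (tool) [ 0.   -0.01  0.04]
shift after turn [ 0.3  1.6 -0. ]
shift tool mm [ 0.3  1.6 -0. ]
```

```bash
python3 -m crank '{"hand":[0,0,0,0,0],"linear":[[0,-10,0],[0,-20,0],[0,-30,0],[0,-35,0],[0,-30,0]],"dr":[[0,0,0],[0,0,0],[0,0,0],[0,0,0],[0,0,0]]}' 50
python3 -m crank '{"hand":[0,0],"linear":[[0,0,0],[0,0,0]],"dr":[[0,0,0],[0,0,0]]}' 
python3 go.py vise -1 0 190
```

```text
time: 26.0
tcp_pos: [0.443, -0.0177, 0.1949]
ee_rot: [-1.569, 0.099, -0.1]
wrist_force: [0.2, -0.2, 0.3]
gripper_width: 0.0075
time: 26.25
tcp_pos: [0.4425, -0.0176, 0.1927]
ee_rot: [-1.568, 0.1, -0.099]
wrist_force: [-0.4, 0.8, -1.1]
gripper_width: 0.0073
t 26.25 tcp [442.5 -17.6 192.7] w 7.3 F [-0.4  0.8 -1.1] q [-0.21  0.16 -0.52  0.89  0.    1.49]
toolx [ 9.920e-01 -1.263e-01 -9.000e-04] tooly [-9.e-04  2.e-04 -1.e+00] toolz [1.263e-01 9.920e-01 1.000e-04]
target [587.7 164.1 190. ] yaw -4.165885363044324
turn deg (tool) [-0.01 -3.09 -0.05]
shift after turn [131.6   2.7 191.7]
shift tool mm [121.1   2.6 198.5]
```

```bash
python3 -m crank '{"hand":[0,0,0,0,0],"linear":[[15,0,25],[30,0,42],[32,0,45],[32,0,45],[22,0,34]],"dr":[[0,-3.1,0],[0,0,0],[0,0,0],[0,0,0],[0,0,0]]}' 
python3 -m crank '{"hand":[0,0,0,0,0],"linear":[[0,0,0],[0,30,0],[0,30,0],[0,15,0],[0,0,0]],"dr":[[0,0,0],[0,0,0],[0,0,0],[0,0,0],[0,0,0]]}' 
python3 -m crank '{"hand":[0,0],"linear":[[0,0,0],[0,0,0]],"dr":[[0,0,0],[0,0,0]]}' 
python3 go.py vise -1 0 100
python3 chk.py c2 260 140 380 260 6 53.6 80 vise "(-7.5,4.2,-150,150,37)"
```

```text
time: 26.88
tcp_pos: [0.5891, 0.164, 0.1911]
ee_rot: [-1.571, 0.058, -0.054]
wrist_force: [0.1, 0.4, -0.5]
gripper_width: 0.0071
time: 27.5
tcp_pos: [0.5873, 0.1616, 0.1168]
ee_rot: [-1.571, 0.06, -0.055]
wrist_force: [0.1, 0.1, 0.2]
gripper_width: 0.0076
time: 27.75
tcp_pos: [0.5898, 0.1623, 0.1196]
ee_rot: [-1.57, 0.055, -0.059]
wrist_force: [-0.0, -1.1, -0.8]
gripper_width: 0.007
t 27.75 tcp [589.8 162.3 119.6] w 7.0 F [-0.  -1.1 -0.8] q [ 0.15  0.53 -0.18  0.86 -0.    1.79]
toolx [ 0.9974 -0.0727  0.0022] tooly [ 2.2e-03  2.0e-04 -1.0e+00] toolz [7.270e-02 9.974e-01 4.000e-04]
target [587.7 164.1 100. ] yaw -4.165885363044324
turn deg (tool) [-0.02 -0.    0.12]
shift after turn [-2.2 19.6  1.6]
shift tool mm [-2.2 19.6  1.5]
t 27.75 tcp [589.8 162.3 119.6] w 7.0 F [-0.  -1.1 -0.8] q [ 0.15  0.53 -0.18  0.86 -0.    1.79]
toolx [ 0.9974 -0.0727  0.0022] tooly [ 2.2e-03  2.0e-04 -1.0e+00] toolz [7.270e-02 9.974e-01 4.000e-04]
```

View pics/c2.png

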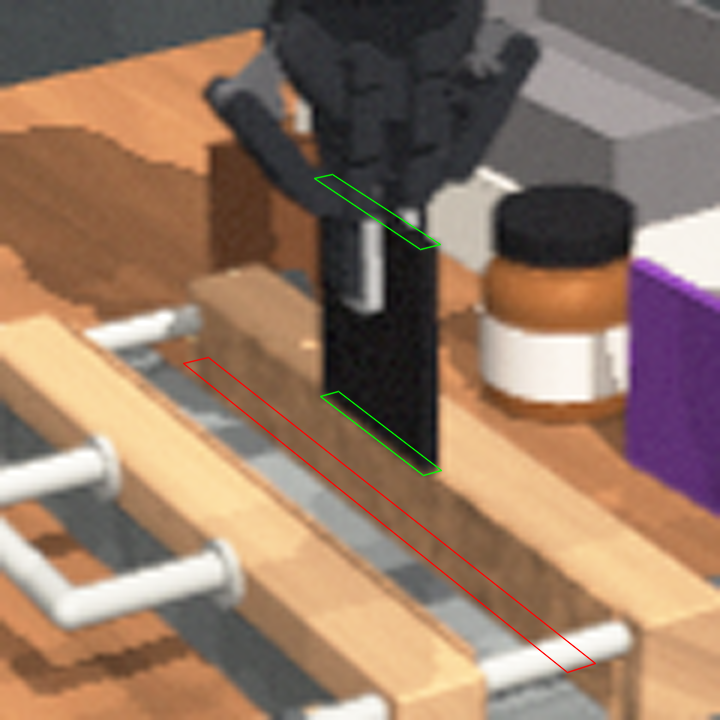

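```bash
python3 -m crank '{"hand":[0,0,0,0,0],"linear":[[-2.5,0,1.5],[0,10,0],[0,10,0],[0,0,0],[0,0,0]],"dr":[[0,0,0],[0,0,0],[0,0,0],[0,0,0],[0,0,0]]}' 
python3 go.py vise -1.5 0 68.6
```

```text
time: 28.42
tcp_pos: [0.5864, 0.164, 0.098]
ee_rot: [-1.57, 0.057, -0.057]
wrist_force: [0.3, 0.4, -0.2]
gripper_width: 0.0074
t 28.43 tcp [586.4 164.   98. ] w 7.4 F [ 0.3  0.4 -0.2] q [ 0.15  0.55 -0.21  0.82  0.    1.79]
toolx [ 9.974e-01 -7.250e-02 -5.000e-04] tooly [-5.e-04 -1.e-04 -1.e+00] toolz [ 7.250e-02  9.974e-01 -1.000e-04]
target [587.2 164.1  68.6] yaw -4.165885363044324
turn deg (tool) [ 0.01  0.01 -0.03]
shift after turn [ 0.8 29.4  0.2]
shift tool mm [ 0.8 29.4  0.2]
```

```bash
python3 -m crank '{"hand":[0,0,0,0,0],"linear":[[0.5,5,0],[0,7,0],[0,6,0],[0,0,0],[0,0,0]],"dr":[[0,0,0],[0,0,0],[0,0,0],[0,0,0],[0,0,0]]}' 
python3 go.py vise -1.5 0 68.6
```

```text
time: 29.05
tcp_pos: [0.587, 0.164, 0.0803]
ee_rot: [-1.57, 0.057, -0.057]
wrist_force: [-0.7, -0.7, 0.3]
gripper_width: 0.0076
t 29.05 tcp [587.  164.   80.3] w 7.6 F [-0.7 -0.7  0.3] q [ 0.15  0.57 -0.23  0.78 -0.    1.79]
toolx [ 0.9974 -0.0725 -0.    ] tooly [-0. -0. -1.] toolz [ 0.0725  0.9974 -0.    ]
target [587.2 164.1  68.6] yaw -4.165885363044324
turn deg (tool) [ 0.    0.01 -0.  ]
shift after turn [ 0.2 11.7  0.1]
shift tool mm [ 0.2 11.7  0.1]
```

```bash
python3 -m crank '{"hand":[0,0,0,0,0],"linear":[[0,5,0],[0,4,0],[0,2.5,0],[0,0,0],[0,0,0]],"dr":[[0,0,0],[0,0,0],[0,0,0],[0,0,0],[0,0,0]]}' 
python3 go.py vise -1.5 0 68.6
python3 chk.py c3 260 140 380 260 6 53.6 80 vise "(-7.5,4.2,-150,150,37)"
```

```text
time: 29.68
tcp_pos: [0.587, 0.164, 0.0687]
ee_rot: [-1.57, 0.057, -0.057]
wrist_force: [-0.0, -0.2, 0.0]
gripper_width: 0.0074
t 29.68 tcp [587.  164.   68.7] w 7.4 F [-0.  -0.2  0. ] q [ 0.15  0.58 -0.24  0.75 -0.    1.79]
toolx [ 0.9974 -0.0725 -0.    ] tooly [-0. -0. -1.] toolz [ 0.0725  0.9974 -0.    ]
target [587.2 164.1  68.6] yaw -4.165885363044324
turn deg (tool) [ 0.    0.01 -0.  ]
shift after turn [0.2 0.1 0.1]
shift tool mm [0.2 0.1 0.1]
t 29.68 tcp [587.  164.   68.7] w 7.4 F [-0.  -0.2  0. ] q [ 0.15  0.58 -0.24  0.75 -0.    1.79]
toolx [ 0.9974 -0.0725 -0.    ] tooly [-0. -0. -1.] toolz [ 0.0725  0.9974 -0.    ]
```

View pics/c3.png

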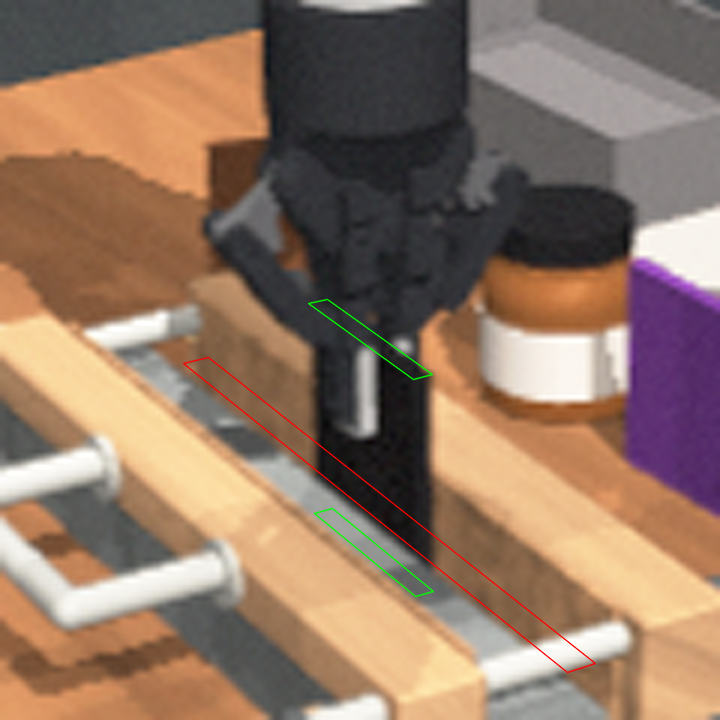

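```bash
python3 -m crank '{"hand":[0.3,0.35,0.35,0.35,0.35],"linear":[[0,0,0],[0,0,0],[0,-25,0],[0,-50,0],[0,-50,0]],"dr":[[0,0,0],[0,0,0],[0,0,0],[0,0,0],[0,0,0]]}' 
python3 -m crank '{"hand":[1,1,1,1,1],"linear":[[-20,0,0],[-45,0,0],[-50,0,0],[-35,20,0],[0,30,0]],"dr":[[0,0,0],[0,0,0],[0,0,0],[0,0,0],[0,0,0]]}' 
python3 -m crank '{"hand":[1,1],"linear":[[0,0,0],[0,0,0]],"dr":[[0,0,0],[0,0,0]]}' 
python3 go.py vise -151 0 38
python3 - <<'E'
from h import *
import pickle
s=robot.grab_frame("side"); save(s,"s_p8",(200,120,380,280),4)
t=robot.grab_frame("top"); save(t,"t_p8",(160,140,420,320),3)
E
```

```text
time: 30.35
tcp_pos: [0.5867, 0.1639, 0.1949]
ee_rot: [-1.57, 0.058, -0.056]
wrist_force: [0.3, 0.5, -0.9]
gripper_width: 0.0302
time: 30.98
tcp_pos: [0.4354, 0.1752, 0.1443]
ee_rot: [-1.57, 0.055, -0.057]
wrist_force: [1.3, 1.4, -0.4]
gripper_width: 0.0852
time: 31.22
tcp_pos: [0.4383, 0.175, 0.1447]
ee_rot: [-1.57, 0.056, -0.058]
wrist_force: [-1.1, 0.4, 1.0]
gripper_width: 0.0854
t 31.23 tcp [438.3 175.  144.7] w 85.4 F [-1.1  0.4  1. ] q [ 0.22  0.27 -0.52  0.78 -0.    1.87]
toolx [ 0.9974 -0.0727  0.0011] tooly [ 1.1e-03  2.0e-04 -1.0e+00] toolz [7.270e-02 9.974e-01 3.000e-04]
target [438.1 174.9  38. ] yaw -4.165885363044324
turn deg (tool) [-0.02 -0.    0.06]
shift after turn [-2.000e-01  1.067e+02 -1.000e-01]
shift tool mm [-3.000e-01  1.067e+02 -1.000e-01]
```

View pics/s_p8.png

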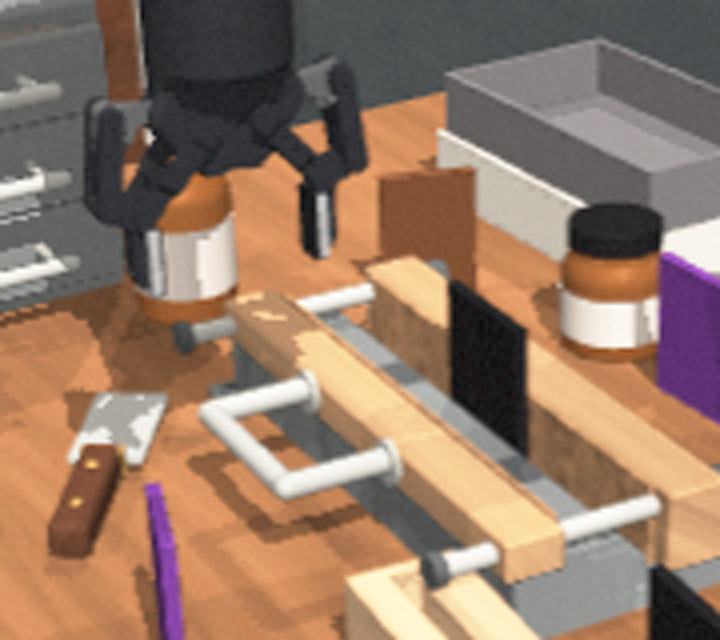

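View pics/t_p8.png

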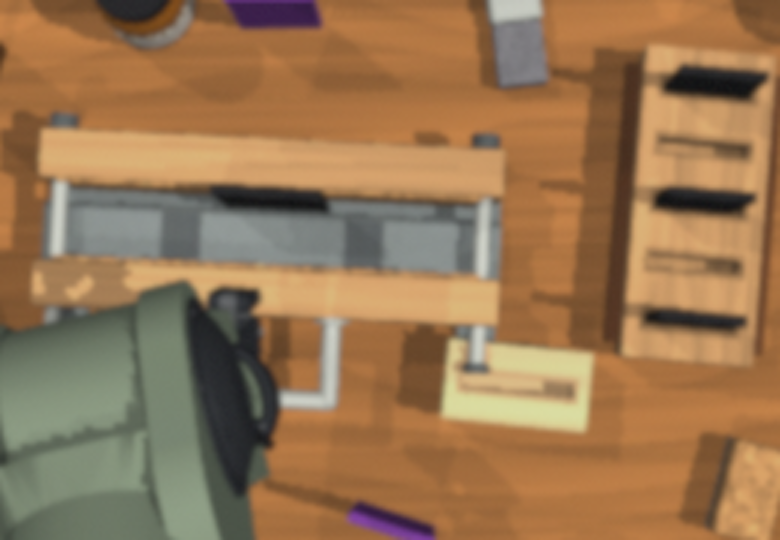

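```bash
python3 -m crank '{"hand":[1,1,1,1,1],"linear":[[0,35,0],[0,40,0],[0,29.5,0],[0,0,0],[0,0,0]],"dr":[[0,0,0],[0,0,0],[0,0,0],[0,0,0],[0,0,0]]}' 
python3 go.py vise -151 0 40
```

```text
time: 31.95
tcp_pos: [0.4386, 0.1751, 0.0405]
ee_rot: [-1.57, 0.056, -0.058]
wrist_force: [-0.0, 0.3, 0.0]
gripper_width: 0.0852
t 31.95 tcp [438.6 175.1  40.5] w 85.2 F [-0.   0.3  0. ] q [ 0.22  0.42 -0.64  0.52  0.    1.87]
toolx [ 0.9974 -0.0727  0.0017] tooly [ 1.7e-03  4.0e-04 -1.0e+00] toolz [7.270e-02 9.974e-01 5.000e-04]
target [438.1 174.9  40. ] yaw -4.165885363044324
turn deg (tool) [-0.03 -0.    0.09]
shift after turn [-0.5  0.5 -0.2]
shift tool mm [-0.5  0.5 -0.2]
```

```bash
python3 -m crank '{"hand":[0,0,0,0,0],"linear":[[0,0,0],[0,0,0],[0,0,0],[0,0,0],[0,0,0]],"dr":[[0,0,0],[0,0,0],[0,0,0],[0,0,0],[0,0,0]]}' 60
python3 -m crank '{"hand":[0,0,0,0,0],"linear":[[5,0,0],[9,0,0],[9,0,0],[9,0,0],[6,0,0]],"dr":[[0,0,0],[0,0,0],[0,0,0],[0,0,0],[0,0,0]]}' 
python3 -m crank '{"hand":[0,0,0,0],"linear":[[3,0,0],[1,0,0],[0,0,0],[0,0,0]],"dr":[[0,0,0],[0,0,0],[0,0,0],[0,0,0]]}' 
python3 go.py vise -104 0 40
```

```text
time: 32.58
tcp_pos: [0.4377, 0.1749, 0.0397]
ee_rot: [-1.57, 0.056, -0.057]
wrist_force: [-1.3, -0.7, 5.3]
gripper_width: 0.012
time: 33.2
tcp_pos: [0.4737, 0.1725, 0.0397]
ee_rot: [-1.569, 0.059, -0.054]
wrist_force: [-6.1, 0.1, 13.2]
gripper_width: 0.0117
time: 33.7
tcp_pos: [0.4778, 0.1722, 0.0397]
ee_rot: [-1.569, 0.058, -0.055]
wrist_force: [-5.3, 0.5, 10.9]
gripper_width: 0.0119
t 33.7 tcp [477.8 172.2  39.7] w 11.9 F [-5.3  0.5 10.9] q [ 0.2   0.47 -0.54  0.56  0.    1.84]
toolx [ 0.9974 -0.0719 -0.0024] tooly [-2.4e-03  9.0e-04 -1.0e+00] toolz [7.190e-02 9.974e-01 8.000e-04]
target [485.  171.5  40. ] yaw -4.165885363044324
turn deg (tool) [-0.04  0.04 -0.14]
shift after turn [ 7.2 -0.3 -0.2]
shift tool mm [ 7.2 -0.4 -0.2]
```

```bash
python3 -m crank '{"hand":[0,0,0,0],"linear":[[2,0,0],[2,0,0],[2,0,0],[0,0,0]],"dr":[[0,0,0],[0,0,0],[0,0,0],[0,0,0]]}' 
python3 -m crank '{"hand":[0,0],"linear":[[1,0,0],[0,0,0]],"dr":[[0,0,0],[0,0,0]]}' 
python3 -m crank '{"hand":[0,0],"linear":[[1,0,0],[0,0,0]],"dr":[[0,0,0],[0,0,0]]}'
```

```text
time: 34.2
tcp_pos: [0.4837, 0.1718, 0.0397]
ee_rot: [-1.569, 0.059, -0.054]
wrist_force: [-5.8, 1.3, 10.2]
gripper_width: 0.012
time: 34.45
tcp_pos: [0.4846, 0.1718, 0.0397]
ee_rot: [-1.569, 0.059, -0.054]
wrist_force: [-5.1, 0.2, 9.7]
gripper_width: 0.0121
time: 34.7
tcp_pos: [0.4853, 0.1717, 0.0397]
ee_rot: [-1.569, 0.059, -0.054]
wrist_force: [-6.1, 1.0, 11.8]
gripper_width: 0.0122
```

```bash
python3 -m crank '{"hand":[0,0],"linear":[[1,0,0],[0,0,0]],"dr":[[0,0,0],[0,0,0]]}' 
python3 -m crank '{"hand":[0,0],"linear":[[1,0,0],[0,0,0]],"dr":[[0,0,0],[0,0,0]]}' 
python3 -m crank '{"hand":[0,0],"linear":[[1,0,0],[0,0,0]],"dr":[[0,0,0],[0,0,0]]}'
python3 - <<'E'
from h import *
s=robot.grab_frame("side"); save(s,"s_p9",(220,140,400,280),4.4)
E
```

```text
time: 34.95
tcp_pos: [0.4857, 0.1717, 0.0397]
ee_rot: [-1.569, 0.06, -0.053]
wrist_force: [-7.4, 0.9, 13.7]
gripper_width: 0.0117
time: 35.2
tcp_pos: [0.4857, 0.1717, 0.0396]
ee_rot: [-1.569, 0.061, -0.051]
wrist_force: [-10.0, 1.3, 16.2]
gripper_width: 0.012
time: 35.45
tcp_pos: [0.4857, 0.1717, 0.0396]
ee_rot: [-1.569, 0.062, -0.05]
wrist_force: [-12.3, 1.6, 18.6]
gripper_width: 0.0118
```

View pics/s_p9.png

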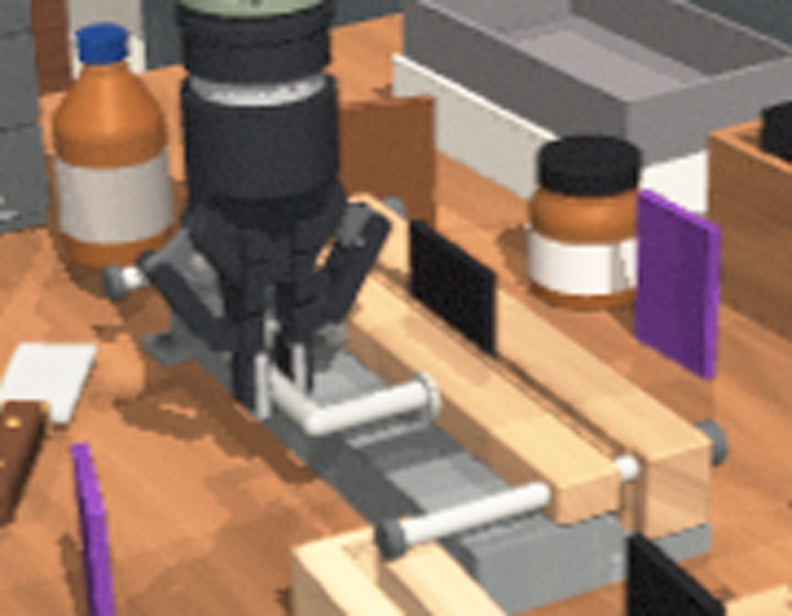

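```bash
python3 -m crank '{"hand":[0,0,0.6,0.6,0.6],"linear":[[-2.5,0,0],[0,0,0],[0,0,0],[0,0,0],[0,0,0]],"dr":[[0,0,0],[0,0,0],[0,0,0],[0,0,0],[0,0,0]]}' 
python3 -m crank '{"hand":[0.6,0.6,0.6,0.6,0.6],"linear":[[0,-30,0],[0,-50,0],[0,-50,0],[0,-30,-40],[0,0,-50]],"dr":[[0,0,0],[0,0,0],[0,0,0],[0,-10,0],[0,-10,0]]}' 
python3 -m crank '{"hand":[0.6,0.6,0.6,0.6,0.6],"linear":[[0,0,0],[0,0,0],[0,0,0],[0,0,0],[0,0,0]],"dr":[[0,-10,0],[0,-10,0],[0,-10,0],[0,-10,0],[0,-10,0]]}' 
python3 -m crank '{"hand":[0.6,0.6,0.6,0.6,0.6],"linear":[[0,0,0],[0,0,0],[0,0,0],[0,0,0],[0,0,0]],"dr":[[0,-10,0],[0,-10,0],[0,-10,0],[0,-10,0],[0,-10,0]]}'
python3 - <<'E'
from h import *
import pickle
st()
s=robot.grab_frame("side"); save(s,"s_q1",(140,140,400,340),3)
t=robot.grab_frame("top"); save(t,"t_q1",(140,140,340,340),3)
pickle.dump((t,s),open("f1.pkl","wb"))
for f in (t,s):
    print([(np.round(d["uv"],1),round(d["score"],2)) for d in robot.place_of("scraper",f)],[(np.round(d["uv"],1),round(d["score"],2),d["region"].sum()) for d in robot.masks_of("scraper",f)])
E
```

```text
time: 36.12
tcp_pos: [0.4879, 0.1711, 0.0391]
ee_rot: [-1.57, 0.057, -0.057]
wrist_force: [-0.4, -0.2, 0.0]
gripper_width: 0.0513
time: 36.75
tcp_pos: [0.4917, 0.0815, 0.2021]
ee_rot: [-1.56, -0.228, 0.219]
wrist_force: [0.4, -0.2, -0.3]
gripper_width: 0.0509
time: 37.38
tcp_pos: [0.4899, 0.0816, 0.1991]
ee_rot: [-1.378, -0.897, 0.897]
wrist_force: [0.4, 0.5, -0.4]
gripper_width: 0.0512
time: 38.0
tcp_pos: [0.4899, 0.0816, 0.1991]
ee_rot: [-0.958, -1.537, 1.537]
wrist_force: [0.1, -0.5, -0.9]
gripper_width: 0.0511
t 38.0 tcp [489.9  81.6 199.1] w 51.1 F [ 0.1 -0.5 -0.9] q [ 0.02  0.25 -0.38  0.94 -0.   -0.44]
toolx [-0.4404  0.8978  0.    ] tooly [-2.e-04 -1.e-04 -1.e+00] toolz [-8.978e-01 -4.404e-01  2.000e-04]
[(array([199.1, 287.3]), 0.8)] [(array([190. , 282.7]), 0.74, np.int64(917))]
[(array([228. , 235.5]), 0.56)] [(array([226.3, 232.1]), 0.73, np.int64(638))]
```

View pics/s_q1.png

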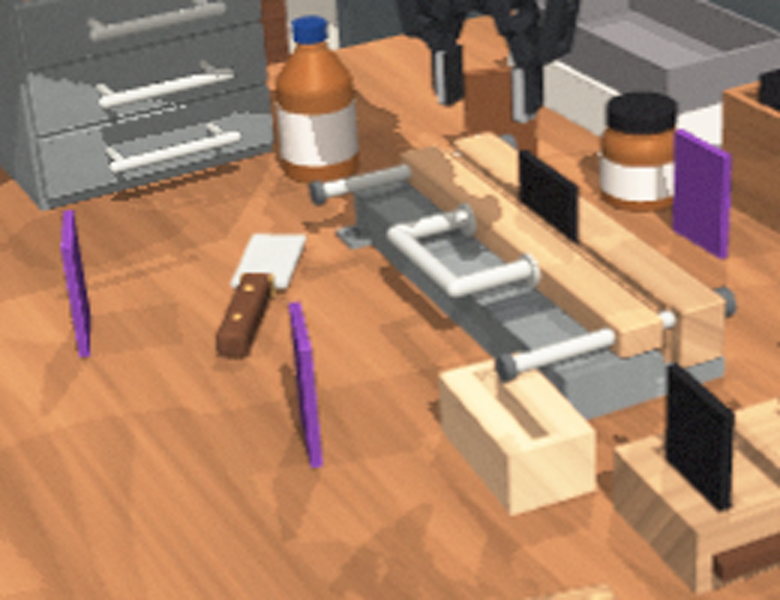

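View pics/t_q1.png

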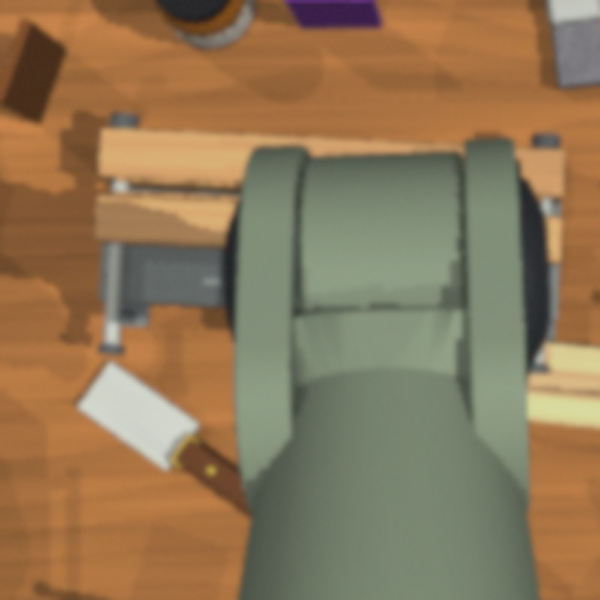

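```bash
cat > fits.py <<'E'
from h import *
import pickle
t,s=pickle.load(open("f1.pkl","rb"))
def c(o,k,u): return [(u[0]+.5)/k-.5+o[0],(u[1]+.5)/k-.5+o[1]]
m=lambda *a: np.array(a)/1000
A=((160,140),3); B=((140,140),3)
obs=[(t,m(85,22,10),A,(18,405)),(t,m(85,-22,10),A,(50,362)),(t,m(0,22,10),A,(108,468)),(t,m(0,-22,10),A,(138,428)),
(s,m(85,22,10),B,(250,234)),(s,m(85,-22,10),B,(305,236)),(s,m(0,-22,10),B,(287,290)),(s,m(0,22,10),B,(233,285)),
(t,m(-100,12,18),A,(210,530)),(t,m(-100,-12,18),A,(233,511))]
res=lambda p: np.concatenate([proj(f,tf([p[0],p[1],0],p[2],P))[0]-c(*w,u) for f,P,w,u in obs])
r=least_squares(res,[.35,.29,1],loss='soft_l1'); print((r.x[:2]*1000).round(1),np.degrees(r.x[2]).round(2)); print(res(r.x).reshape(-1,2).round(1).tolist())
P=pickle.load(open("P.pkl","rb")); P["scraper"]=r.x; pickle.dump(P,open("P.pkl","wb"))
for f,uv in((t,[199.1,287.3]),(s,[228,235.5])): print(onz(f,uv,0.0).round(4))
E
python3 fits.py; python3 go.py scraper -45 0 150 90
```

```text
[401.8 289.4] 53.35
[[-0.4, 0.5], [0.1, -0.5], [-0.8, 0.7], [0.3, -1.4], [0.9, 0.0], [0.2, -0.4], [-0.4, -2.2], [-1.0, -0.8], [2.0, 1.8], [0.5, -0.4]]
[0.4045 0.2947 0.    ]
[0.4105 0.2972 0.    ]
t 38.3 tcp [489.9  81.7 199.2] w 51.4 F [-1.3 -1.1  1. ] q [ 0.02  0.25 -0.38  0.94 -0.   -0.43]
toolx [-0.4336  0.9011  0.    ] tooly [-1.e-04 -0.e+00 -1.e+00] toolz [-9.011e-01 -4.336e-01  1.000e-04]
target [375.  253.3 150. ] yaw 143.34566877343738
turn deg (tool) [ -0.   -27.65   0.  ]
shift after turn [194.7  49.2 -69.1]
shift tool mm [204.5  49.2  29.2]
```

```bash
python3 -m crank '{"hand":[0.6,0.6,0.6,0.6,0.6],"linear":[[0,0,0],[0,0,0],[40,0,-10],[50,0,-20],[50,0,-20]],"dr":[[0,-9.3,0],[0,-9.2,0],[0,-9.2,0],[0,0,0],[0,0,0]]}' 
python3 -m crank '{"hand":[0.6,0.6,0.6,0.6,0.6],"linear":[[45,10,-15],[10,20,-4],[0,20,0],[0,0,0],[0,0,0]],"dr":[[0,0,0],[0,0,0],[0,0,0],[0,0,0],[0,0,0]]}' 
python3 go.py scraper -45 0 100 90
python3 - <<'E'
from h import *
import pickle
s=robot.grab_frame("side"); save(s,"s_q2",(160,120,320,280),4.5)
t=robot.grab_frame("top"); save(t,"t_q2",(140,240,300,360),5)
E
```

```text
time: 38.92
tcp_pos: [0.4119, 0.21, 0.1993]
ee_rot: [-0.614, -1.855, 1.854]
wrist_force: [1.0, 0.6, -0.2]
gripper_width: 0.0513
time: 39.55
tcp_pos: [0.3801, 0.257, 0.1499]
ee_rot: [-0.613, -1.856, 1.855]
wrist_force: [-0.8, -0.1, -0.2]
gripper_width: 0.051
t 39.55 tcp [380.1 257.  149.9] w 51.0 F [-0.8 -0.1 -0.2] q [ 0.43  0.24 -0.54  0.79 -0.   -0.5 ]
toolx [-8.034e-01  5.954e-01 -3.000e-04] tooly [ 5.e-04  3.e-04 -1.e+00] toolz [-5.954e-01 -8.034e-01 -5.000e-04]
target [375.  253.3 100. ] yaw 143.34566877343738
turn deg (tool) [ 0.03  0.11 -0.02]
shift after turn [ 1.9 49.9  6. ]
shift tool mm [ 1.9 49.9  6. ]
```

View pics/s_q2.png

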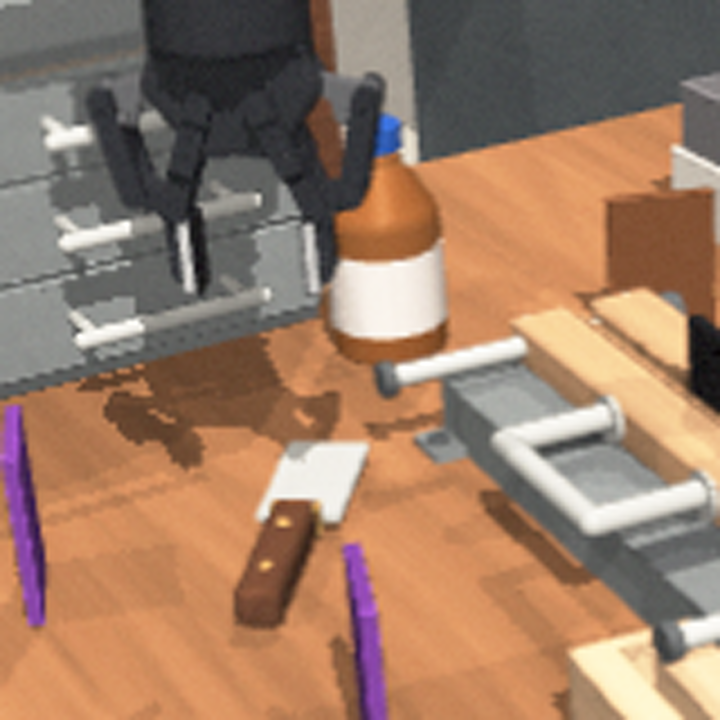

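View pics/t_q2.png

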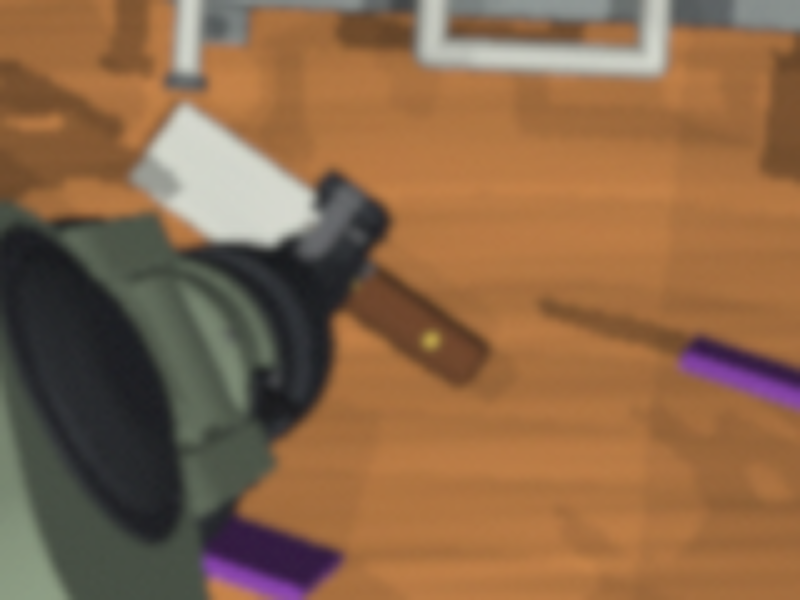

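```bash
python3 - <<'E'
from h import *
import pickle
t,s=pickle.load(open("f0.pkl","rb"))
print(onz(s,(168.5,258),0).round(3),onz(s,(163,250),0).round(3), onz(t,(172,350),.09).round(3),onz(t,(206,358),.09).round(3),onz(t,(178,342),0).round(3))
E
python3 -m crank '{"hand":[0.6,0.6,0.6,0.6,0.6],"linear":[[2,20,6],[0,40,0],[0,30,0],[0,0,0],[0,0,0]],"dr":[[0,0,0],[0,0,0],[0,0,0],[0,0,0],[0,0,0]]}' 
python3 go.py scraper -45 0 60 90
python3 - <<'E'
from h import *
import pickle
s=robot.grab_frame("side"); save(s,"s_q3",(160,120,320,280),4.5)
E
```

```text
[0.256 0.277 0.   ] [0.259 0.319 0.   ] [0.275 0.334 0.09 ] [0.256 0.262 0.09 ] [0.278 0.345 0.   ]
time: 40.28
tcp_pos: [0.3754, 0.2536, 0.0605]
ee_rot: [-0.613, -1.857, 1.855]
wrist_force: [0.3, -0.2, -0.4]
gripper_width: 0.0515
t 40.27 tcp [375.4 253.6  60.5] w 51.5 F [ 0.3 -0.2 -0.4] q [ 0.43  0.35 -0.67  0.55 -0.   -0.5 ]
toolx [-8.037e-01  5.950e-01 -8.000e-04] tooly [ 1.4e-03  6.0e-04 -1.0e+00] toolz [-0.595  -0.8037 -0.0014]
target [375.  253.3  60. ] yaw 143.34566877343738
turn deg (tool) [ 0.08  0.14 -0.04]
shift after turn [0.2 0.5 0.5]
shift tool mm [0.2 0.5 0.5]
```

View pics/s_q3.png

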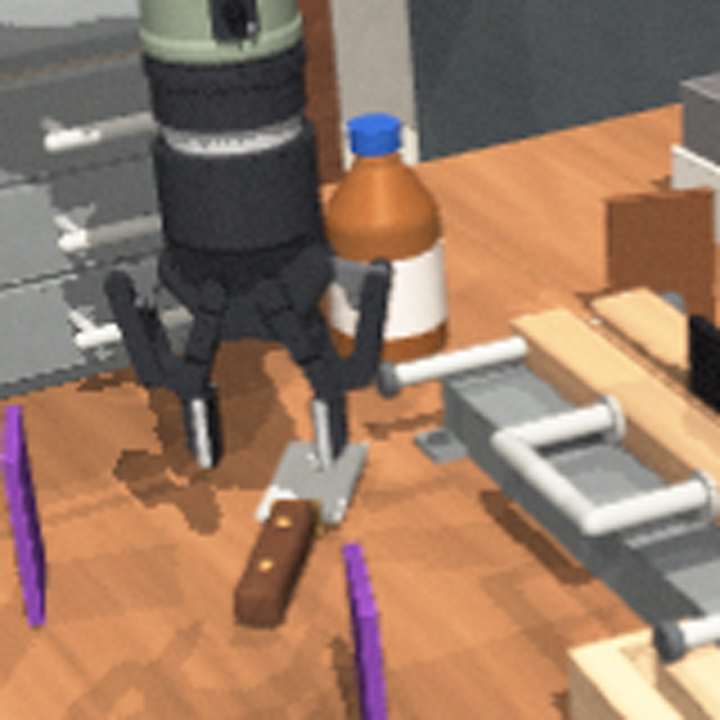

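Run:
```python
from h import *
import pickle
P=pickle.load(open("P.pkl","rb"))
t,s=pickle.load(open("f1.pkl","rb"))
for z in(.0,.022,.06): print((proj(s,[.3754,.2536,z])[0]-[160,120])*4.5, proj(t,[.3754,.2536,z]))
p=P["scraper"]
pts=[]
for x,y,z in [(0,12,22),(0,-12,22),(-100,12,22),(-100,-12,22),(85,22,10),(85,-22,10),(0,22,10),(0,-22,10),(-45,0,22)]:
    pts.append(tf([p[0],p[1],0],p[2],np.array([x,y,z])/1000)[0])
save(s,"s_q3b",(160,180,280,270),6,proj(s,pts)); save(t,"t_q3b",(140,240,260,330),6,proj(t,pts))
```

```text
[279.66857636 572.08065222] [[216.76993022 299.30220316]]
[275.28012068 533.77234763] [[215.0036744  300.03954058]]
[267.55891318 466.08585857] [[211.77881152 301.38578467]]
```

View pics/s_q3b.png

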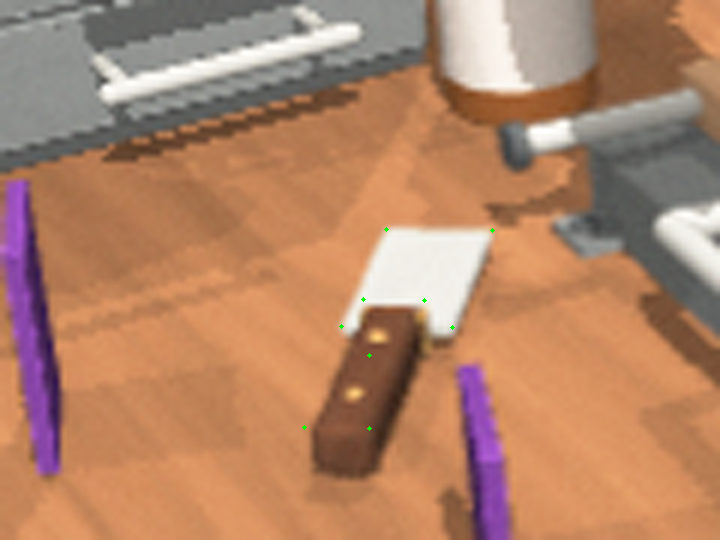

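View pics/t_q3b.png

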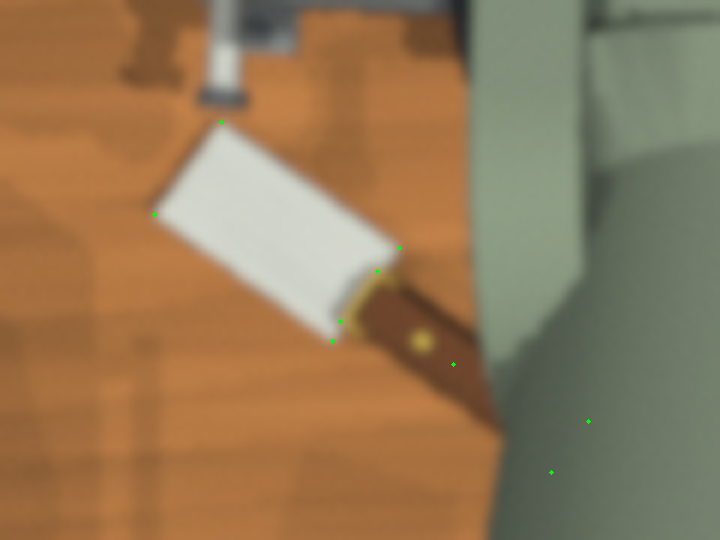

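```bash
python3 -m crank '{"hand":[0.6,0.6,0.6,0.6,0.6],"linear":[[0,20,1],[0,20,0],[0,12,0],[0,0,0],[0,0,0]],"dr":[[0,0,0],[0,0,0],[0,0,0],[0,0,0],[0,0,0]]}' 
python3 go.py scraper -45 0 4 90
```

```text
time: 40.95
tcp_pos: [0.3745, 0.2528, 0.008]
ee_rot: [-0.613, -1.857, 1.856]
wrist_force: [-0.5, -0.2, 0.4]
gripper_width: 0.0511
t 40.95 tcp [374.5 252.8   8. ] w 51.1 F [-0.5 -0.2  0.4] q [ 0.43  0.45 -0.71  0.41 -0.   -0.5 ]
toolx [-8.040e-01  5.947e-01 -6.000e-04] tooly [ 1.1e-03  5.0e-04 -1.0e+00] toolz [-0.5947 -0.804  -0.001 ]
target [375.  253.3   4. ] yaw 143.34566877343738
turn deg (tool) [ 0.06  0.17 -0.03]
shift after turn [-0.1  4.  -0.7]
shift tool mm [-0.1  4.  -0.7]
```

```bash
python3 -m crank '{"hand":[0.6,0.2,0,0,0],"linear":[[0,3,0],[0,0,0],[0,0,0],[0,0,0],[0,0,0]],"dr":[[0,0,0],[0,0,0],[0,0,0],[0,0,0],[0,0,0]]}' 60
python3 -m crank '{"hand":[0,0],"linear":[[0,0,0],[0,0,0]],"dr":[[0,0,0],[0,0,0]]}'
python3 -m crank '{"hand":[0,0,0,0],"linear":[[0,-10,0],[0,-20,0],[0,-20,0],[0,0,0]],"dr":[[0,0,0],[0,0,0],[0,0,0],[0,0,0]]}' 80
python3 go.py
python3 - <<'E'
from h import *
import pickle
s=robot.grab_frame("side"); save(s,"s_q4",(160,120,320,280),4.5)
E
```

```text
time: 41.58
tcp_pos: [0.3739, 0.2526, 0.0046]
ee_rot: [-0.612, -1.856, 1.856]
wrist_force: [-0.7, -0.0, 5.4]
gripper_width: 0.0222
time: 41.82
tcp_pos: [0.3739, 0.2526, 0.0047]
ee_rot: [-0.612, -1.857, 1.856]
wrist_force: [-1.2, 0.6, 5.7]
gripper_width: 0.0229
time: 42.32
tcp_pos: [0.3749, 0.253, 0.0556]
ee_rot: [-0.614, -1.859, 1.855]
wrist_force: [-0.1, 0.3, -1.0]
gripper_width: 0.0222
t 42.33 tcp [374.9 253.   55.6] w 22.2 F [-0.1  0.3 -1. ] q [ 0.43  0.36 -0.67  0.53 -0.   -0.5 ]
toolx [-0.804   0.5946 -0.0015] tooly [ 0.0027  0.0012 -1.    ] toolz [-0.5946 -0.804  -0.0026]
```

View pics/s_q4.png

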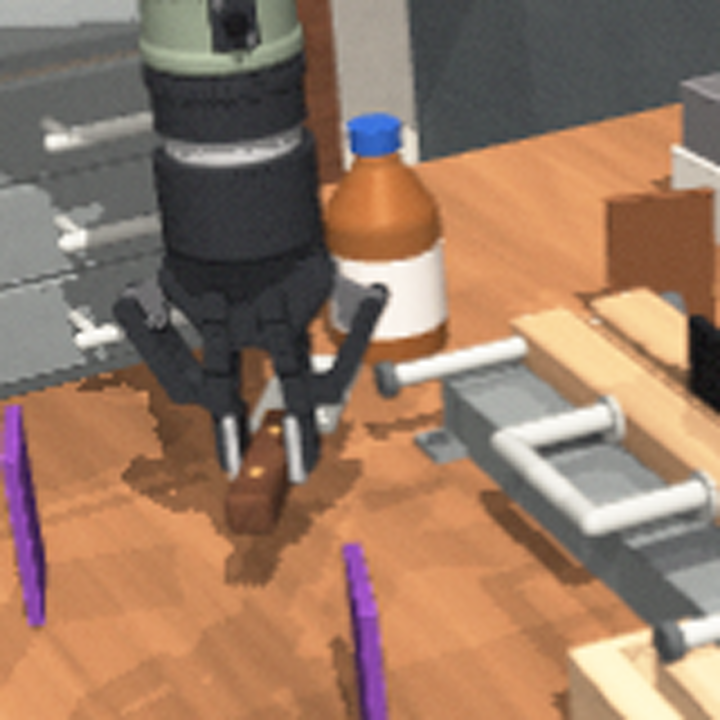

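```bash
python3 -m crank '{"hand":[0,0,0,0,0],"linear":[[0,-30,0],[0,-40,0],[0,-40,0],[0,0,0],[0,0,0]],"dr":[[0,0,0],[0,0,0],[0,0,0],[0,10.2,0],[0,10.2,0]]}' 
python3 -m crank '{"hand":[0,0,0,0,0],"linear":[[0,0,0],[0,0,0],[0,0,0],[0,0,0],[0,0,0]],"dr":[[0,10.2,0],[0,10.2,0],[0,10.2,0],[0,10.2,0],[0,10.2,0]]}' 
python3 go.py sheath -145 0 100 90
```

```text
time: 43.0
tcp_pos: [0.3736, 0.2524, 0.1639]
ee_rot: [-0.882, -1.616, 1.617]
wrist_force: [-0.5, -0.0, -2.2]
gripper_width: 0.0221
time: 43.62
tcp_pos: [0.3731, 0.2521, 0.1631]
ee_rot: [-1.343, -0.97, 0.973]
wrist_force: [-0.6, 0.7, -1.5]
gripper_width: 0.0219
t 43.62 tcp [373.1 252.1 163.1] w 21.9 F [-0.6  0.7 -1.5] q [ 0.43  0.21 -0.54  0.82 -0.    0.75]
toolx [ 0.3128  0.9498 -0.0014] tooly [-1.9e-03 -9.0e-04 -1.0e+00] toolz [-0.9498  0.3128  0.0015]
target [ 383.8 -329.   100. ] yaw 62.11080971104166
turn deg (tool) [-0.08  9.66 -0.09]
shift after turn [-508.7   63.1 -281.3]
shift tool mm [-548.6   63.6 -192. ]
```

```bash
python3 -m crank '{"hand":[0,0,0,0,0],"linear":[[0,0,0],[-25,0,-14],[-45,0,-25],[-50,0,-27],[-50,0,-28]],"dr":[[0,9.7,0],[0,0,0],[0,0,0],[0,0,0],[0,0,0]]}' 
python3 -m crank '{"hand":[0,0,0,0,0],"linear":[[-50,0,-28],[-50,0,-28],[-50,0,-28],[-50,0,-28],[-50,0,-28]],"dr":[[0,0,0],[0,0,0],[0,0,0],[0,0,0],[0,0,0]]}' 
python3 -m crank '{"hand":[0,0,0,0,0],"linear":[[-45,0,-24],[-30,20,-16],[-12,25,-7],[0,15,0],[0,0,0]],"dr":[[0,0,0],[0,0,0],[0,0,0],[0,0,0],[0,0,0]]}' 
python3 go.py sheath -145 0 22 90
python3 - <<'E'
from h import *
import pickle
s=robot.grab_frame("side"); save(s,"s_r1",(340,250,600,460),3)
t=robot.grab_frame("top"); save(t,"t_r1",(380,160,580,340),4)
E
```

```text
time: 44.25
tcp_pos: [0.3776, 0.0568, 0.1634]
ee_rot: [-1.398, -0.848, 0.849]
wrist_force: [1.2, 0.2, -1.0]
gripper_width: 0.0219
time: 44.88
tcp_pos: [0.386, -0.2297, 0.1633]
ee_rot: [-1.398, -0.847, 0.847]
wrist_force: [1.2, -0.7, -2.0]
gripper_width: 0.0219
time: 45.5
tcp_pos: [0.3868, -0.325, 0.1025]
ee_rot: [-1.395, -0.847, 0.848]
wrist_force: [0.1, 0.6, -0.9]
gripper_width: 0.0222
t 45.5 tcp [ 386.8 -325.   102.5] w 22.2 F [ 0.1  0.6 -0.9] q [-0.85  0.38 -0.48  0.71  0.   -0.36]
toolx [0.4628 0.8865 0.0019] tooly [-0.0029  0.0036 -1.    ] toolz [-0.8864  0.4628  0.0042]
target [ 383.8 -329.    22. ] yaw 62.11080971104166
turn deg (tool) [-0.24  0.32  0.11]
shift after turn [-5.  80.5  0.8]
shift tool mm [-5.1 80.5  0.5]
```

View pics/s_r1.png

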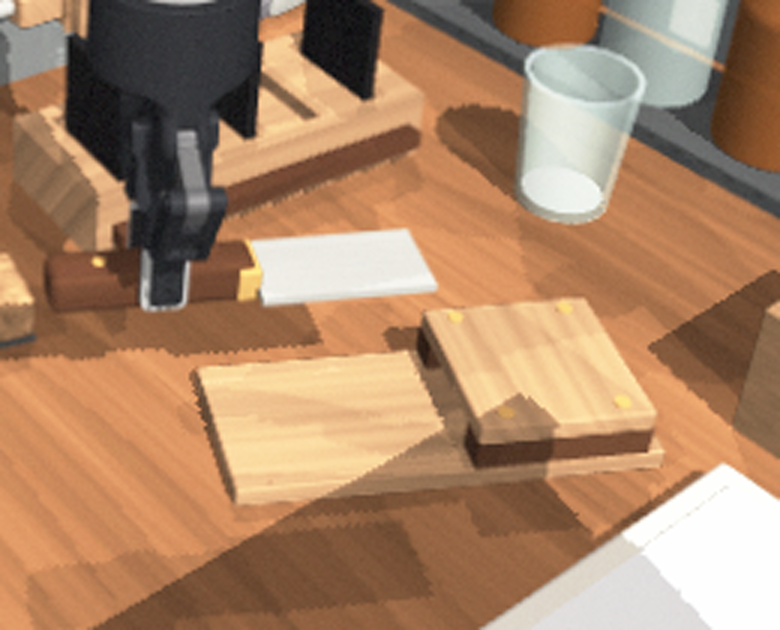

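View pics/t_r1.png

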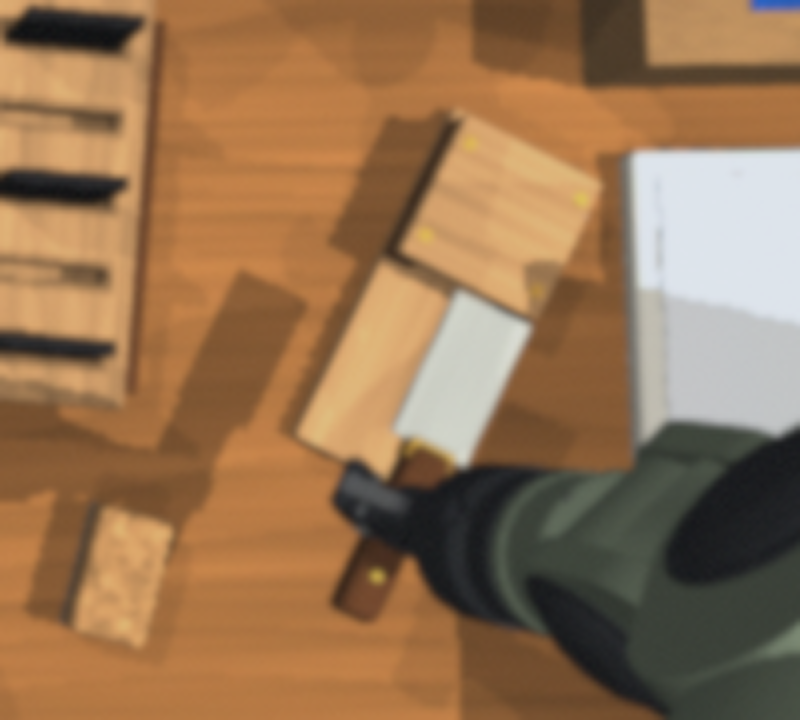

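```bash
cat > fith.py <<'E'
from h import *
import pickle,sys
t,s=pickle.load(open("f1.pkl","rb"))
def c(o,k,u): return [(u[0]+.5)/k-.5+o[0],(u[1]+.5)/k-.5+o[1]]
m=lambda *a: np.array(a)/1000
def fith(z0,obs,x0,sheath=True):
    res=lambda p: np.concatenate([proj(f,tf([p[0],p[1],z0],p[2],P))[0]-c(*w,u) for f,P,w,u in obs])
    r=least_squares(res,x0,loss='soft_l1'); print("scraper",(r.x[:2]*1000).round(1),np.degrees(r.x[2]).round(2)); print(res(r.x).reshape(-1,2).round(1).tolist())
    P=pickle.load(open("P.pkl","rb")); q=P["sheath"]
    d=R.from_euler('z',-q[2]).apply([r.x[0]-q[0],r.x[1]-q[1],0])*1000; print("in sheath",d.round(1),"dyaw",np.degrees(r.x[2]-q[2]).round(2))
    return r.x
E
python3 - <<'E'
from fith import *
A=((380,160),4);B=((340,250),3)
x=fith(.0978,[(t,m(85,22,10),A,(456,290)),(t,m(85,-22,10),A,(530,322)),(t,m(0,22,10),A,(393,432)),(t,m(0,-22,10),A,(462,468)),
(s,m(85,22,10),B,(408,231)),(s,m(85,-22,10),B,(436,288)),(s,m(0,22,10),B,(258,240))],[.43,-.35,-.49])
p=np.array([.3868,-.325]); d=R.from_euler('z',-x[2]).apply([p[0]-x[0],p[1]-x[1],0]); print("tcp in scraper",(d*1000).round(1))
E
```

```text
scraper [ 429.  -347.5] -27.99
[[0.8, 0.2], [0.4, 1.4], [-0.5, -0.2], [0.4, -0.1], [0.3, -1.1], [1.1, -1.4], [-5.4, 0.1]]
in sheath [-96.4   4.8   0. ] dyaw -0.1
tcp in scraper [-47.8   0.1   0. ]
```

```bash
python3 -m crank '{"hand":[0,0,0,0,0],"linear":[[-5,20,0],[0,30,0],[0,25,0],[0,0,0],[0,0,0]],"dr":[[0,0.3,0],[0,0,0],[0,0,0],[0,0,0],[0,0,0]]}' 
python3 go.py sheath -144 0 19 90
python3 - <<'E'
from h import *
import pickle
s=robot.grab_frame("side"); save(s,"s_r2",(340,280,600,460),3)
t=robot.grab_frame("top"); save(t,"t_r2",(380,160,580,340),4)
E
```

```text
time: 46.22
tcp_pos: [0.3866, -0.3318, 0.0306]
ee_rot: [-1.403, -0.845, 0.844]
wrist_force: [-0.6, 0.5, -0.9]
gripper_width: 0.0221
t 46.23 tcp [ 386.6 -331.8   30.6] w 22.1 F [-0.6  0.5 -0.9] q [-0.85  0.48 -0.55  0.54  0.   -0.37]
toolx [ 4.671e-01  8.842e-01 -7.000e-04] tooly [ 0.0013 -0.0014 -1.    ] toolz [-0.8842  0.4671 -0.0018]
target [ 384.7 -329.5   19. ] yaw 62.11080971104166
turn deg (tool) [ 0.1   0.04 -0.04]
shift after turn [ 1.2 11.6  2.8]
shift tool mm [ 1.2 11.6  2.8]
```

View pics/s_r2.png

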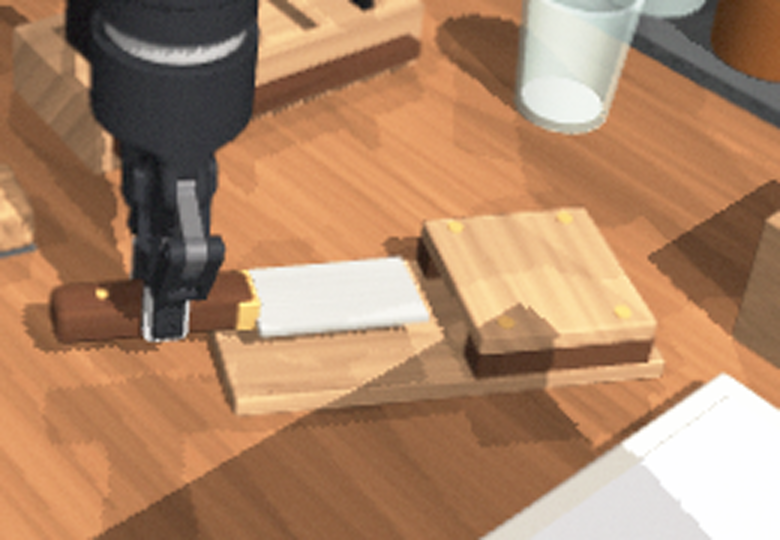

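View pics/t_r2.png

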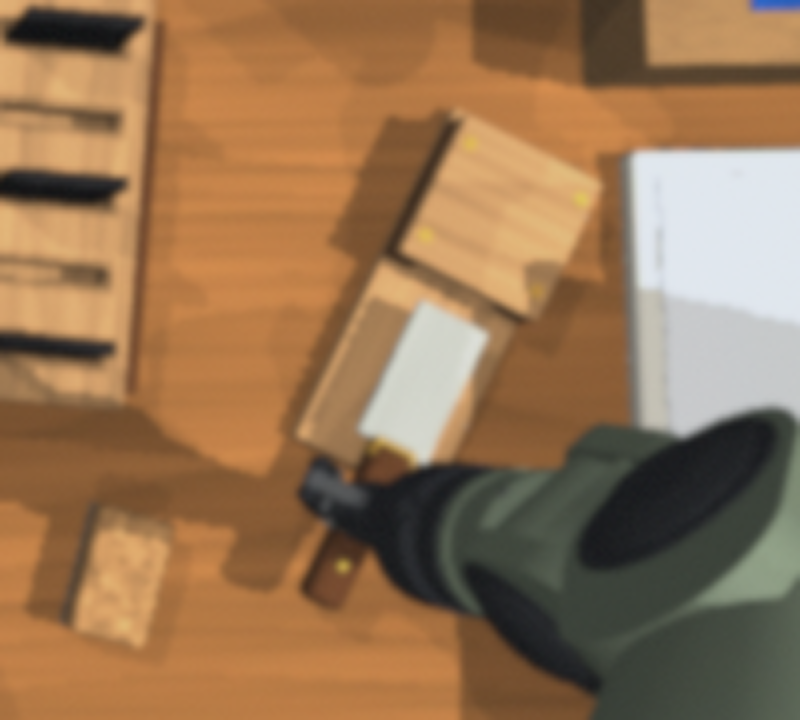

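```bash
python3 -m crank '{"hand":[0,0,0,0,0],"linear":[[1,6,0],[0,6,0],[0,0,0],[0,0,-10],[0,0,-10]],"dr":[[0,0,0],[0,0,0],[0,0,0],[0,0,0],[0,0,0]]}' 
python3 -m crank '{"hand":[0,0],"linear":[[0,0,0],[0,0,0]],"dr":[[0,0,0],[0,0,0]]}' 
python3 go.py sheath -37.5 0 18.6 90
python3 - <<'E'
from h import *
import pickle
s=robot.grab_frame("side"); save(s,"s_r3",(400,290,580,430),4.4)
t=robot.grab_frame("top"); save(t,"t_r3",(420,170,560,310),5)
E
```

```text
time: 46.95
tcp_pos: [0.4048, -0.3405, 0.0174]
ee_rot: [-1.402, -0.844, 0.843]
wrist_force: [-0.1, 0.4, -1.5]
gripper_width: 0.0224
time: 47.2
tcp_pos: [0.4039, -0.3397, 0.0171]
ee_rot: [-1.4, -0.844, 0.844]
wrist_force: [-0.4, 0.0, -0.9]
gripper_width: 0.0221
t 47.2 tcp [ 403.9 -339.7   17.1] w 22.1 F [-0.4  0.  -0.9] q [-0.84  0.53 -0.51  0.53 -0.   -0.35]
toolx [4.676e-01 8.840e-01 1.000e-04] tooly [-4.e-04  4.e-04 -1.e+00] toolz [-8.840e-01  4.676e-01  5.000e-04]
target [ 478.8 -379.3   18.6] yaw 62.11080971104166
turn deg (tool) [-0.03  0.01  0.01]
shift after turn [  0.1  -1.5 -84.8]
shift tool mm [  0.   -1.5 -84.8]
```

View pics/s_r3.png

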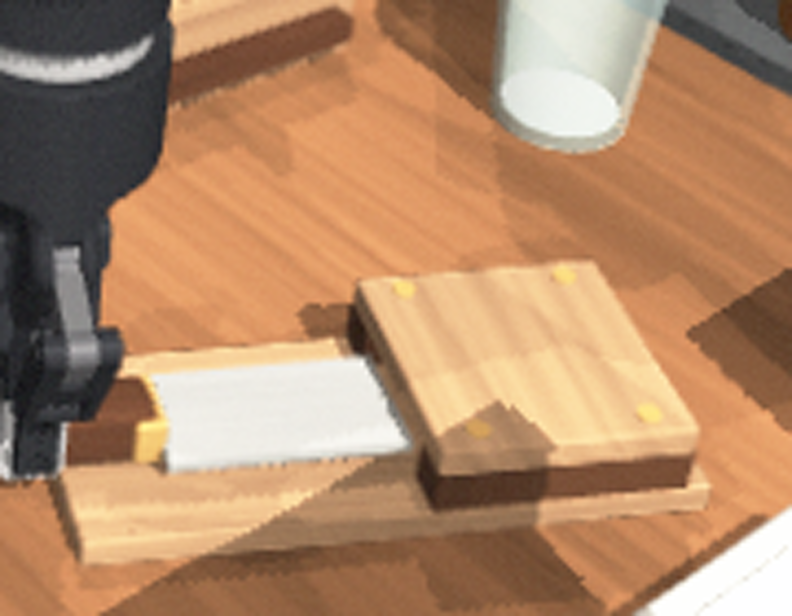

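View pics/t_r3.png

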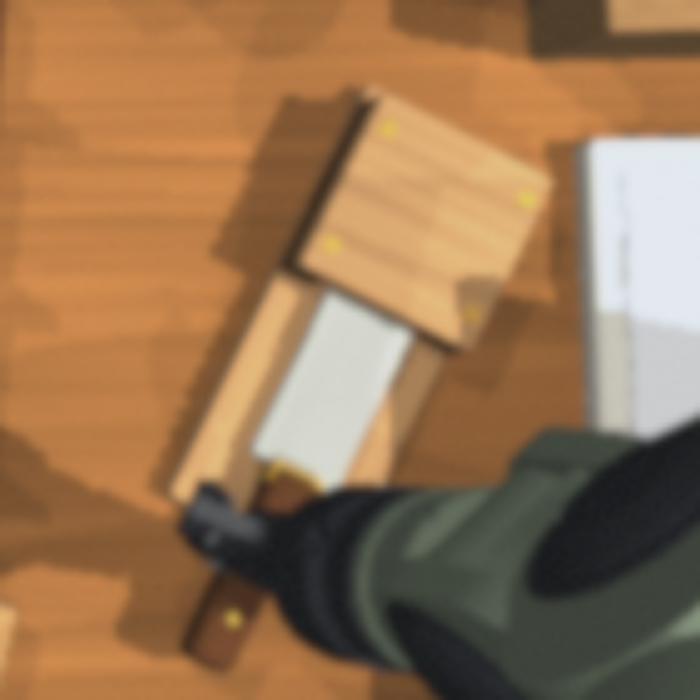

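```bash
python3 -m crank '{"hand":[0,0,0,0,0],"linear":[[0,-0.8,-5],[0,0,-10],[0,0,-12],[0,0,-12],[0,0,-10]],"dr":[[0,0,0],[0,0,0],[0,0,0],[0,0,0],[0,0,0]]}' 
python3 go.py sheath -37.5 0 18.6 90
```

```text
time: 47.92
tcp_pos: [0.4482, -0.3634, 0.018]
ee_rot: [-1.401, -0.844, 0.844]
wrist_force: [0.2, -0.6, -0.9]
gripper_width: 0.0223
t 47.92 tcp [ 448.2 -363.4   18. ] w 22.3 F [ 0.2 -0.6 -0.9] q [-0.81  0.6  -0.37  0.6   0.   -0.32]
toolx [ 4.676e-01  8.840e-01 -1.000e-04] tooly [ 3.e-04 -3.e-04 -1.e+00] toolz [-8.840e-01  4.676e-01 -4.000e-04]
target [ 478.8 -379.3   18.6] yaw 62.11080971104166
turn deg (tool) [ 0.02  0.01 -0.01]
shift after turn [  0.2  -0.6 -34.5]
shift tool mm [  0.2  -0.5 -34.5]
```

```bash
python3 -m crank '{"hand":[0,0,0,0,0],"linear":[[0,0,-8],[0,0,-10],[0,0,-7],[0,0,-4],[0,0,0]],"dr":[[0,0,0],[0,0,0],[0,0,0],[0,0,0],[0,0,0]]}' 
python3 go.py sheath -37.5 0 18.6 90
python3 - <<'E'
from h import *
import pickle
s=robot.grab_frame("side"); save(s,"s_r4",(400,290,580,430),4.4)
t=robot.grab_frame("top"); save(t,"t_r4",(420,170,560,310),5)
E
```

```text
time: 48.55
tcp_pos: [0.4729, -0.3765, 0.018]
ee_rot: [-1.401, -0.844, 0.844]
wrist_force: [0.6, 0.8, -0.7]
gripper_width: 0.022
t 48.55 tcp [ 472.9 -376.5   18. ] w 22.0 F [ 0.6  0.8 -0.7] q [-0.79  0.64 -0.29  0.64 -0.   -0.31]
toolx [ 4.677e-01  8.839e-01 -1.000e-04] tooly [-0.e+00 -1.e-04 -1.e+00] toolz [-0.8839  0.4677  0.    ]
target [ 478.8 -379.3   18.6] yaw 62.11080971104166
turn deg (tool) [-0.  0. -0.]
shift after turn [ 0.2 -0.6 -6.5]
shift tool mm [ 0.2 -0.6 -6.5]
```

View pics/s_r4.png

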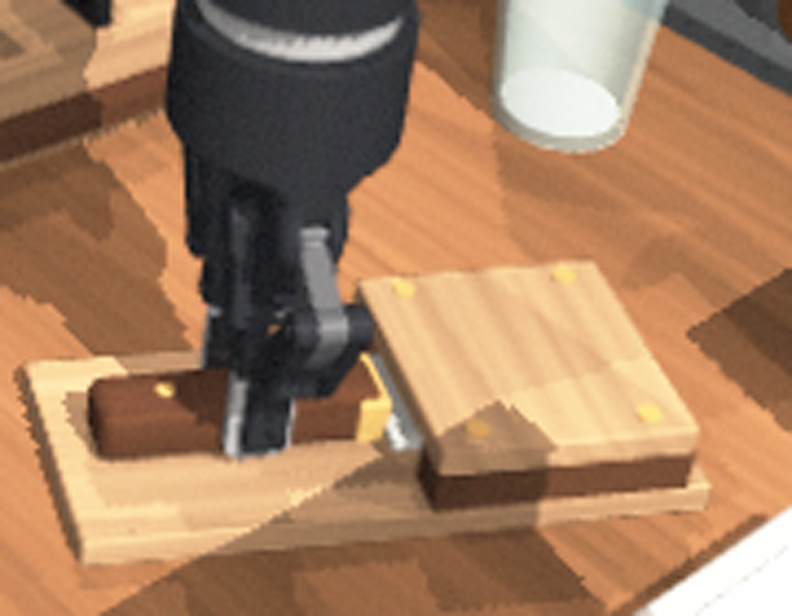

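View pics/t_r4.png

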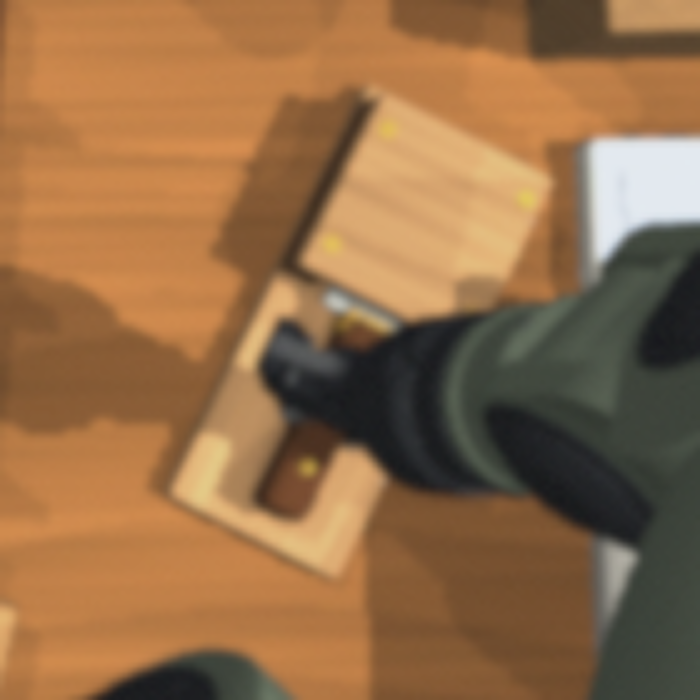

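Blade is sliding in freely, about 7 mm to go. I'll nudge on while watching the force.

```bash
python3 -m crank '{"hand":[0,0,0],"linear":[[0,0,-3],[0,0,-2],[0,0,0]],"dr":[[0,0,0],[0,0,0],[0,0,0]]}' 
python3 -m crank '{"hand":[0,0],"linear":[[0,0,-1.5],[0,0,0]],"dr":[[0,0,0],[0,0,0]]}' 
python3 -m crank '{"hand":[0,0],"linear":[[0,0,-1.5],[0,0,0]],"dr":[[0,0,0],[0,0,0]]}' 
python3 go.py sheath -37.5 0 18.6 90
```

```text
time: 49.02
tcp_pos: [0.4775, -0.3789, 0.0181]
ee_rot: [-1.401, -0.844, 0.844]
wrist_force: [-0.1, -0.0, -2.0]
gripper_width: 0.0224
time: 49.28
tcp_pos: [0.4787, -0.3795, 0.0181]
ee_rot: [-1.401, -0.844, 0.844]
wrist_force: [0.7, 0.5, -1.3]
gripper_width: 0.022
time: 49.52
tcp_pos: [0.4791, -0.3796, 0.0178]
ee_rot: [-1.399, -0.843, 0.844]
wrist_force: [-3.4, 1.7, -0.4]
gripper_width: 0.0226
t 49.52 tcp [ 479.1 -379.6   17.8] w 22.6 F [-3.4  1.7 -0.4] q [-0.79  0.65 -0.27  0.66 -0.   -0.3 ]
toolx [0.4679 0.8838 0.    ] tooly [-1.7e-03  9.0e-04 -1.0e+00] toolz [-0.8838  0.4679  0.0019]
target [ 478.8 -379.3   18.6] yaw 62.11080971104166
turn deg (tool) [-0.11 -0.01  0.  ]
shift after turn [ 0.1 -0.8  0.4]
shift tool mm [ 0.1 -0.8  0.4]
```

```bash
python3 -m crank '{"hand":[0,0,0.5,0.5,0.5],"linear":[[0,1,0.7],[0,0,0],[0,0,0],[0,0,0],[0,0,0]],"dr":[[0,0,0],[0,0,0],[0,0,0],[0,0,0],[0,0,0]]}' 
python3 -m crank '{"hand":[0.5,0.5,0.5,0.5,0.5],"linear":[[0,-20,0],[0,-45,0],[0,-50,0],[0,-40,40],[0,0,60]],"dr":[[0,0,0],[0,0,0],[0,0,0],[0,0,0],[0,0,0]]}' 
python3 -m crank '{"hand":[0.5,0.5,0.5,0.5,0.5],"linear":[[0,0,60],[0,0,20],[0,0,0],[0,0,0],[0,0,0]],"dr":[[0,0,0],[0,0,0],[0,0,0],[0,0,0],[0,0,0]]}'
python3 - <<'E'
from h import *
import pickle
st()
s=robot.grab_frame("side"); save(s,"s_z1",(400,290,580,430),4.4); save(s,"s_z2")
t=robot.grab_frame("top"); save(t,"t_z1",(420,170,560,310),5); save(t,"t_z2")
pickle.dump((t,s),open("f2.pkl","wb"))
E
```

```text
time: 50.15
tcp_pos: [0.4798, -0.3802, 0.0174]
ee_rot: [-1.402, -0.844, 0.843]
wrist_force: [0.2, -0.6, 0.3]
gripper_width: 0.0425
time: 50.78
tcp_pos: [0.3929, -0.3355, 0.1757]
ee_rot: [-1.41, -0.847, 0.844]
wrist_force: [-0.2, -0.1, -0.5]
gripper_width: 0.0424
time: 51.4
tcp_pos: [0.3212, -0.2964, 0.1721]
ee_rot: [-1.402, -0.844, 0.844]
wrist_force: [-0.3, -0.5, -0.7]
gripper_width: 0.0426
t 51.4 tcp [ 321.2 -296.4  172.1] w 42.6 F [-0.3 -0.5 -0.7] q [-0.91  0.17 -0.56  0.83  0.   -0.43]
toolx [ 4.673e-01  8.841e-01 -2.000e-04] tooly [ 6.e-04 -5.e-04 -1.e+00] toolz [-8.841e-01  4.673e-01 -8.000e-04]
```

View pics/s_z1.png

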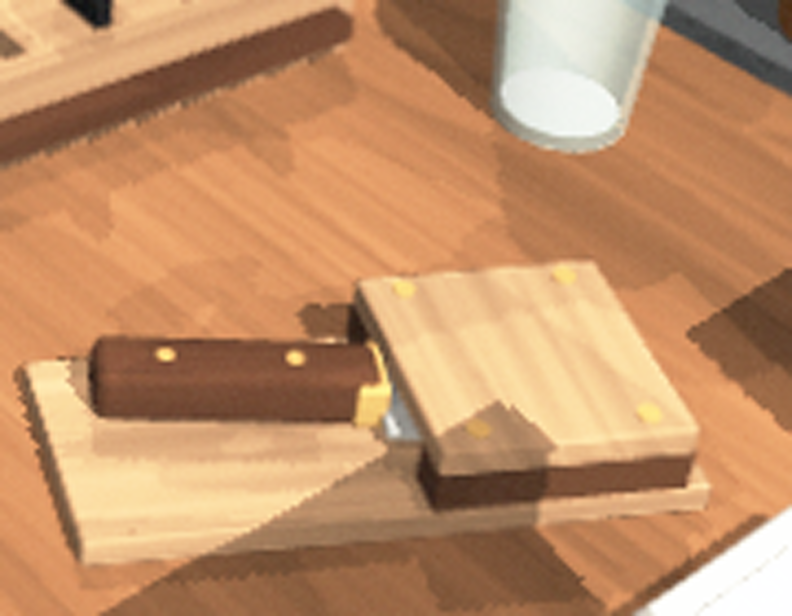

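View pics/s_z2.png

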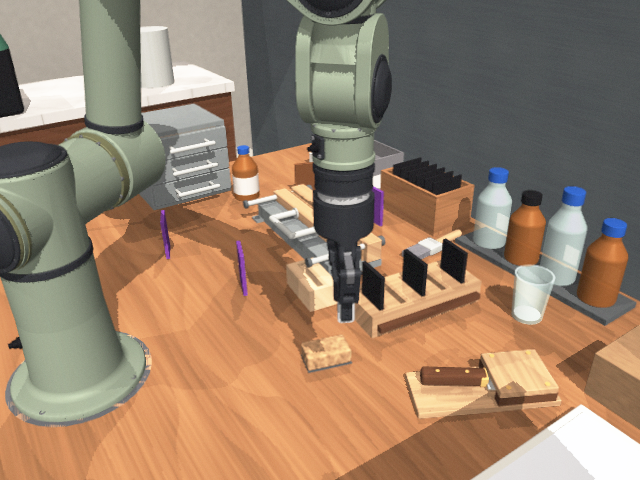

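View pics/t_z2.png

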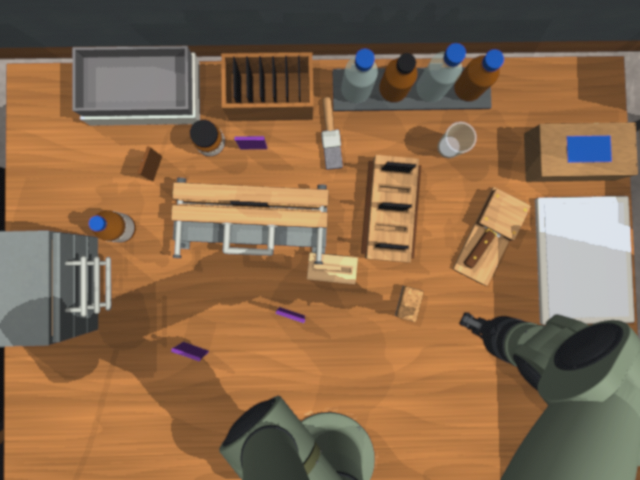

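View pics/t_z1.png

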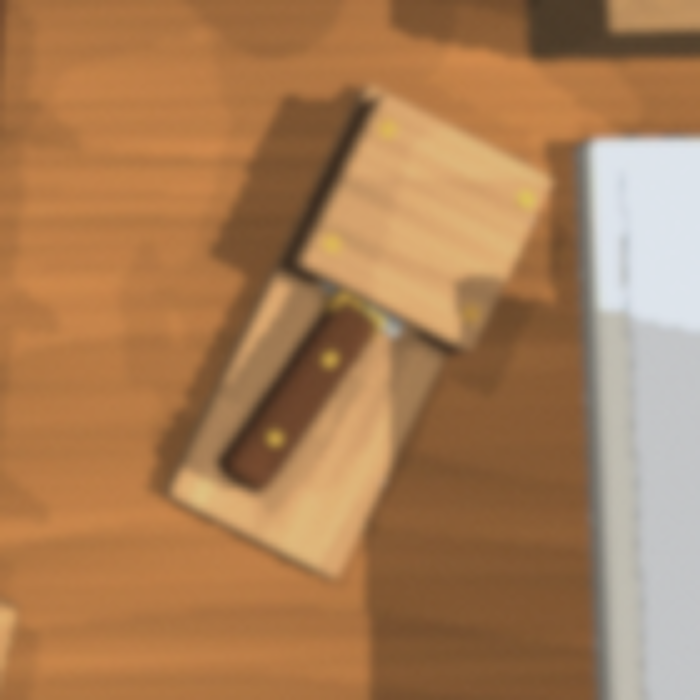

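Run:
```python
from fith import *
A=((420,170),5);B=((400,290),4.4)
x=fith(.012,[(t,m(-100,12,18),A,(221,466)),(t,m(-100,-12,18),A,(258,492)),(t,m(0,12,20),A,(333,300)),(t,m(0,-12,20),A,(384,325)),
(s,m(-100,12,18),B,(93,345)),(s,m(-100,-12,0),B,(96,416)),(s,m(0,-12,0),B,(385,425)),(s,m(0,-12,22),B,(390,380))],[.52,-.4,-.49])
P=pickle.load(open("P.pkl","rb")); P["scraper"]=x; pickle.dump(P,open("P.pkl","wb"))
t,s=pickle.load(open("f2.pkl","rb"))
pts=np.array([tf([x[0],x[1],.012],x[2],np.array(p)/1000)[0] for p in [(0,12,22),(0,-12,22),(-100,12,22),(-100,-12,22),(0,22,10),(0,-22,10),(0,-12,0),(-100,-12,0)]])
save(s,"s_z3",(400,290,580,430),4.4,proj(s,pts)); save(t,"t_z3",(420,170,560,310),5,proj(t,pts))
```

```text
scraper [ 523.4 -393.8] -36.39
[[-0.3, -0.3], [0.8, 0.4], [1.7, -2.2], [-0.1, -1.3], [-0.3, -1.9], [-0.4, 1.3], [-0.8, 0.5], [0.0, -0.1]]
in sheath [8.6 8.1 0. ] dyaw -8.51
```

View pics/s_z3.png

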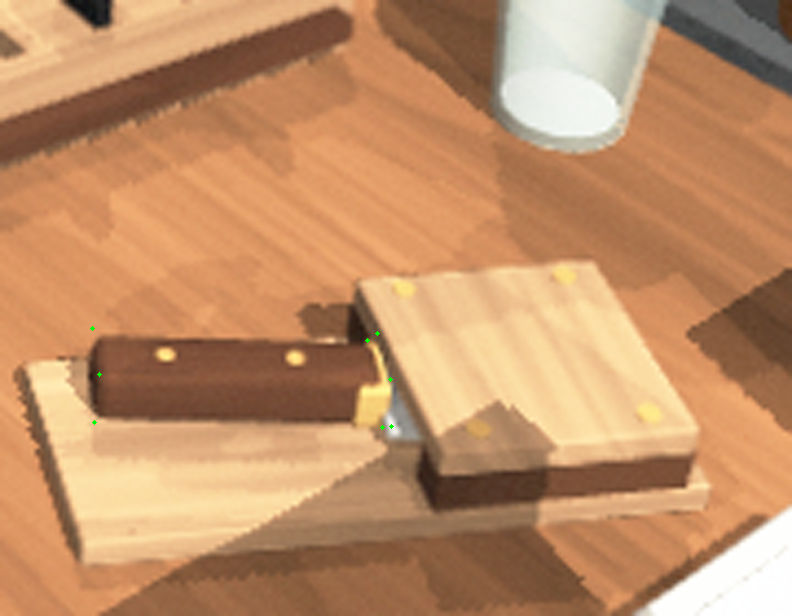

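View pics/t_z3.png

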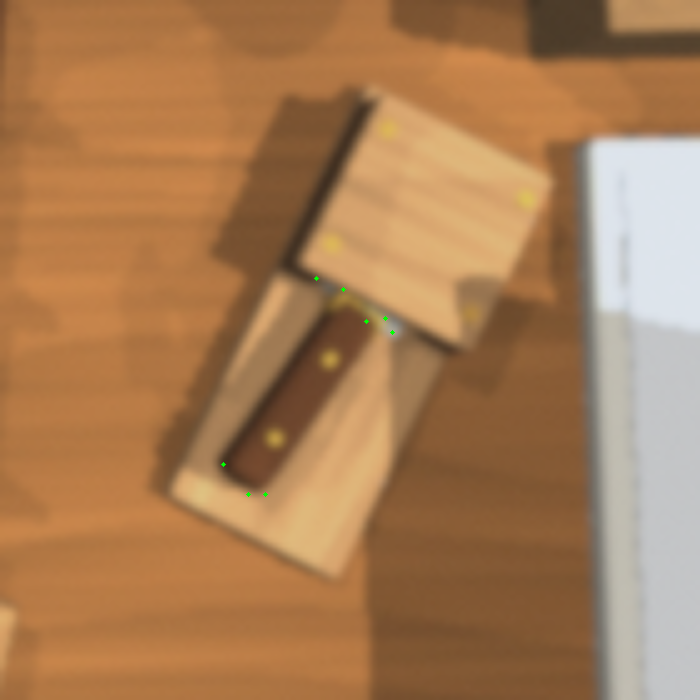

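The scraper was knocked after I released it: it now lies about 8° off and 8 mm sideways. That is inside tolerance but marginal, so I'll regrasp it and straighten it.

```bash
python3 go.py scraper -48 0 120 90
```

```text
t 51.5 tcp [ 320.9 -296.   171.9] w 42.5 F [-0.6 -0.5  0.2] q [-0.91  0.17 -0.56  0.83  0.   -0.43]
toolx [4.673e-01 8.841e-01 1.000e-04] tooly [ 0.e+00  1.e-04 -1.e+00] toolz [-0.8841  0.4673 -0.    ]
target [ 484.7 -365.3  120. ] yaw 53.605506708635204
turn deg (tool) [-0.    8.54  0.  ]
shift after turn [  41.5   51.9 -173. ]
shift tool mm [  15.3   51.9 -177.2]
```

```bash
python3 -m crank '{"hand":[0.6,0.6,0.6,0.6,0.6],"linear":[[5,0,-20],[10,0,-45],[12,0,-50],[12,0,-45],[2,20,-13]],"dr":[[0,8.5,0],[0,0,0],[0,0,0],[0,0,0],[0,0,0]]}' 
python3 -m crank '{"hand":[0.6,0.6,0.6,0.6,0.6],"linear":[[0,35,0],[0,35,0],[0,10,0],[0,0,0],[0,0,0]],"dr":[[0,0,0],[0,0,0],[0,0,0],[0,0,0],[0,0,0]]}' 
python3 go.py scraper -48 0 17.2 90
python3 - <<'E'
from h import *
import pickle
s=robot.grab_frame("side"); save(s,"s_z4",(400,270,580,430),4.4)
t=robot.grab_frame("top"); save(t,"t_z4",(420,170,560,310),5)
E
```

```text
time: 52.12
tcp_pos: [0.4887, -0.3642, 0.1525]
ee_rot: [-1.448, -0.733, 0.73]
wrist_force: [-0.6, 0.1, -0.8]
gripper_width: 0.0513
time: 52.75
tcp_pos: [0.4857, -0.3632, 0.0735]
ee_rot: [-1.447, -0.731, 0.73]
wrist_force: [0.3, -0.5, -0.7]
gripper_width: 0.0515
t 52.75 tcp [ 485.7 -363.2   73.5] w 51.5 F [ 0.3 -0.5 -0.7] q [-0.76  0.57 -0.24  0.76  0.   -0.13]
toolx [ 5.933e-01  8.050e-01 -3.000e-04] tooly [ 0.0018 -0.0017 -1.    ] toolz [-0.805   0.5933 -0.0024]
target [ 484.7 -365.3   17.2] yaw 53.605506708635204
turn deg (tool) [ 0.14  0.01 -0.02]
shift after turn [-2.2 56.3 -0.5]
shift tool mm [-2.2 56.3 -0.3]
```

View pics/s_z4.png

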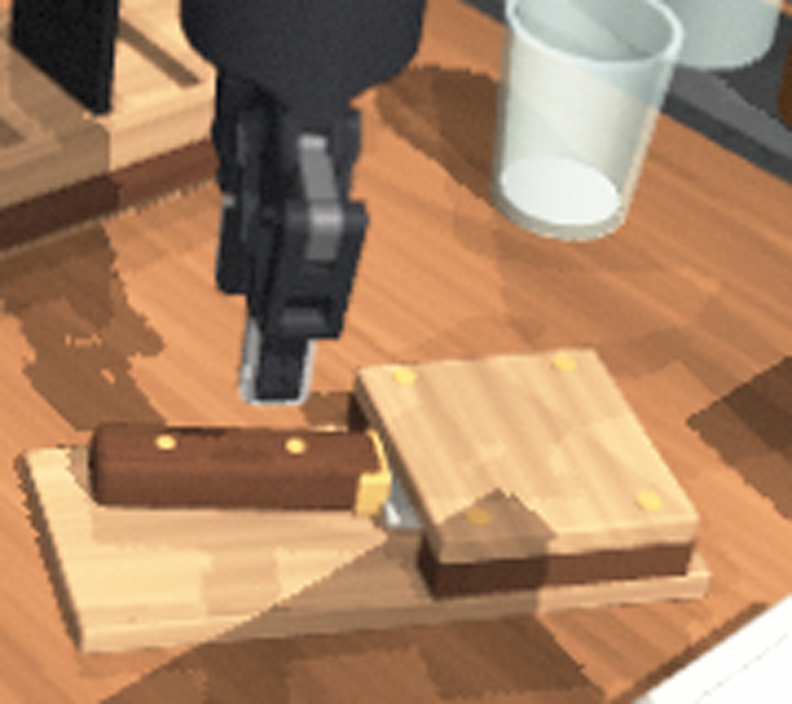

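View pics/t_z4.png

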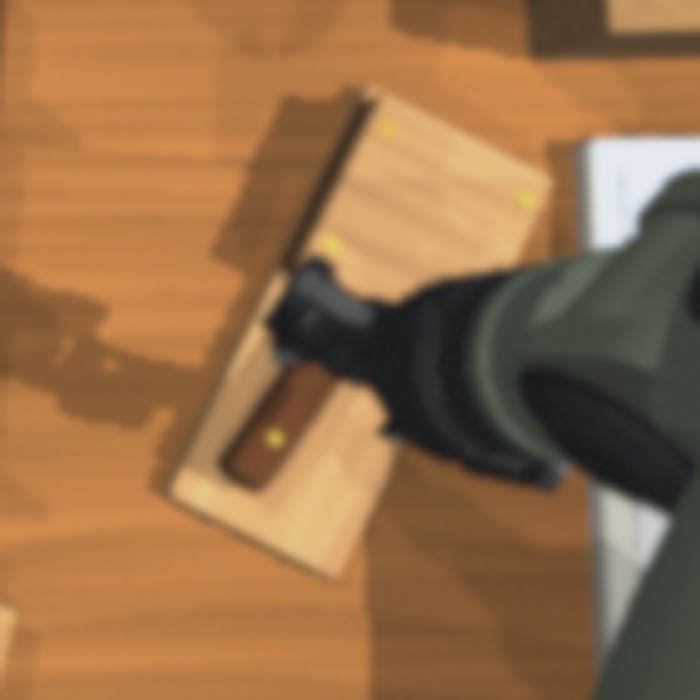

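```bash
python3 -m crank '{"hand":[0.6,0.6,0.6,0.6,0.6],"linear":[[-2,20,0],[0,20,0],[0,11,0],[0,3,0],[0,0,0]],"dr":[[0,0,0],[0,0,0],[0,0,0],[0,0,0],[0,0,0]]}' 
python3 go.py scraper -48 0 17.2 90
python3 -m crank '{"hand":[0.2,0,0,0],"linear":[[0,0,0],[0,0,0],[0,0,0],[0,0,0]],"dr":[[0,0,0],[0,0,0],[0,0,0],[0,0,0]]}' 50
python3 go.py sheath -37.5 0 17.2 90
```

```text
time: 53.48
tcp_pos: [0.4839, -0.3642, 0.0186]
ee_rot: [-1.445, -0.73, 0.73]
wrist_force: [-0.0, 0.2, 0.2]
gripper_width: 0.051
t 53.48 tcp [ 483.9 -364.2   18.6] w 51.0 F [-0.   0.2  0.2] q [-0.77  0.64 -0.29  0.65  0.   -0.13]
toolx [ 5.932e-01  8.050e-01 -1.000e-04] tooly [ 5.e-04 -5.e-04 -1.e+00] toolz [-8.050e-01  5.932e-01 -7.000e-04]
target [ 484.7 -365.3   17.2] yaw 53.605506708635204
turn deg (tool) [ 0.04  0.01 -0.01]
shift after turn [-0.4  1.4 -1.3]
shift tool mm [-0.4  1.4 -1.3]
time: 53.98
tcp_pos: [0.4833, -0.3655, 0.0192]
ee_rot: [-1.448, -0.728, 0.731]
wrist_force: [-3.5, -1.9, 5.6]
gripper_width: 0.0225
t 53.98 tcp [ 483.3 -365.5   19.2] w 22.5 F [-3.5 -1.9  5.6] q [-0.77  0.64 -0.29  0.65 -0.   -0.13]
toolx [ 0.5941  0.8044 -0.0027] tooly [-4.0e-04 -3.1e-03 -1.0e+00] toolz [-0.8044  0.5941 -0.0015]
target [ 478.8 -379.3   17.2] yaw 62.11080971104166
turn deg (tool) [ 0.07 -8.56 -0.16]
shift after turn [-14.3   2.   -2.5]
shift tool mm [-13.8   2.   -4.6]
```

```bash
python3 -m crank '{"hand":[0,0,0,0,0],"linear":[[0,-1,1],[-3,0,-0.5],[-3,0,-0.5],[-3,0,-0.5],[-3,0,-0.5]],"dr":[[0,0,0],[0,-2,0],[0,-2,0],[0,-2,0],[0,-2,0]]}' 
python3 -m crank '{"hand":[0,0,0],"linear":[[-2,0,-0.5],[0,0,0],[0,0,0]],"dr":[[0,-0.5,0],[0,0,0],[0,0,0]]}' 
python3 go.py sheath -37.5 0 17.2 90
python3 - <<'E'
from h import *
import pickle
s=robot.grab_frame("side"); save(s,"s_z5",(400,290,580,430),4.4)
E
```

```text
time: 54.6
tcp_pos: [0.4786, -0.373, 0.0192]
ee_rot: [-1.401, -0.841, 0.836]
wrist_force: [0.3, 2.5, 3.3]
gripper_width: 0.0226
time: 54.98
tcp_pos: [0.4777, -0.3758, 0.0192]
ee_rot: [-1.4, -0.845, 0.843]
wrist_force: [1.4, 2.9, 4.8]
gripper_width: 0.0226
t 54.98 tcp [ 477.7 -375.8   19.2] w 22.6 F [1.4 2.9 4.8] q [-0.79  0.64 -0.28  0.65  0.   -0.3 ]
toolx [0.4674 0.884  0.0013] tooly [ 9.e-04  1.e-03 -1.e+00] toolz [-8.840e-01  4.674e-01 -3.000e-04]
target [ 478.8 -379.3   17.2] yaw 62.11080971104166
turn deg (tool) [0.02 0.02 0.08]
shift after turn [-2.6  2.  -2.6]
shift tool mm [-2.6  2.  -2.6]
```

View pics/s_z5.png

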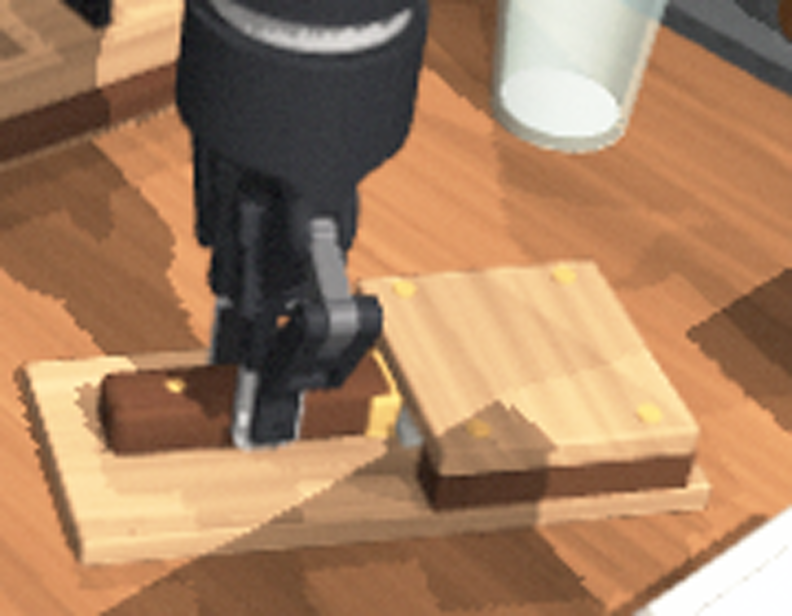

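Straight again. I'll close the remaining few millimetres in both axes.

```bash
python3 -m crank '{"hand":[0,0,0,0],"linear":[[-2,0,0],[0,0,-1.5],[0,0,-1.5],[0,0,0]],"dr":[[0,0,0],[0,0,0],[0,0,0],[0,0,0]]}' 
python3 -m crank '{"hand":[0,0],"linear":[[0,0,-1.5],[0,0,0]],"dr":[[0,0,0],[0,0,0]]}' 
python3 -m crank '{"hand":[0,0],"linear":[[0,0,-1.5],[0,0,0]],"dr":[[0,0,0],[0,0,0]]}' 
python3 go.py sheath -37.5 0 17.2 90
```

```text
time: 55.52
tcp_pos: [0.4766, -0.3784, 0.0191]
ee_rot: [-1.397, -0.84, 0.845]
wrist_force: [-5.4, 7.0, 11.5]
gripper_width: 0.0227
time: 55.78
tcp_pos: [0.4777, -0.3795, 0.0192]
ee_rot: [-1.398, -0.839, 0.846]
wrist_force: [-6.6, 5.3, 11.1]
gripper_width: 0.0227
time: 56.02
tcp_pos: [0.478, -0.3798, 0.0191]
ee_rot: [-1.396, -0.838, 0.846]
wrist_force: [-9.5, 6.6, 14.0]
gripper_width: 0.0227
t 56.02 tcp [ 478.  -379.8   19.1] w 22.7 F [-9.5  6.6 14. ] q [-0.79  0.65 -0.26  0.67 -0.   -0.3 ]
toolx [ 0.4686  0.8834 -0.0017] tooly [-0.0072  0.0019 -1.    ] toolz [-0.8834  0.4686  0.0072]
target [ 478.8 -379.3   17.2] yaw 62.11080971104166
turn deg (tool) [-0.42 -0.06 -0.09]
shift after turn [ 0.8  1.9 -0.5]
shift tool mm [ 0.8  1.9 -0.5]
```

```bash
python3 -m crank '{"hand":[0,0,0.5,0.5,0.5],"linear":[[0,0,1.5],[0,0,0],[0,0,0],[0,0,0],[0,0,0]],"dr":[[0,0,0],[0,0,0],[0,0,0],[0,0,0],[0,0,0]]}'
python3 - <<'E'
from h import *
import pickle
s=robot.grab_frame("side"); save(s,"s_z6",(400,290,580,430),4.4)
E
python3 -m crank '{"hand":[0.5,0.5,0.5,0.5,0.5],"linear":[[0,-20,0],[0,-45,0],[0,-50,0],[0,-40,40],[0,0,60]],"dr":[[0,0,0],[0,0,0],[0,0,0],[0,0,0],[0,0,0]]}' 
python3 -m crank '{"hand":[0.5,0.5,0.5,0.5,0.5],"linear":[[0,0,60],[0,0,20],[0,0,0],[0,0,0],[0,0,0]],"dr":[[0,0,0],[0,0,0],[0,0,0],[0,0,0],[0,0,0]]}'
python3 - <<'E'
from h import *
import pickle
st()
s=robot.grab_frame("side"); save(s,"s_z7",(400,290,580,430),4.4)
t=robot.grab_frame("top"); save(t,"t_z7",(420,170,560,310),5);
pickle.dump((t,s),open("f3.pkl","wb"))
E
```

```text
time: 56.65
tcp_pos: [0.4803, -0.3808, 0.0188]
ee_rot: [-1.401, -0.843, 0.844]
wrist_force: [-0.2, 0.4, 0.3]
gripper_width: 0.0424
time: 57.32
tcp_pos: [0.3938, -0.336, 0.1775]
ee_rot: [-1.41, -0.846, 0.844]
wrist_force: [0.6, -0.5, 0.2]
gripper_width: 0.0425
time: 57.95
tcp_pos: [0.3222, -0.2969, 0.1741]
ee_rot: [-1.402, -0.844, 0.844]
wrist_force: [0.2, 0.1, 0.0]
gripper_width: 0.0428
t 57.95 tcp [ 322.2 -296.9  174.1] w 42.8 F [0.2 0.1 0. ] q [-0.91  0.17 -0.56  0.84  0.   -0.43]
toolx [ 4.673e-01  8.841e-01 -2.000e-04] tooly [ 4.e-04 -5.e-04 -1.e+00] toolz [-8.841e-01  4.673e-01 -6.000e-04]
```

View pics/s_z6.png

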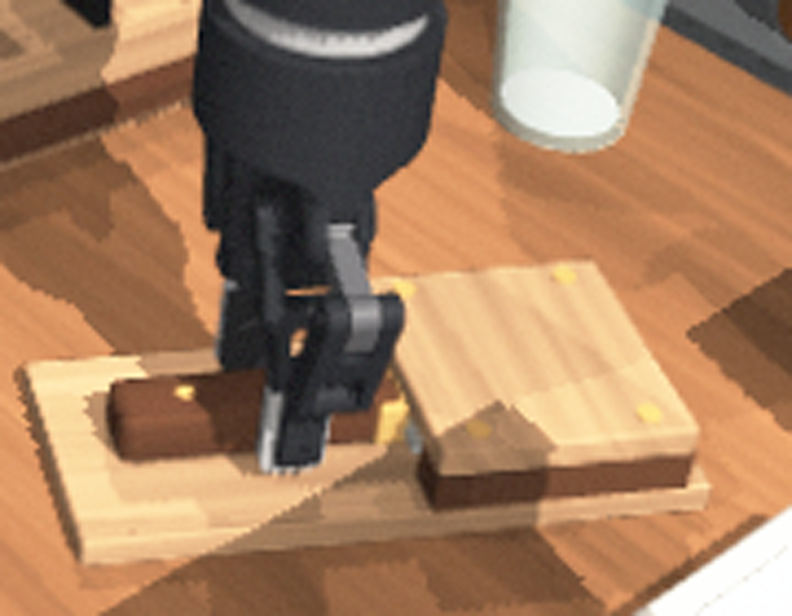

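View pics/s_z7.png

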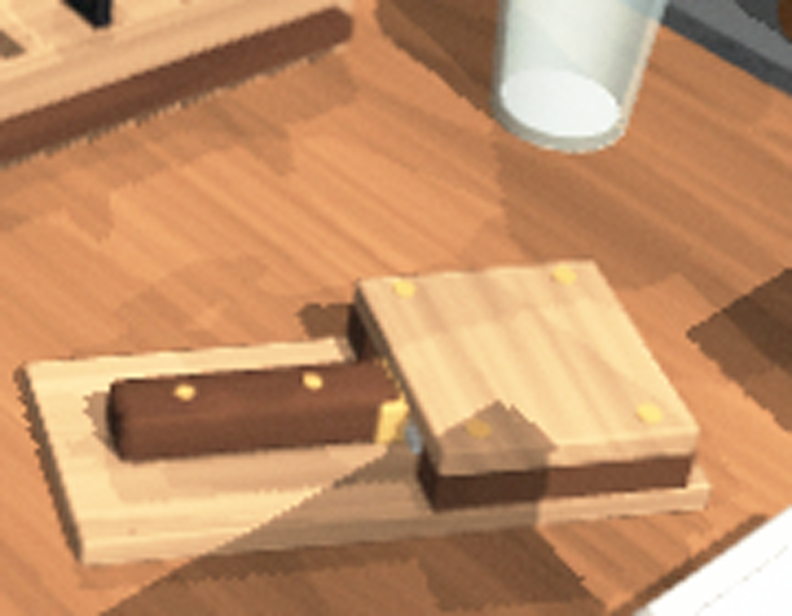

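View pics/t_z7.png

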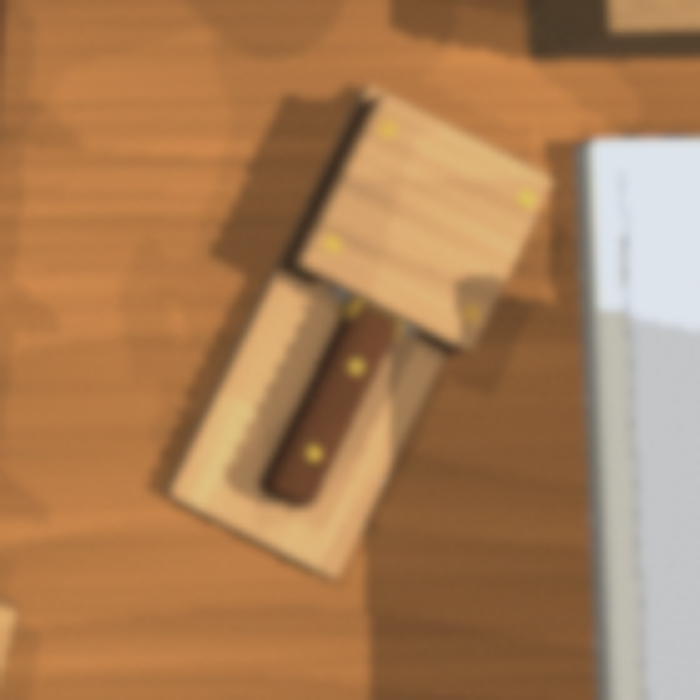

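Run:
```python
from fith import *
A=((420,170),5);B=((400,290),4.4)
x=fith(.012,[(t,m(-100,12,18),A,(265,490)),(t,m(-100,-12,18),A,(305,506)),(t,m(0,12,20),A,(347,298)),(t,m(0,-12,20),A,(400,325)),
(s,m(-100,12,18),B,(108,388)),(s,m(-100,-12,0),B,(122,460)),(s,m(0,-12,0),B,(403,440))],[.52,-.4,-.49])
t0,s0=pickle.load(open("f0.pkl","rb"));t,s=pickle.load(open("f3.pkl","rb"))
for y0,y1,x0,x1 in((245,262,225,270),(212,232,175,225),(212,232,280,320)):
    a=cv2.cvtColor(t0["frame"][y0:y1,x0:x1],cv2.COLOR_RGB2GRAY).astype(np.float32);b=cv2.cvtColor(t["frame"][y0:y1,x0:x1],cv2.COLOR_RGB2GRAY).astype(np.float32)
    print("shift px",cv2.phaseCorrelate(a,b))
im=np.concatenate([cv2.resize(f["frame"][165:275,160:430,::-1],None,fx=2.7,fy=2.7,interpolation=cv2.INTER_CUBIC) for f in(t0,t)],0)
cv2.imwrite("pics/cmp.png",im[:600])
save(s,"s_z8",(230,160,480,340),3.2)
```

```text
scraper [ 522.5 -400.8] -26.94
[[-0.4, -0.5], [0.9, 0.8], [1.5, -0.8], [0.1, -1.7], [-0.4, -1.7], [-0.3, 1.8], [-0.5, -0.1]]
in sheath [11.2  1.5  0. ] dyaw 0.95
shift px ((0.653216560096638, 0.01603057626853044), 1.11185615916311)
shift px ((0.027028129998239336, -0.13968164776557046), 1.005203779220581)
shift px ((0.07690034591053063, -0.1268890711368389), 0.8912725299596786)
```

View pics/cmp.png

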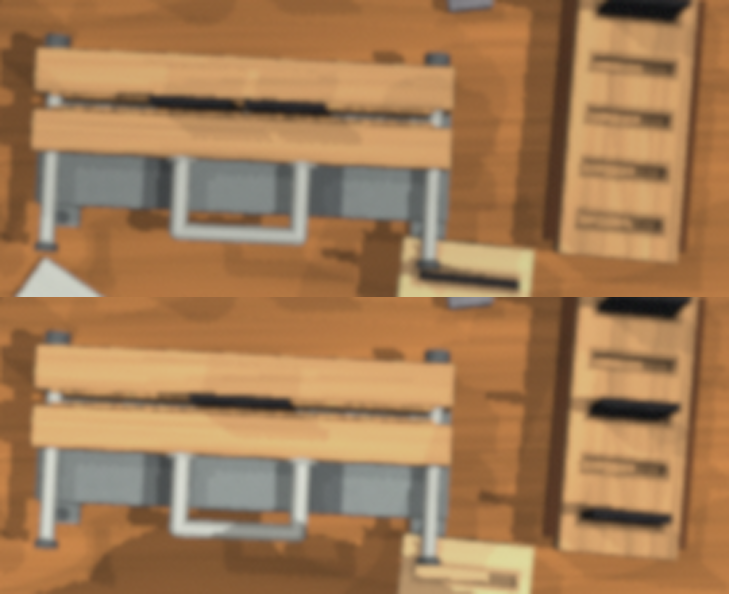

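View pics/s_z8.png

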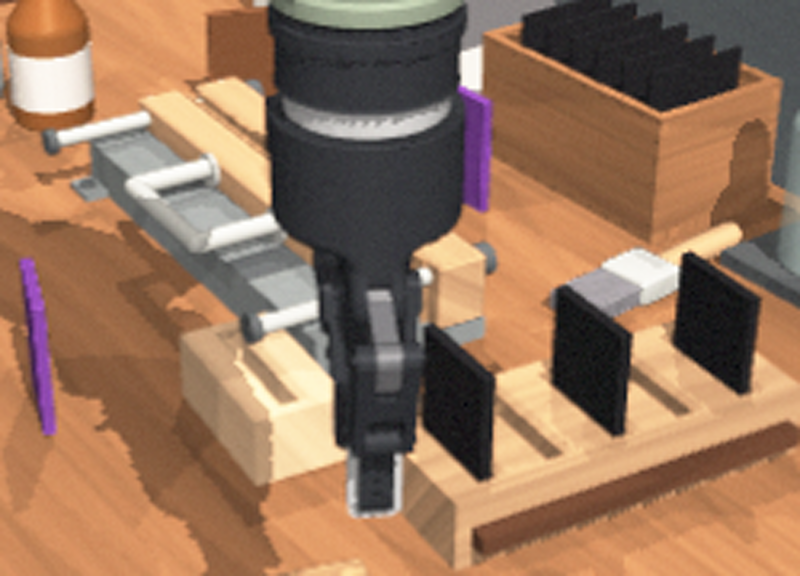

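The jaw is back within about 0.3 mm of where it started (image shift −0.13 px). The scraper measures x ≈ 11 mm, y ≈ 1.5 mm and 1° in the sheath frame. The plates stand level in the rack and the raw plate is central in the vise, so I'm handing in.

Run:
```python
from h import *
st(); print(robot.finish_job())
```

```text
t 58.05 tcp [ 321.9 -296.5  173.9] w 42.8 F [ 0.2  0.1 -0.6] q [-0.91  0.17 -0.56  0.84  0.   -0.43]
toolx [0.4673 0.8841 0.    ] tooly [-0.e+00  1.e-04 -1.e+00] toolz [-8.841e-01  4.673e-01  1.000e-04]
the job is handed in; nothing more can be done
None
```

The changeover is finished and handed in at 58 s; no verdict came back.

- **Vise opened:** I pulled the jaw open about 47 mm while both finished plates still stood in the groove.
- **Finished plates:** There were two. They stand in the rack's middle slot (x = 0) and near slot (x = −90). In the side view their tops are level with the plate already drying at x = +90, which I did not touch.
- **Raw plate and jaw:** The raw plate stands in the middle of the groove. I pushed the jaw against it until the force rose with no further movement. The last top view puts the jaw within about 0.3 mm of where it started. One of the three image checks, on the handle, also read a 0.65 px sideways shift. The jaw can't move that way, so I put it down to changed shadow.
- **Scraper:** After I first sheathed it, it was knocked about 8° and 8 mm aside. I regripped it, straightened it and pushed it home until it met the bridge. It last measured x ≈ 11 mm, y ≈ 1.5 mm and 1° off in the sheath frame.
- **Bystanders and arm:** The bottle, sander, beaker, brush and jar appear where they started, judged by eye from the pictures rather than measured. The arm was clear of everything at hand-in.

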